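# Lock a sloping equipment door with the T-handle socket key

### The job

Take the T-handle key from its wooden block, fit its square socket fully over the square spindle down in the collar on the sloping door, and turn it clockwise (looking at the door) as far as it goes, so the door is locked. Touch the door and its lock only with the key, never with the fingers. Then pull the key off and lower it, socket down, all the way back into its block before letting go; leave the other things on the bench where they are.

Things in the scene. Friction and masses are not known exactly. Their poses are not given: they have to be found in the camera images.
- key: Loose steel T-handle socket key, 0.2 kg, 117 mm tall. Origin: centre of its open foot (the socket's mouth); z runs up the stem, x along the handle. Foot: square tube 20 x 20 mm outside, 14 x 14 mm inside, sides along x and y, socket 21 mm deep, foot ends at z = 27 mm. Stem: round, 12 mm across. At the start it stands upright in the block's hole, foot on the hole's floor.
- key_handle (a point): Centre of the key's dark cross handle, 106 mm above the foot (key) along the stem, same axes. The handle is a bar 90 mm long along x, 18 mm wide along y, 22 mm tall along z (11 mm above and below this point), centred on the stem; grip its middle by the two long sides.
- block: Fixed pale wooden block 90 x 90 x 60 mm high with a square hole in the middle of its top: 34 x 34 mm, sides along x and y, mouth bevelled 3 mm, 50 mm deep. Origin: centre of its underside; z up. Its place differs each time, left or right.
- hole_floor (a point): Centre of the floor of the block's hole, 10 mm above the bench; here the key's foot must rest again.
- unit: Fixed aluminium unit, base 200 (x) x 240 (y) mm, z up, origin: centre of its underside. On four posts it carries a flat sloping door 224 x 240 mm that faces up and towards the unit's -x (the robot's side at yaw 0): normal 30 degrees from vertical. The door rises from about 60 mm high in front to 171 mm at the back. Rims and hinges along its edges stand 6 mm proud.
- lock_seat (a point): Foot of the steel lock spindle, on its axis, at the door's face. Turns with it: z is the door's outward normal, x and y are square to the flats. Spindle: 12 x 12 mm square up to z = 14 mm, then a lead-in narrowing to 6 x 6 mm at z = 19 mm. With the key home its foot is on the door's face, key origin at this point, in any of four quarter-turns; loose fit, 1 mm a side, about 10 degrees of play.
- collar_rim (a point): Centre of the rim of the fixed round collar that stands round the spindle: 38 mm inside, 48 mm outside diameter, 24 mm tall from the door's face. Axes: z is the door's outward normal, y along the door's width, x up the slope. On the door the collar lies 45 mm to +y and 10 mm down the slope from its centre.
- lock (a joint): Lock spindle angle in rad: 0 open, 1.4 the hard stop (locked). Grows clockwise seen from outside looking at the door, that is about -z of lock_seat. Starts between 0.05 and 0.4; about 0.06 N m of friction, and it stays where it is left.
- spool: Bystander: grey reel with copper winding, 70 mm across, 50 mm tall, standing beyond the block; origin at the centre of its underside.
- meter: Bystander: black hand meter 130 x 75 x 36 mm lying flat on the robot's side of the block; origin at the centre of its underside.
- tin: Bystander: open steel parts tin 90 x 70 x 30 mm at the far side of the bench; origin at the centre of its underside.
Mind the look-alikes: they are no part of the job. What is shaped like the key but pink or yellow is not meant. Leave any red look-alike of the block alone.

How it is judged:
On the way, in this order (a step that is already met when the one before it is completed fails the run):
1. the key's socket is seated on the lock spindle, before the lock is turned home (distance between key and lock_seat below 0.009 m and angle between the z axis of key and the z axis of lock_seat, either way round below 0.2 rad and value of joint lock below 1 rad), for 0.1 s.
2. the lock is turned home with the key still on the spindle (value of joint lock above 1.28 rad and distance between key and lock_seat below 0.012 m and contact force between the fingers and key above 0.5 N), for 0.1 s.
3. the key is lowered, still held, to within 20 mm of the floor of the block's hole (z of key in the frame of block below 0.03 m and horizontal distance between key and block below 0.015 m and contact force between the fingers and key above 0.5 N), for 0.05 s.
At the end, for the whole second after the job is handed in: The lock stands at its locked stop (above 1.28 of 1.4 rad) and the key stands at rest, socket down (within 20 degrees of upright), in the block's hole, its foot within 6 mm of the hole's floor and 15 mm of its centre (value of joint lock above 1.28 rad and z of key in the frame of block below 0.016 m and horizontal distance between key and block below 0.015 m and angle between key's own z axis and vertical below 0.35 rad and linear speed of key below 0.03 m/s); the robot touches nothing.
It fails at once if the fingers push on the unit, its door or its lock (contact force between the fingers and unit above 1 N).
It fails at once if a bystander is moved more than 30 mm (distance of any of spool, meter, tin from where it was at the start of the episode above 0.03 m).
It also fails if it takes over 64 s, if anything falls off the work surface, if the arm or the gripper's body presses on something with over 40 N, if the wrist force passes 120 N, or if a joint passes its speed limit or range.

### The arm

A 6-joint arm with a two-finger parallel gripper is mounted at the origin on the work surface. World frame = base frame: x ahead of the robot, y to its left, z up, the work surface at z = 0. Lengths are in m, angles in rad, forces in N, time in s.
With the tool pointing down it reaches from about 0.375 to 0.925 m from the base axis. Payload 5.7 kg.
Tool frame: the origin (TCP) lies at the very end of the fingers, on their centre line; the grasp point (between the pads) lies 19 mm behind it; x points along the fingers, y is the direction in which the jaws open and shut, and the axes are right-handed (so a half turn about x gives the same grasp; the last joint's range is limited). The gripper opens to 85 mm and grips with 20 to 120 N. Pads are 22 mm wide; open, the fingers measure 114 mm over their backs; the gripper's body (76 mm by 85 mm) begins 54 mm behind the grasp point. The pads swing forward as they close: fully open they stand 13 mm farther back than shut.
Start: joints at [-1.294, 0.359, 1.51, -0, 1.272, -0.115], TCP at [0.229, -0.555, 0.209] pointing down, gripper open.
Joint ranges: [-2.97, 2.97], [-1.01, 2.36], [0.21, 2.38], [-0.96, 4.11], [0.2, 2.71], [-2.98, 2.98]. Speed limits (rad/s): [2.39, 2.39, 3.14, 3.14, 3.14, 3.14].

### API

Orientations are given as a unit quaternion [w, x, y, z].
In Python, from cell import manip gives the robot as it stands.
- The arm moves only by the tool play_rows, never from a script. Its argument "series" is one flat list of numbers, 4 for each row, row after row: the shift along the world's x, y, z in cm, then the turn about the world's z in degrees. A call has 1 to 20 rows; each row shifts and turns the commanded pose from where the row before left it; what a row does not reach is not made up. A row lasts 1/12 s, in which the tool goes at most 41.7 mm and 7.16 degrees, less where a joint would pass 70% of its speed; a pose out of reach is approached as far as the arm can. A call is refused whole if a number of a shift passes 4.17 or a number of a turn 7.16, either way. A call with a gripper value outside its range is refused whole. "gripper" is the gripper's target within -1 to 1 (shut at 1, half-way at 0, fully open at -1), set as the call begins (left out, the last holds). The fingers move at their own pace and stop on an object; "squeeze" is the grip in N (left out, the last holds). Time passes only in rows, so rows that do not move let the fingers close. It gives the time, the measured TCP pose, the force and the opening at its end, in the units of the state.
- manip.read_state(): the state, without advancing time (a new reading comes with each control period).
- manip.grab_frame(name): name is "scene" or "top" or "wrist"; returns (picture, depth): 400x640x3 uint8, blue, green, red; 400x640 float32, m along the optical axis (not along the pixel's ray), 0 where there is no reading.
- manip.get_calibration(name): a dict with "mtx" (3x3 intrinsics, pixels), "k1" (the pictures are not rectified: a ray, as slopes to the right and down, at radius r is drawn at 1 + k1 r^2 times it, then the intrinsics apply), "pose" (4x4, takes a point from camera to world coordinates). Camera axes: x right, y down, z forward; pixel columns grow to the right and rows downward; lengths in m; the calibration is good to about 2 mm. A picture is of the moment at which its call begins: read the wrist's pose just before it. get_calibration takes no time and is no camera call; for the wrist camera it gives the pose at the moment of the call.
- manip.job_done(): hands the job in, once; it reports no verdict.
The state is a dict: "time_s": time; "joint_pos": joint angles; "joint_velocities": joint speeds; "tau": joint torques, N m; "tool_pos": TCP position; "ee_rot": TCP orientation; "force": force on the tool from outside, world axes, zero at the start; "ft_torque": the same for the moment, N m; "gripper_width": finger opening in m.
Only numpy, scipy, OpenCV 4.12 (cv2) and the standard library are available. Lean on these libraries where they do the work, as an engineer would, in place of code of your own. Each camera call takes 0.05 s, during which the arm holds its last target.

## Working session

There is one attempt and no reset: what is moved stays moved. The work goes in short steps, Python scripts to look and compute and a tool call to move; the robot and the scene stay as the last step left them, time stands still between calls to the robot, and variables do not carry over. Pictures are saved under pics/ and viewed, and the job is handed in when it is done.

Besides the shell and the picture viewer there is one more tool, called after "Emit:" as name(argument=value, ...) on one line, values as JSON. play_rows: Moves the arm, as the interface text tells. Its arguments: {"type":"object","properties":{"series":{"type":"array"},"gripper":{"type":"number"},"squeeze":{"type":"number"}},"required":["series"]}

```bash
ls; mkdir -p pics; cat > h.py <<'E'
import numpy as np, cv2
from cell import manip
def cal(n):
    c=manip.get_calibration(n); return np.array(c["mtx"]),float(c["k1"]),np.array(c["pose"])
def unp(n,u,v,c=None):
    K,k1,P=c or cal(n)
    d=np.array([(u-K[0,2])/K[0,0],(v-K[1,2])/K[1,1]]); s=d.copy()
    for _ in range(20): s=d/(1+k1*(s@s))
    return s
def pt(n,u,v,depth,c=None):
    c=c or cal(n); s=unp(n,u,v,c); return (c[2]@np.array([s[0]*depth,s[1]*depth,depth,1]))[:3]
def atz(n,u,v,z,c=None):
    c=c or cal(n); s=unp(n,u,v,c); r=c[2][:3,:3]@np.array([s[0],s[1],1]); o=c[2][:3,3]
    return o+r*(z-o[2])/r[2]
def proj(n,p,c=None):
    K,k1,P=c or cal(n); q=np.linalg.inv(P)@np.append(p,1); s=q[:2]/q[2]; s=s*(1+k1*(s@s))
    return K[0,0]*s[0]+K[0,2],K[1,1]*s[1]+K[1,2]
def grab(n,tag):
    c=cal(n); im,d=manip.grab_frame(n); cv2.imwrite(f"pics/{tag}.png",im); np.save(f"pics/{tag}.npy",d)
    np.savez(f"pics/{tag}_c.npz",K=c[0],k=c[1],P=c[2]); return im,d
def load(tag):
    z=np.load(f"pics/{tag}_c.npz"); return cv2.imread(f"pics/{tag}.png"),np.load(f"pics/{tag}.npy"),(z["K"],float(z["k"]),z["P"])
def crop(tag,u0,v0,u1,v1,out,s=None):
    im=cv2.imread(f"pics/{tag}.png")[v0:v1,u0:u1]; s=s or min(800/(u1-u0),600/(v1-v0))
    cv2.imwrite(f"pics/{out}.png",cv2.resize(im,None,fx=s,fy=s,interpolation=cv2.INTER_CUBIC))
E
python3 - <<'E'
from h import *
print(manip.read_state())
grab("top","top0");grab("scene","scene0")
for n in("top","scene"): print(cal(n))
E
```

```text
pics
{'time_s': 0.0, 'joint_pos': array([-1.29408672e+00,  3.59509013e-01,  1.51143926e+00, -2.08546110e-05,
        1.27252165e+00, -1.15069368e-01]), 'joint_velocities': array([-0.00015461,  0.00083295,  0.00235165,  0.00061237,  0.0007137 ,
        0.00010405]), 'tau': array([-1.84994125e-03, -5.27625167e+01, -2.78627837e+01, -2.91764582e-04,
        1.31377662e-02,  6.44180432e-06]), 'tool_pos': array([ 0.22890056, -0.55382667,  0.20784866]), 'ee_rot': array([-0.13697171, -0.69352198, -0.13829367,  0.69364319]), 'force': array([-0.99103832,  0.18723186, -0.23311216]), 'ft_torque': array([-0.01253254, -0.021537  ,  0.00814824]), 'gripper_width': 0.08548225975057346}
(array([[363.08039779,   0.        , 319.06700433],
       [  0.        , 363.08039779, 198.8122522 ],
       [  0.        ,   0.        ,   1.        ]]), -0.06925295284080014, array([[-0.14062388, -0.96895032,  0.20337208,  0.44665104],
       [-0.99005301,  0.13855047, -0.02447031, -0.02970048],
       [-0.00446678, -0.20479026, -0.97879569,  0.86775196],
       [ 0.        ,  0.        ,  0.        ,  1.        ]]))
(array([[481.74519985,   0.        , 317.54169589],
       [  0.        , 481.74519985, 195.38945072],
       [  0.        ,   0.        ,   1.        ]]), -0.14581052763312763, array([[ 0.0648805 ,  0.71149664, -0.69968782,  1.32691026],
       [ 0.99787968, -0.04263027,  0.04918142, -0.07989308],
       [ 0.00516454, -0.70139517, -0.71275391,  0.84502914],
       [ 0.        ,  0.        ,  0.        ,  1.        ]]))
```

View pics/top0.png

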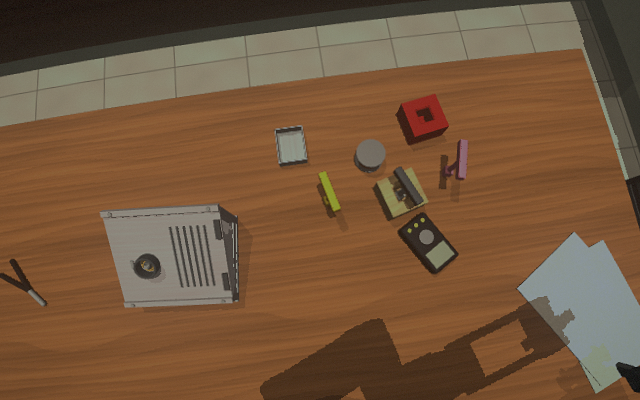

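View pics/scene0.png

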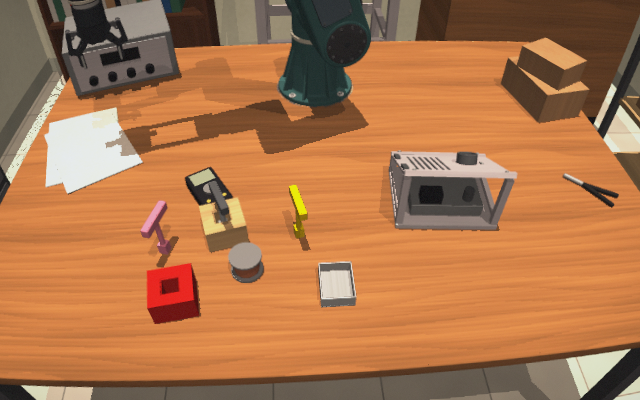

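```bash
python3 - <<'E'
from h import *
im,d,c=load("top0")
# door plane
pts=[]
for (u,v) in [(112,217),(125,300),(205,215),(225,300),(147,240),(150,290),(120,250),(165,250),(200,250),(220,250),(210,290)]:
    print((u,v),d[v,u],pt("top",u,v,d[v,u],c).round(4))
ys,xs=np.mgrid[225:300:2,122:232:2]
P=np.array([pt("top",u,v,d[v,u],c) for u,v in zip(xs.ravel(),ys.ravel()) if d[v,u]>0])
best=None
rng=np.random.default_rng(0)
for _ in range(500):
    a,b,e=P[rng.choice(len(P),3,False)]; n=np.cross(b-a,e-a); 
    if np.linalg.norm(n)<1e-6: continue
    n/=np.linalg.norm(n); k=abs((P-a)@n)<0.003
    if best is None or k.sum()>best.sum(): best=k
Q=P[best]; m=Q.mean(0); n=np.linalg.svd(Q-m)[2][2]; n*=np.sign(n[2]); print(best.sum(),len(P),m,n,np.degrees(np.arccos(n[2])),np.degrees(np.arctan2(n[1],n[0])))
crop("top0",95,200,245,312,"t_unit");crop("top0",310,140,480,280,"t_blk")
crop("scene0",370,130,530,240,"s_unit");crop("scene0",130,150,330,330,"s_blk")
E
```

```text
(112, 217) 0.71543294 [0.6154 0.3717 0.1618]
(125, 300) 0.7759071 [0.4491 0.4039 0.0647]
(205, 215) 0.71966326 [0.5937 0.1826 0.1577]
(225, 300) 0.7737169 [0.4214 0.1821 0.0667]
(147, 240) 0.73170066 [0.5632 0.3133 0.1358]
(150, 290) 0.7673389 [0.4634 0.3398 0.078 ]
(120, 250) 0.7392019 [0.552  0.3778 0.1242]
(165, 250) 0.7418753 [0.5396 0.283  0.1213]
(200, 250) 0.7408532 [0.5297 0.2095 0.1221]
(220, 250) 0.7417613 [0.5242 0.1684 0.1211]
(210, 290) 0.77254635 [0.4467 0.2109 0.0725]
1789 2080 [0.51259784 0.27149894 0.10795312] [-0.50000382  0.044388    0.8648849 ] 30.13043550899727 174.92684815479197
```

View pics/t_unit.png

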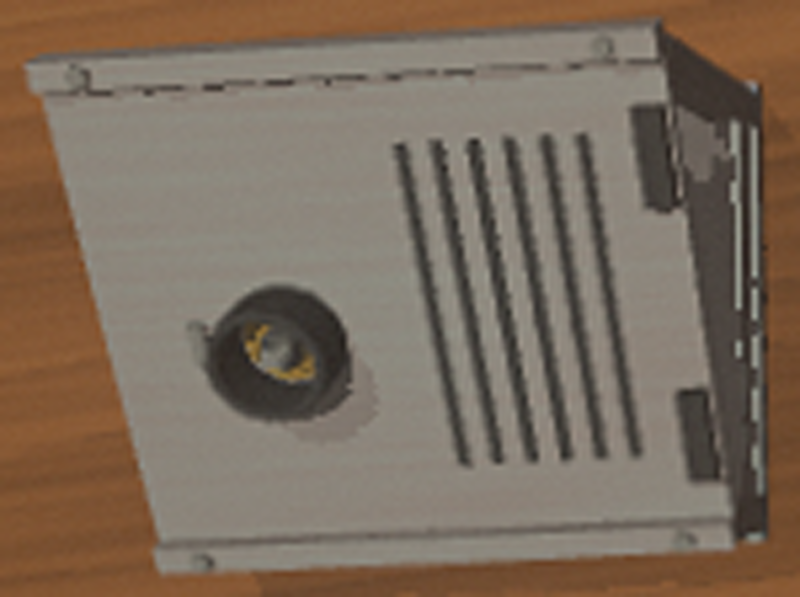

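View pics/t_blk.png

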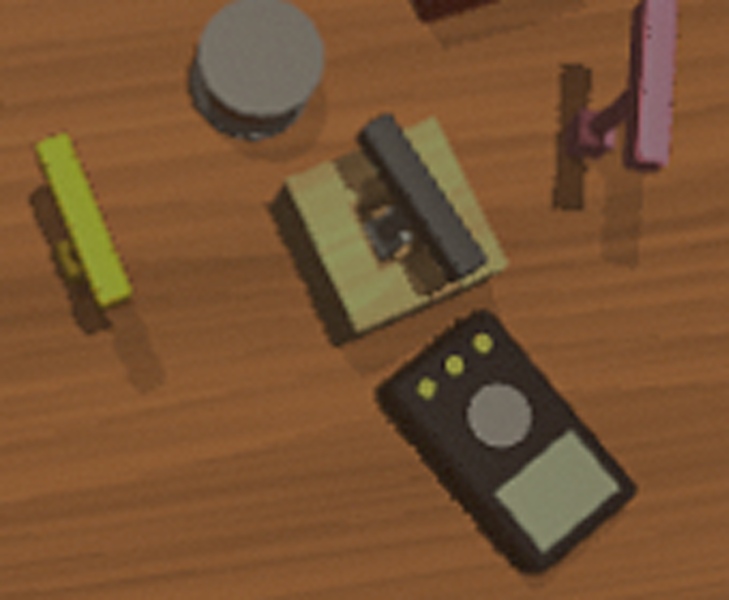

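View pics/s_unit.png

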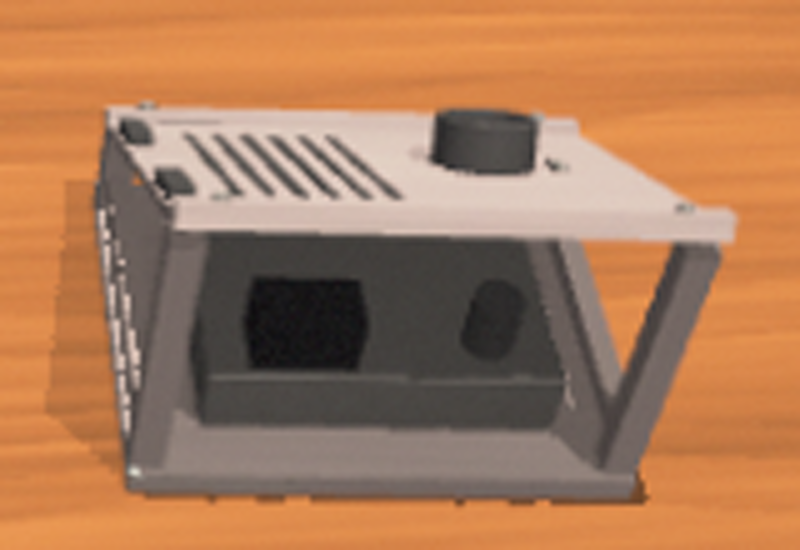

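View pics/s_blk.png

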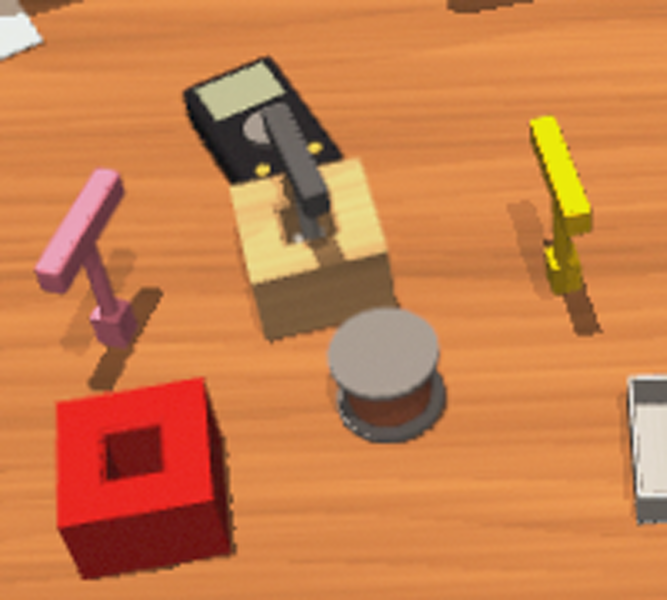

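```bash
python3 - <<'E'
from h import *
im,d,c=load("top0")
def cloud(u0,v0,u1,v1,im,d,c):
    o=[]
    for v in range(v0,v1):
        for u in range(u0,u1):
            if d[v,u]>0: o.append(np.r_[pt("",u,v,d[v,u],c),u,v])
    return np.array(o)
P=cloud(100,200,245,312,im,d,c)
n=np.array([-0.50000382,0.044388,0.8648849]); m=np.array([0.51259784,0.27149894,0.10795312])
h=(P[:,:3]-m)@n
near=(abs(P[:,3]-147)<25)&(abs(P[:,4]-266)<25)
k=near&(h>0.021)&(h<0.027); R=P[k,:3]; print("rim pts",k.sum(), h[k].mean())
ex=np.array([np.cos(np.radians(-5.07)),np.sin(np.radians(-5.07)),0]); ey=np.cross(n,ex);ey/=np.linalg.norm(ey); es=np.cross(ey,n)
a=(R-m)@es;b=(R-m)@ey
A=np.c_[2*a,2*b,np.ones(len(a))]; s=np.linalg.lstsq(A,a*a+b*b,rcond=None)[0]; print("circ",s[:2],np.sqrt(s[2]+s[0]**2+s[1]**2))
seat=m+s[0]*es+s[1]*ey; print("seat",seat,"rim",seat+.024*n)
print("mid bbox",(a.min()+a.max())/2,(b.min()+b.max())/2,a.ptp() if hasattr(a,'ptp') else np.ptp(a),np.ptp(b))
for f in [(279,352)]: 
    u,v=95+f[0]/5.333,200+f[1]/5.333
    s0=unp("",u,v,c); r=c[2][:3,:3]@[s0[0],s0[1],1]; o=c[2][:3,3]; t=((m+.024*n-o)@n)/(r@n); q=o+t*r; print("pix rim",q,q-.024*n)
# block
C=[atz("",310+x/4.286,140+y/4.286,0.06,c) for x,y in [(287,183),(435,118),(508,267),(355,333)]]
C=np.array(C);print(C,C.mean(0)); 
for i in range(4):
    e=C[(i+1)%4]-C[i]; print(np.linalg.norm(e),np.degrees(np.arctan2(e[1],e[0])))
B=cloud(370,150,440,225,im,d,c); k=(B[:,2]>0.11)&(B[:,2]<.14); H=B[k,:3]
print("handle",k.sum(),H.mean(0),H[:,2].min(),H[:,2].max()); 
r=cv2.minAreaRect((H[:,:2]*1000).astype(np.float32)); print(r); 
v=np.linalg.svd(H[:,:2]-H[:,:2].mean(0))[2][0]; print(np.degrees(np.arctan2(v[1],v[0])))
T=B[(B[:,2]>.05)&(B[:,2]<.07),:3]; print(cv2.minAreaRect((T[:,:2]*1000).astype(np.float32)), np.median(T[:,2]))
E
```

```text
rim pts 153 0.023518724103379705
circ [0.00204161 0.05261067] 0.02163129623017451
seat [0.51900604 0.32374776 0.10897627] rim [0.50700595 0.32481307 0.1297335 ]
mid bbox 0.002122579712296409 0.05278080682566757 0.047047390966628334 0.04539948643361748
pix rim [0.5107237  0.31718307 0.13227439] [0.52272379 0.31611776 0.11151715]
[[ 0.63310139 -0.18685731  0.06      ]
 [ 0.65760857 -0.27296211  0.06      ]
 [ 0.57112837 -0.29578152  0.06      ]
 [ 0.54792248 -0.20830901  0.06      ]] [ 0.6024402  -0.24097749  0.06      ]
0.08952450950933807 -74.11256785428037
0.08944020262988953 -165.2183606837557
0.09049836380564681 104.85794075627568
0.08783861326668545 14.135572539720373
handle 432 [ 0.60324918 -0.23791972  0.12399415] 0.11001655271250321 0.12950000945547346
((604.677734375, -239.29302978515625), (90.05696105957031, 18.49483871459961), 23.25067138671875)
-156.99562019707142
((641.2129516601562, -230.71920776367188), (164.6655731201172, 92.18379211425781), 15.045137405395508) 0.058882211175543486
```

```bash
python3 - <<'E'
from h import *
from scipy.spatial.transform import Rotation as Rt
s=manip.read_state(); q=s["ee_rot"]; R=Rt.from_quat(np.r_[q[1:],q[0]]).as_matrix(); print(R.round(4)); print("jaw yaw",np.degrees(np.arctan2(R[1,1],R[0,1])), np.degrees(s["joint_pos"]))
im,d,c=load("top0"); big=cv2.resize(im[240:295,115:180],None,fx=10,fy=10,interpolation=cv2.INTER_CUBIC)
n=np.array([-0.50000382,0.044388,0.8648849])
ex=np.array([np.cos(np.radians(-5.07)),np.sin(np.radians(-5.07)),0]); ey=np.cross(n,ex);ey/=np.linalg.norm(ey); es=np.cross(ey,n)
for seat,col in (([0.519,0.32375,0.109],(0,255,0)),([0.5227,0.3161,0.1115],(0,0,255))):
  for t in np.arange(0,6.28,.05):
    u,v=proj("",np.array(seat)+.024*n+.024*(np.cos(t)*es+np.sin(t)*ey),c); cv2.circle(big,(int((u-115+.5)*10),int((v-240+.5)*10)),2,col,-1)
cv2.imwrite("pics/chk.png",big)
E
```

```text
[[-4.000e-04  3.819e-01 -9.242e-01]
 [ 1.600e-03 -9.242e-01 -3.819e-01]
 [-1.000e+00 -1.700e-03 -2.000e-04]]
jaw yaw -67.55060570951191 [-7.41455166e+01  2.05935945e+01  8.65931731e+01  2.07341447e-03
  7.29088994e+01 -6.59551115e+00]
```

View pics/chk.png

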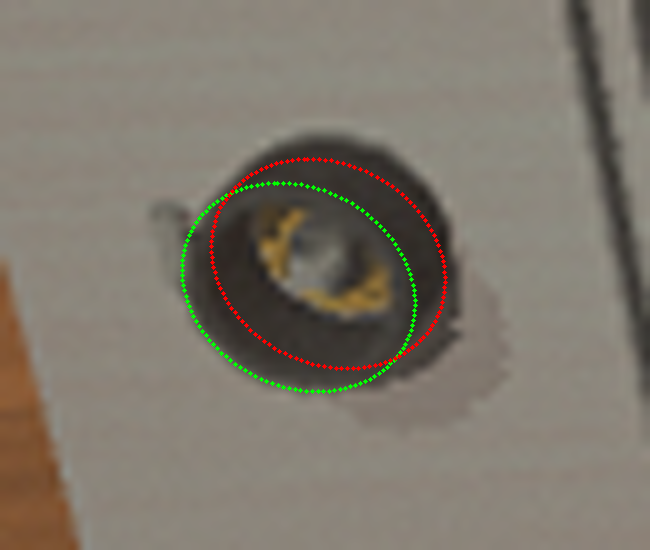

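Emit:
play_rows(series=[2.69,2.25,0,0,2.69,2.25,0,0,2.69,2.25,0,0,2.69,2.25,0,0,2.69,2.25,0,0,2.69,2.25,0,0,2.69,2.25,0,0,2.69,2.25,0,0,2.69,2.25,0,0,2.69,2.25,0,0,2.69,2.25,0,0,2.69,2.25,0,0,2.69,2.25,0,0,2.69,2.25,0,0.6,0,0,0,0,0,0,0,0], gripper=-1)

```text
time_s: 1.43
tool_pos: [0.6065, -0.2379, 0.2079]
ee_rot: [-0.142, -0.692, -0.143, 0.693]
force: [-1.9, 0.3, 0.4]
gripper_width: 0.0853
```

```bash
python3 - <<'E'
from h import *
grab("wrist","w1"); im,d,c=load("w1"); print(c[2].round(3), manip.read_state()["tool_pos"])
E
```

```text
[[ 0.394 -0.879 -0.27   0.675]
 [-0.919 -0.377 -0.115 -0.207]
 [-0.001  0.294 -0.956  0.374]
 [ 0.     0.     0.     1.   ]] [ 0.60544233 -0.23893238  0.20794868]
```

View pics/w1.png

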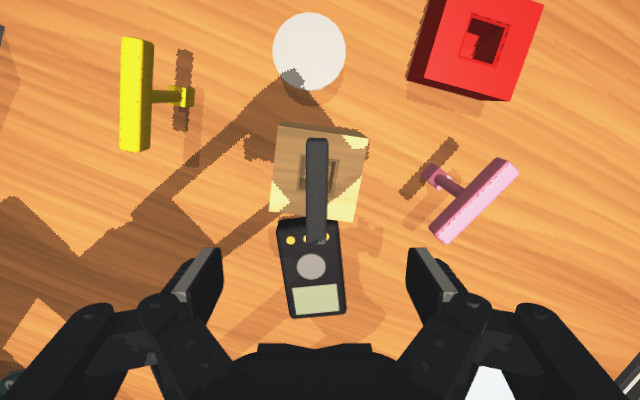

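```bash
python3 - <<'E'
from h import *
im,d,c=load("w1")
H=np.array([pt("",u,v,d[v,u],c) for v in range(130,260) for u in range(290,345) if d[v,u]>0]); H=H[(H[:,2]>.12)&(H[:,2]<.135)]
r=cv2.minAreaRect((H[:,:2]*1000).astype(np.float32)); print(len(H),r,np.median(H[:,2]))
v=np.linalg.svd(H[:,:2]-H[:,:2].mean(0))[2][0]; print(np.degrees(np.arctan2(v[1],v[0])))
B=np.array([pt("",u,v,d[v,u],c) for v in range(110,230) for u in range(255,380) if d[v,u]>0]); B=B[(B[:,2]>.055)&(B[:,2]<.064)]
r=cv2.minAreaRect((B[:,:2]*1000).astype(np.float32)); print(len(B),r)
E
```

```text
2280 ((603.6358032226562, -239.26065063476562), (89.36540985107422, 17.744007110595703), 22.776803970336914) 0.12741600769900568
-157.3187333116814
5539 ((603.3380126953125, -240.0416717529297), (90.61490631103516, 90.28350830078125), 15.130538940429688)
```

Emit:
play_rows(series=[-0.15,-0.05,-2,0,0,0,-2.5,0,0,0,-2.5,0,0,0,-2.5,0,0,0,-1.5,0,0,0,0,0])

```text
time_s: 1.98
tool_pos: [0.6, -0.2399, 0.0947]
ee_rot: [-0.139, -0.691, -0.142, 0.695]
force: [-1.1, 0.6, -0.1]
gripper_width: 0.0854
```

Emit:
play_rows(series=[0,0,0,0,0,0,0,0,0,0,0,0,0,0,0,0,0,0,0,0,0,0,0,0,0,0,0,0,0,0,0,0,0,0,0,0,0,0,0,0], gripper=1, squeeze=30)

```text
time_s: 2.82
tool_pos: [0.605, -0.2403, 0.0998]
ee_rot: [0.142, 0.693, 0.141, -0.692]
force: [0.2, 0.1, 5.0]
gripper_width: 0.0167
```

Emit:
play_rows(series=[0,0,1.25,0,0,0,1.25,0,0,0,0,0,0.5,0.21,0,0,0.5,0.21,0,0,0.5,0.21,0,0,0.5,0.21,0,0,0.5,0.21,0,0,0.5,0.21,0,0,0.5,0.21,0,0,0.5,0.21,0,0,0.5,0.21,0,0,0.5,0.21,0,0,0,0,0,0])

```text
time_s: 3.98
tool_pos: [0.6556, -0.2185, 0.1238]
ee_rot: [0.141, 0.693, 0.141, -0.692]
force: [-0.8, -0.9, -0.4]
gripper_width: 0.016
```

```bash
python3 - <<'E'
from h import *
print(manip.read_state())
grab("scene","s2"); grab("wrist","w2"); crop("s2",130,130,330,280,"s2c")
E
```

```text
{'time_s': 3.9833, 'joint_pos': array([-4.21957019e-01,  5.62088054e-01,  1.38712048e+00,  7.64749126e-04,
        1.19125556e+00,  7.45787253e-01]), 'joint_velocities': array([-0.00786756, -0.01114559,  0.01420002, -0.00443064,  0.00083828,
       -0.01197346]), 'tau': array([ 5.56242038e-01, -6.43631101e+01, -2.73608494e+01,  3.36392513e-01,
       -5.30883819e-01,  5.32822916e-02]), 'tool_pos': array([ 0.65562874, -0.21849402,  0.12382534]), 'ee_rot': array([ 0.14146881,  0.693287  ,  0.14141075, -0.69234581]), 'force': array([-0.8308971 , -0.92931613, -0.38501291]), 'ft_torque': array([-0.03018087,  0.47273647,  0.00168978]), 'gripper_width': 0.015970547094938625}
```

View pics/s2c.png

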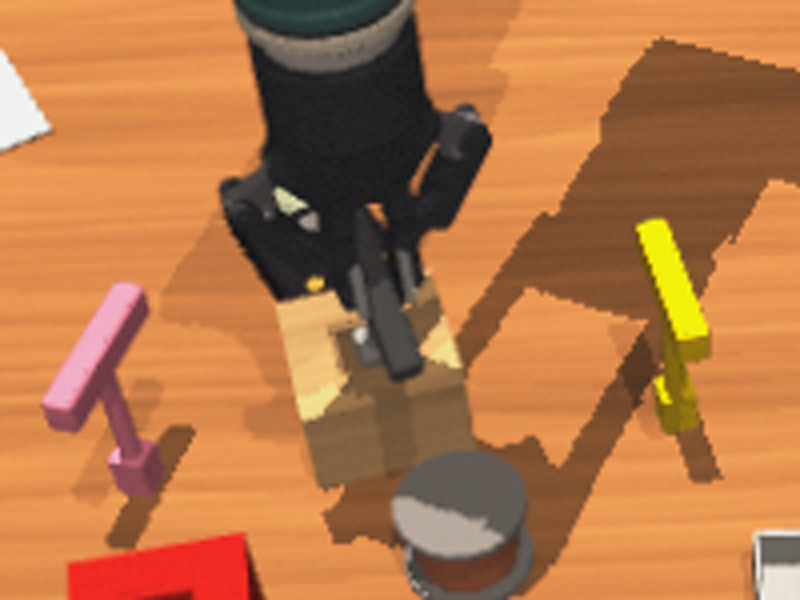

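View pics/w2.png

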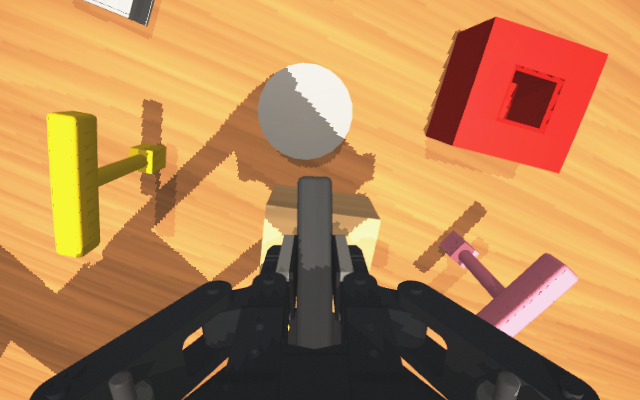

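```bash
python3 - <<'E'
from h import *
im,d,c=load("w2")
for v in range(180,345,12): print(v,pt("",314,v,d[v,314],c).round(4))
H=np.array([pt("",u,v,d[v,u],c) for v in range(185,260) for u in range(306,324) if d[v,u]>0])
m=H.mean(0);w=np.linalg.svd(H-m)[2]; print(w, m); n=w[2]*np.sign(w[2][2]); print(np.degrees(np.arccos(n[2])))
E
```

```text
180 [ 0.6851 -0.2038  0.1335]
192 [ 0.6796 -0.2061  0.1349]
204 [ 0.6746 -0.2082  0.138 ]
216 [ 0.6695 -0.2104  0.1405]
228 [ 0.6646 -0.2125  0.1434]
240 [ 0.6595 -0.2146  0.1457]
252 [ 0.6548 -0.2166  0.1486]
264 [ 0.6501 -0.2186  0.1515]
276 [ 0.6456 -0.2206  0.1545]
288 [ 0.641  -0.2225  0.1572]
300 [ 0.6361 -0.2246  0.1594]
312 [ 0.6318 -0.2264  0.1624]
324 [ 0.6274 -0.2283  0.165 ]
336 [ 0.7231 -0.1876  0.2898]
[[-0.82235282 -0.34910149  0.44929276]
 [-0.3783702   0.92527777  0.0264016 ]
 [-0.42493744 -0.14828756 -0.89299439]] [ 0.66740515 -0.211558    0.14227192]
26.74803404145646
```

Emit:
play_rows(series=[0,0,0,0,0,0,0.5,0,0,0,1,0,0,0,2,0,0,0,3,0,0,0,3,0,0,0,3,0,0,0,0.5,0,-1,2.5,0,7,-1,2.5,0,7,-1,2.5,0,7,-1,2.5,0,7,-1,2.5,0,7,-1,2.5,0,7], squeeze=60)

```text
time_s: 5.25
tool_pos: [0.5938, -0.0678, 0.254]
ee_rot: [0.382, 0.596, 0.382, -0.595]
force: [-0.2, -0.4, -1.7]
gripper_width: 0.0148
```

Emit:
play_rows(series=[-1,2.5,0,7,-1,2.5,0,7,-1,2.5,0,7,-1,2.5,0,7,-1,2.5,0,7,-1,2.5,0,7,-1,2.5,0,7,-1,2.5,0,7,-1,2.5,0,7,-1,2.5,0,7,-1,2.5,0,7,-1,2.5,0,7,-1,2.5,0,7,-1,2.5,0,7,-1,2.5,0,7,-1.5,2.5,0,5,0,0,0,0,0,0,0,0])

```text
time_s: 6.75
tool_pos: [0.4284, 0.3322, 0.2539]
ee_rot: [0.707, 0.03, 0.706, -0.03]
force: [0.3, -0.2, -1.2]
gripper_width: 0.015
```

```bash
python3 - <<'E'
from h import *
print(manip.read_state()["tool_pos"],manip.read_state()["ee_rot"])
grab("wrist","w3"); grab("scene","s3");grab("top","t3"); print(manip.read_state()["tool_pos"])
E
```

```text
[0.42844745 0.33222861 0.25389061] [ 0.70664463  0.03002282  0.70631087 -0.02961343]
[0.42958877 0.33039688 0.25380295]
```

View pics/w3.png

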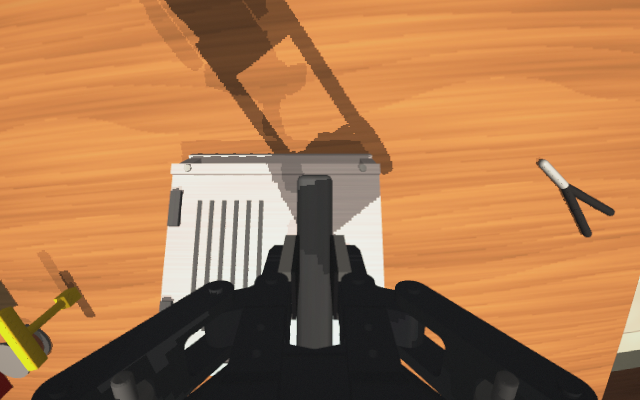

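View pics/s3.png

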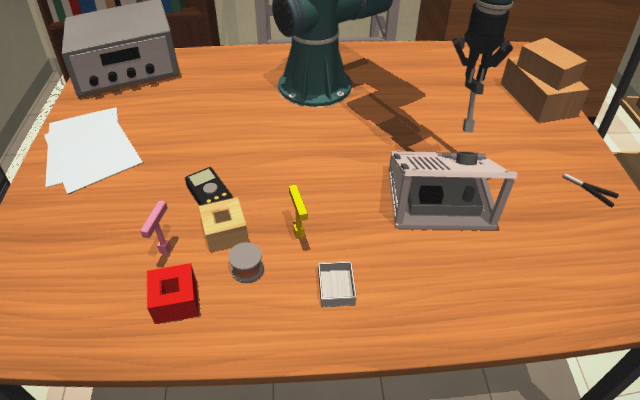

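View pics/t3.png

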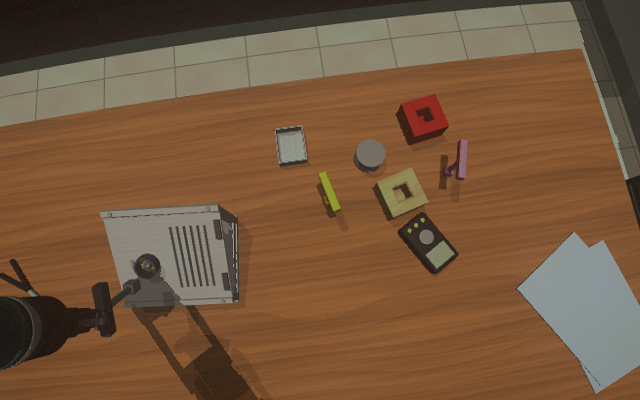

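```bash
python3 - <<'E'
from h import *
im,d,c=load("w3")
H=np.array([pt("",u,v,d[v,u],c) for v in range(182,330) for u in range(304,326) if d[v,u]>0])
m=np.median(H,0); 
for _ in range(4):
    w=np.linalg.svd(H-m)[2]; n=w[2]*np.sign(w[2][2]); k=abs((H-m)@n)<.002; H=H[k]; m=H.mean(0)
print(len(H),n,"tilt",np.degrees(np.arccos(n[2])),"yaw",np.degrees(np.arctan2(n[1],n[0])),"h",w[0])
for v in (174,176,178,180,182,330,340,345): print(v,d[v,315],pt("",315,v,d[v,315],c).round(4))
crop("s3",420,60,530,180,"s3c"); crop("t3",80,240,180,330,"t3c"); crop("w3",270,160,370,360,"w3c")
E
```

```text
3234 [-0.37050972  0.04281443  0.9278413 ] tilt 21.89922560415892 yaw 173.4083938868206 h [ 0.92454925 -0.07877956  0.37283034]
174 0.35962957 [0.4386 0.3339 0.0698]
176 0.16095242 [0.3923 0.3373 0.2634]
178 0.1593527 [0.3928 0.3372 0.2653]
180 0.15869449 [0.3936 0.3372 0.2662]
182 0.15864614 [0.3946 0.3371 0.2665]
330 0.15228127 [0.4615 0.3314 0.2939]
340 0.15292726 [0.4667 0.3309 0.2948]
345 0.15091763 [0.4676 0.3308 0.2972]
```

View pics/s3c.png

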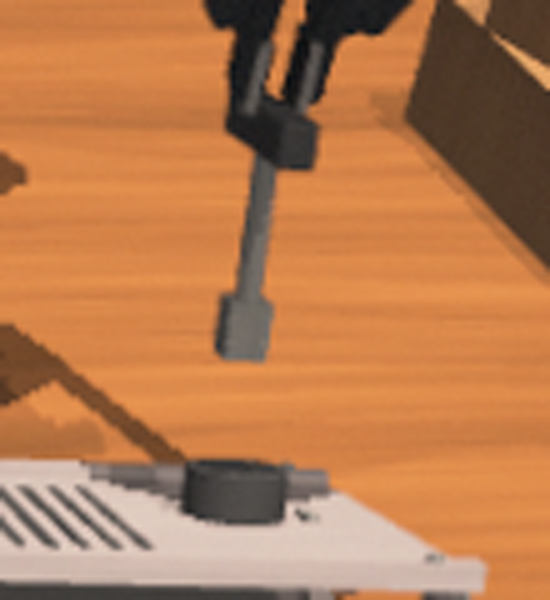

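View pics/t3c.png

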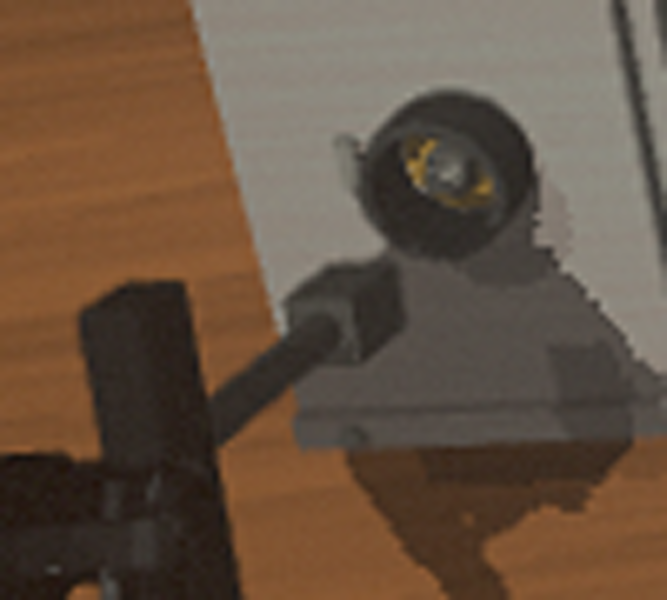

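View pics/w3c.png

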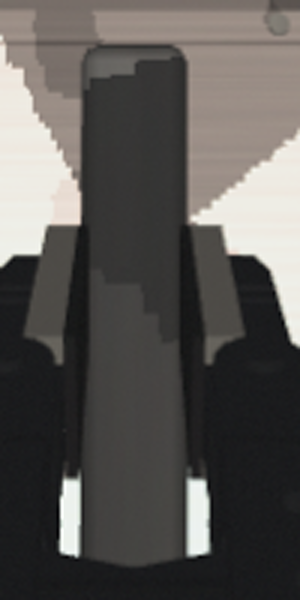

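```bash
python3 - <<'E'
from h import *
n=np.array([-.3705,.0428,.9278]);n/=np.linalg.norm(n); h=np.array([.9245,-.0788,.3728]); h-=n*(h@n);h/=np.linalg.norm(h); y=np.cross(n,h)
C=np.array([.4382,.3333,.2716]); F=C-.106*n
N=np.array([-0.5,0.0444,0.8649]);S=np.array([.519,.32375,.109])
for tag,(u0,v0,u1,v1),o in (("t3",(80,240,180,330),"t3o"),("s3",(420,60,530,180),"s3o")):
    im,d,c=load(tag); s=min(800/(u1-u0),600/(v1-v0))
    b=cv2.resize(im[v0:v1,u0:u1],None,fx=s,fy=s,interpolation=cv2.INTER_CUBIC)
    def P(p): 
        u,v=proj("",p,c); return (int((u-u0+.5)*s),int((v-v0+.5)*s))
    for z in (0,.027):
        q=[P(F+z*n+.01*(a*h+e*y)) for a,e in((1,1),(1,-1),(-1,-1),(-1,1))]
        cv2.polylines(b,[np.array(q)],True,(0,255,0) if z else (0,0,255),1)
    q=[P(C+.011*n+.045*a*h+.009*e*y) for a,e in((1,1),(1,-1),(-1,-1),(-1,1))]; cv2.polylines(b,[np.array(q)],True,(255,255,0),1)
    ex=np.array([.996,-.088,0]);ey=np.cross(N,ex);ey/=np.linalg.norm(ey);es=np.cross(ey,N)
    for r in (.019,.024):
      cv2.polylines(b,[np.array([P(S+.024*N+r*(np.cos(t)*es+np.sin(t)*ey)) for t in np.arange(0,6.28,.1)])],True,(255,0,255),1)
    cv2.polylines(b,[np.array([P(S+r*N) for r in (0,.019)])],False,(0,255,255),1)
    cv2.imwrite(f"pics/{o}.png",b)
E
```

```text
(no output)
```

View pics/t3o.png

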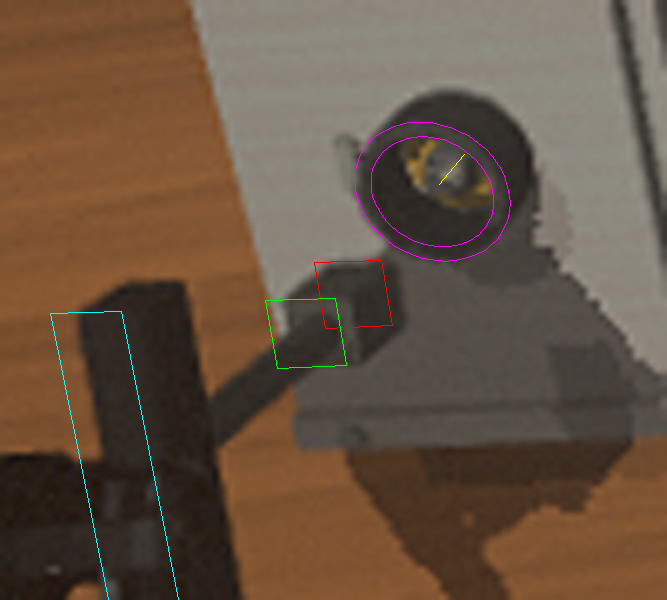

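View pics/s3o.png

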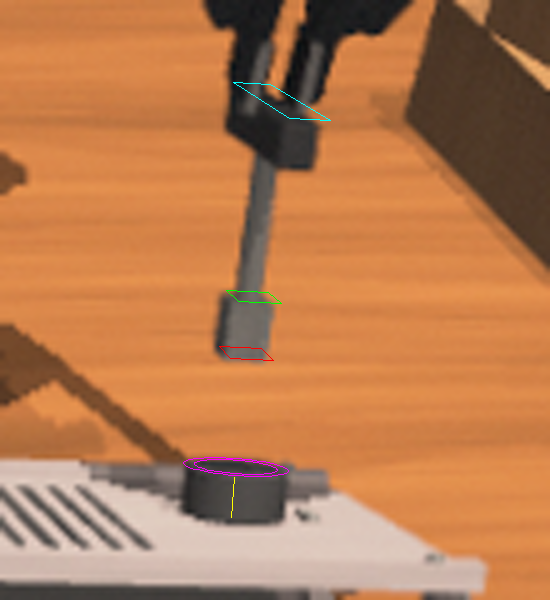

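```bash
python3 - <<'E'
from h import *
print(manip.read_state()["tool_pos"])
grab("wrist","w4"); print(manip.read_state()["tool_pos"])
grab("top","t4");grab("scene","s4")
def an(tag):
    im,d,c=load(tag)
    H=np.array([pt("",u,v,d[v,u],c) for v in range(182,330) for u in range(304,326) if d[v,u]>0]); m=np.median(H,0)
    for _ in range(4):
        w=np.linalg.svd(H-m)[2]; n=w[2]*np.sign(w[2][2]); k=abs((H-m)@n)<.002; H=H[k]; m=H.mean(0)
    print(tag,n,m,np.degrees(np.arccos(n[2])),c[2][:3,3])
an("w3");an("w4")
for a,b in(("t3","t4"),("s3","s4"),("w3","w4")): 
    D=cv2.absdiff(load(a)[0],load(b)[0]).max(2); print(a,(D>30).sum())
# depth-based clouds of handle/foot from top
im,d,c=load("t4")
for u,v in [(131,288),(136,284),(127,292),(118,299),(98,290),(104,286),(100,300),(106,300)]: print(u,v,im[v,u],pt("",u,v,d[v,u],c).round(4))
im,d,c=load("s4")
for u,v in [(469,125),(471,110),(470,88),(475,92),(480,90)]: print(u,v,im[v,u],pt("",u,v,d[v,u],c).round(4))
E
```

```text
[0.42958877 0.33039688 0.25380295]
[0.42969421 0.33024139 0.25378119]
w3 [-0.37050972  0.04281443  0.9278413 ] [0.42817595 0.33397106 0.27988236] 21.89922560415892 [0.35295826 0.34016749 0.41967766]
w4 [-0.37127697  0.04667292  0.9273484 ] [0.42936434 0.3321669  0.27980692] 21.97481965404725 [0.35412059 0.3387236  0.41957616]
t3 131
s3 331
w3 7601
131 288 [65 71 74] [0.469  0.3205 0.1958]
136 284 [43 46 51] [0.4754 0.3145 0.1881]
127 292 [42 45 50] [0.4623 0.3197 0.2124]
118 299 [39 44 51] [0.4518 0.3232 0.2373]
98 290 [36 41 50] [0.4692 0.3249 0.2924]
104 286 [23 32 41] [0.4746 0.3185 0.2859]
100 300 [34 38 46] [0.4533 0.3256 0.2867]
106 300 [32 36 43] [0.4523 0.3211 0.2775]
469 125 [101 108 114] [0.4799 0.3249 0.1902]
471 110 [102 109 115] [0.4632 0.3281 0.22  ]
470 88 [30 31 33] [0.4541 0.3167 0.2731]
475 92 [44 47 48] [0.4828 0.3172 0.2816]
480 90 [53 52 56] [0.4826 0.3275 0.2865]
```

```bash
cat > ov.py <<'E'
from h import *
N=np.array([-0.5,0.0444,0.8649])
def ov(tag,box,out,C,n,h,S):
    n=n/np.linalg.norm(n); h=h-n*(h@n);h/=np.linalg.norm(h); y=np.cross(n,h); F=C-.106*n
    u0,v0,u1,v1=box
    im,d,c=load(tag); s=min(800/(u1-u0),600/(v1-v0))
    b=cv2.resize(im[v0:v1,u0:u1],None,fx=s,fy=s,interpolation=cv2.INTER_CUBIC)
    b=np.clip(b.astype(float)*1.6,0,255).astype(np.uint8)
    def P(p): 
        u,v=proj("",p,c); return (int((u-u0+.5)*s),int((v-v0+.5)*s))
    def box8(O,z0,z1,a,e,col):
        for z in (z0,z1): cv2.polylines(b,[np.array([P(O+z*n+a*i*h+e*j*y) for i,j in((1,1),(1,-1),(-1,-1),(-1,1))])],True,col,1)
        for i,j in((1,1),(1,-1),(-1,-1),(-1,1)): cv2.line(b,P(O+z0*n+a*i*h+e*j*y),P(O+z1*n+a*i*h+e*j*y),col,1)
    box8(F,0,.027,.01,.01,(0,255,0)); box8(C,-.011,.011,.045,.009,(255,255,0))
    ex=np.array([.996,-.088,0]);ey=np.cross(N,ex);ey/=np.linalg.norm(ey);es=np.cross(ey,N)
    for r,z in ((.019,.024),(.024,.024),(.024,0)):
      cv2.polylines(b,[np.array([P(S+z*N+r*(np.cos(t)*es+np.sin(t)*ey)) for t in np.arange(0,6.28,.1)])],True,(255,0,255),1)
    cv2.polylines(b,[np.array([P(S+r*N) for r in (0,.019)])],False,(0,255,255),1)
    cv2.imwrite(f"pics/{out}.png",b); return F
E
python3 - <<'E'
from ov import *
S=np.array([.519,.32375,.109])
C=np.array([.4394,.3315,.2716]);n=np.array([-.3713,.0447,.927]);h=np.array([.9245,-.0788,.37])
ov("t4",(80,240,180,330),"t4o",C,n,h,S);ov("s4",(420,60,530,180),"s4o",C,n,h,S)
E
```

```text
(no output)
```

View pics/t4o.png

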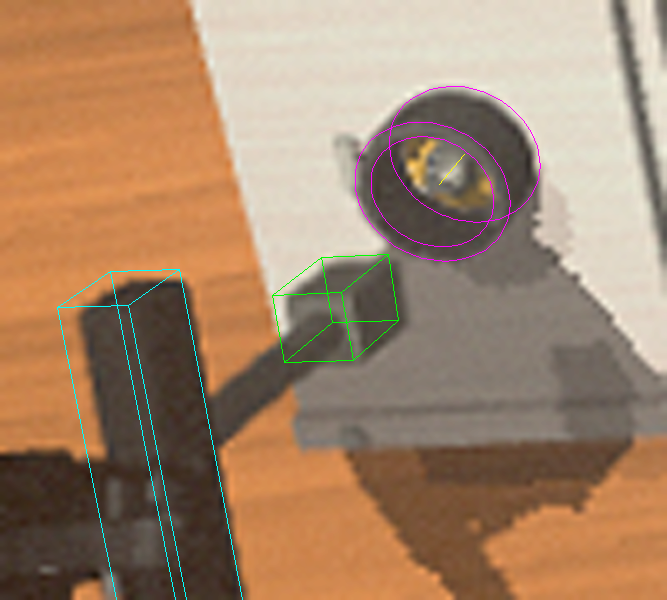

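View pics/s4o.png

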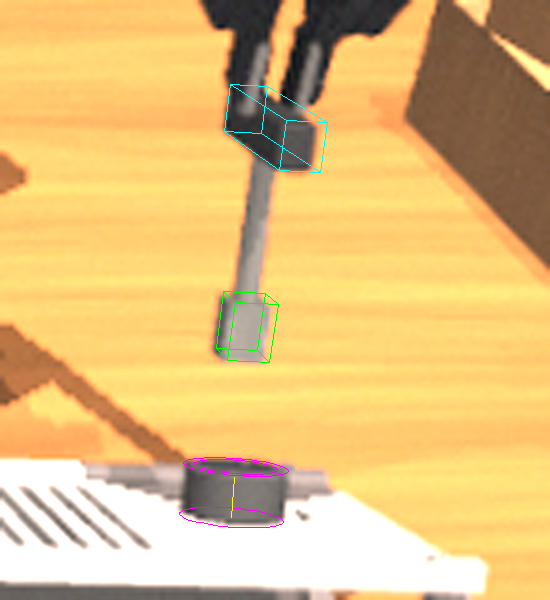

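```bash
python3 - <<'E'
from h import *
im,_,c=load("t4")
b=cv2.resize(im[250:282,130:166],None,fx=18,fy=18,interpolation=cv2.INTER_NEAREST); b=np.clip(b*2.2,0,255).astype(np.uint8); cv2.imwrite("pics/z4.png",b)
E
```

```text
(no output)
```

View pics/z4.png

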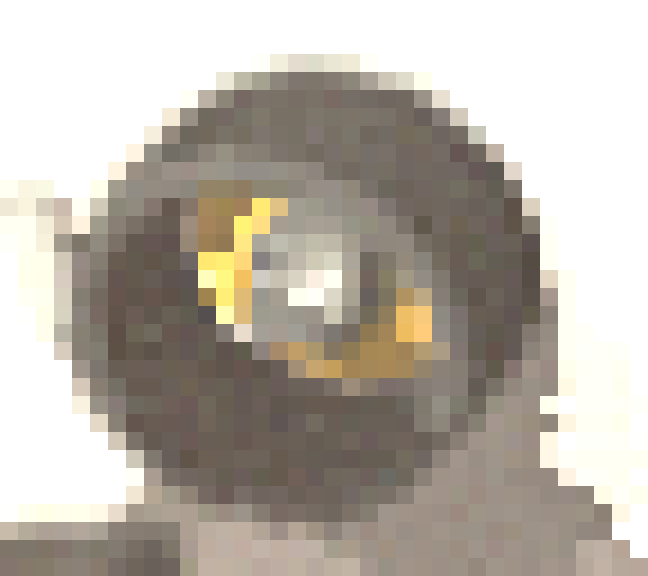

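```bash
python3 - <<'E'
from ov import *
im,d,c=load("t4")
m=np.array([0.51259784,0.27149894,0.10795312]);n=N/np.linalg.norm(N)
o=c[2][:3,3]
def onpl(u,v,hh):
    s0=unp("",u,v,c); r=c[2][:3,:3]@[s0[0],s0[1],1]; return o+r*(((m+hh*n-o)@n)/(r@n))
K=[onpl(95+x/5.333-.5,200+y/5.333-.5,.006) for x,y in [(27,60),(658,22),(735,545),(158,572)]]
K=np.array(K); print(K); print([np.linalg.norm(K[i]-K[(i+1)%4]) for i in range(4)])
ctr=K.mean(0)-.006*n; 
ey=(K[0]-K[1]+K[3]-K[2]);ey/=np.linalg.norm(ey);es=np.cross(ey,n); print("ey yaw",np.degrees(np.arctan2(ey[1],ey[0]))-90)
print("S geom",ctr+.045*ey-.010*es)
print("tip->S",onpl(147.2,265.3,.019)-.019*n)
# circle edges fit
S0=[np.array([.519,.32375,.109]),np.array([.522,.3205,.1107])]
for i,S in enumerate(S0):
    b=cv2.resize(im[250:282,130:166],None,fx=18,fy=18,interpolation=cv2.INTER_NEAREST); b=np.clip(b*2.2,0,255).astype(np.uint8)
    def P(p):
        u,v=proj("",p,c); return (int((u-130+.5)*18),int((v-250+.5)*18))
    exx=np.array([.996,-.088,0]);eyy=np.cross(n,exx);eyy/=np.linalg.norm(eyy);ess=np.cross(eyy,n)
    for r,z,col in ((.019,.024,(255,0,255)),(.024,.024,(255,0,255)),(.024,0,(0,0,255)),(.019,0,(0,0,255))):
        cv2.polylines(b,[np.array([P(S+z*n+r*(np.cos(t)*ess+np.sin(t)*eyy)) for t in np.arange(0,6.28,.1)])],True,col,1)
    for z,a in((0,.006),(.014,.006),(.019,.003)):
        cv2.polylines(b,[np.array([P(S+z*n+a*(x*ess+y*eyy)) for x,y in((1,1),(1,-1),(-1,-1),(-1,1))])],True,(0,255,0),1)
    cv2.imwrite(f"pics/z4_{i}.png",b)
E
python3 -c "
import cv2,numpy as np
cv2.imwrite('pics/z4b.png',cv2.resize(np.hstack([cv2.imread(f'pics/z4_{i}.png') for i in (0,1)]),(800,356)))"
```

```text
[[0.62828831 0.3893765  0.17571996]
 [0.60869696 0.14992579 0.17668647]
 [0.41567403 0.16727095 0.06420921]
 [0.43485589 0.40760303 0.06296072]]
[np.float64(0.24025278446289894), np.float64(0.22407552246503518), np.float64(0.24109958851406918), np.float64(0.22463960733741392)]
ey yaw -4.620264878621285
S geom [0.51988079 0.32380463 0.10947827]
tip->S [0.52210202 0.31877679 0.11102047]
```

View pics/z4b.png

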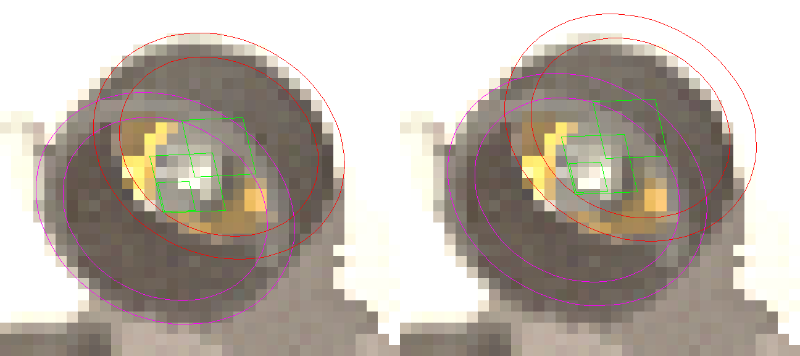

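Emit:
play_rows(series=[0.72,0.12,-0.5,-1.5,0.72,0.12,-0.5,-1.5,0.72,0.12,-0.5,-1.5,0.72,0.12,-0.5,-1.5,0,0,-0.7,0,0,0,-0.7,0,0,0,-0.7,0,0,0,0,0,0,0,0,0])

```text
time_s: 7.8
tool_pos: [0.4572, 0.3355, 0.2119]
ee_rot: [0.703, 0.067, 0.704, -0.068]
force: [0.4, 0.0, -1.6]
gripper_width: 0.0146
```

```bash
python3 - <<'E'
from ov import *
print(manip.read_state()["tool_pos"],manip.read_state()["force"])
grab("wrist","w5");grab("top","t5");grab("scene","s5"); print(manip.read_state()["tool_pos"])
im,d,c=load("w5")
H=np.array([pt("",u,v,d[v,u],c) for v in range(182,330) for u in range(306,324) if d[v,u]>0]); m=np.median(H,0)
for _ in range(4):
    w=np.linalg.svd(H-m)[2]; n=w[2]*np.sign(w[2][2]); k=abs((H-m)@n)<.002; H=H[k]; m=H.mean(0)
h=w[0]*np.sign(w[0][0]); print(n,np.degrees(np.arccos(n[2])),np.degrees(np.arctan2(h[1],h[0])),m)
for v in range(170,190,2): print(v,pt("",315,v,d[v,315],c).round(4))
C=np.array([.4394,.3315,.2716])+[.0287,.0048,-.041]
S=np.array([.5195,.3238,.1092])
ov("t5",(80,240,180,330),"t5o",C,n,h,S);ov("s5",(420,80,530,190),"s5o",C,n,h,S)
E
```

```text
[0.45717907 0.33550643 0.21192197] [ 0.3953616   0.04501583 -1.56802853]
[0.45808101 0.33601911 0.21312157]
[-0.36071892  0.08869573  0.92844759] 21.805898386532945 -10.934370625894939 [0.45701292 0.33722793 0.23796614]
170 [0.4521 0.3386 0.0729]
172 [0.4543 0.3382 0.0722]
174 [0.4558 0.3379 0.0743]
176 [0.4214 0.3444 0.2222]
178 [0.4223 0.3442 0.2226]
180 [0.4229 0.3441 0.2243]
182 [0.4237 0.3439 0.2253]
184 [0.4248 0.3437 0.2251]
186 [0.4259 0.3435 0.2248]
188 [0.4268 0.3433 0.2252]
```

View pics/t5o.png

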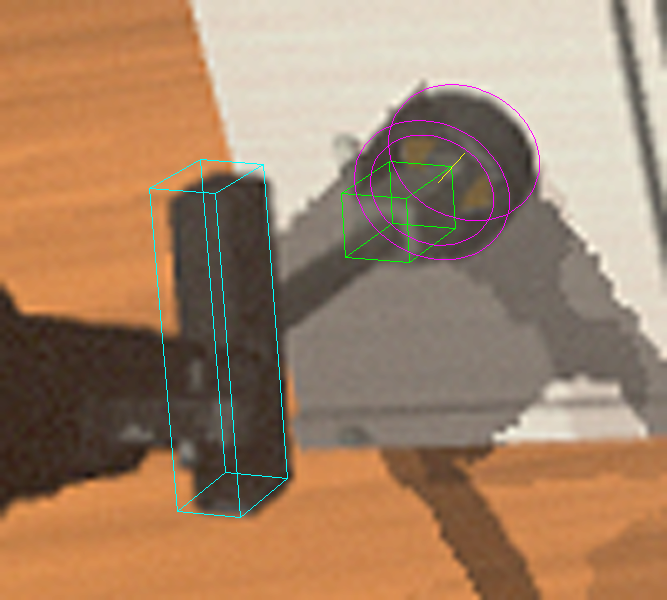

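View pics/s5o.png

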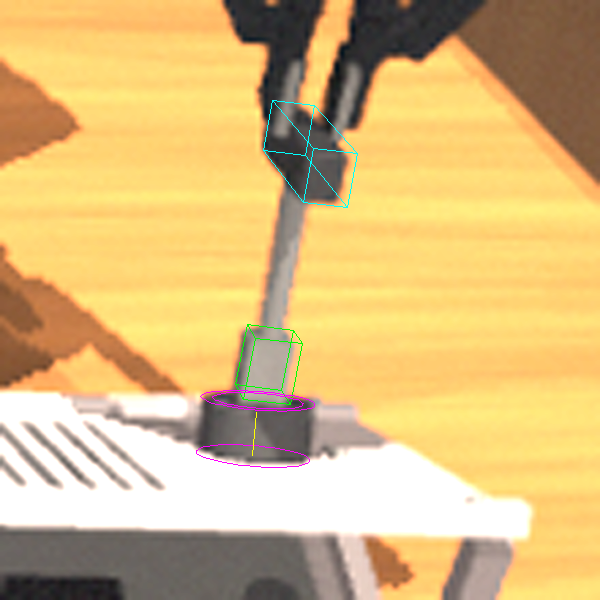

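Emit:
play_rows(series=[0.15,-0.01,-0.26,0,0.15,-0.02,-0.26,0,0.15,-0.01,-0.26,0,0.15,-0.01,-0.26,0,0,0,0,0,0,0,0,0])

```text
time_s: 8.45
tool_pos: [0.4641, 0.3352, 0.202]
ee_rot: [0.704, 0.067, 0.704, -0.068]
force: [1.4, -0.3, -2.0]
gripper_width: 0.0147
```

```bash
python3 - <<'E'
from ov import *
s=manip.read_state();print(s["tool_pos"],s["force"],s["ft_torque"])
grab("scene","s6");crop("s6",420,80,530,190,"s6c");grab("top","t6");crop("t6",80,240,180,330,"t6c")
E
```

```text
[0.46412969 0.33521001 0.20200527] [ 1.35329848 -0.33561991 -1.97495881] [ 0.02320639 -0.05497727  0.00987346]
```

View pics/s6c.png

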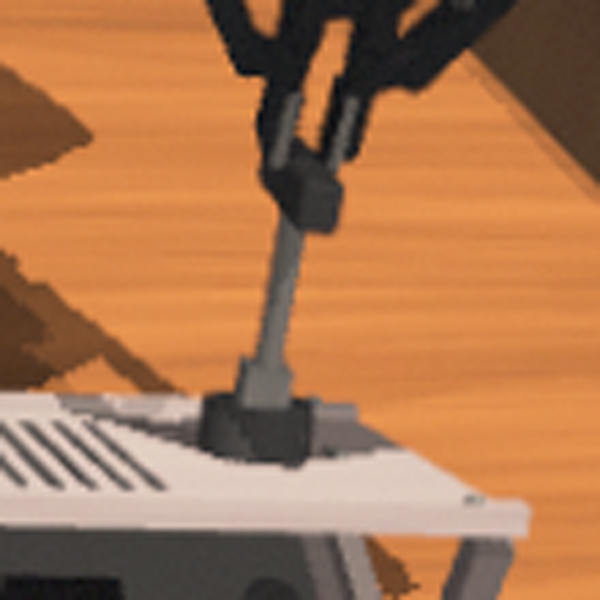

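View pics/t6c.png

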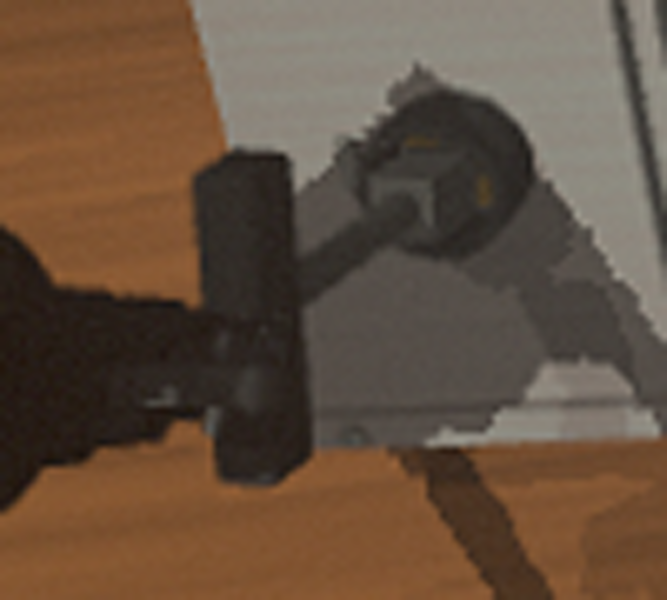

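Emit:
play_rows(series=[-0.3,0.03,-0.14,0,-0.3,0.03,-0.14,0,-0.3,0.03,-0.14,0,-0.3,0.03,-0.14,0,0,0,0,0,0,0,0,0])

```text
time_s: 9.05
tool_pos: [0.4521, 0.3367, 0.1969]
ee_rot: [0.704, 0.067, 0.704, -0.067]
force: [1.3, 0.0, 0.0]
gripper_width: 0.0149
```

```bash
cat >> ov.py <<'E'
def tilt(tag):
    im,d,c=load(tag)
    H=np.array([pt("",u,v,d[v,u],c) for v in range(182,330) for u in range(306,324) if d[v,u]>0]); m=np.median(H,0)
    for _ in range(5):
        w=np.linalg.svd(H-m)[2]; n=w[2]*np.sign(w[2][2]); k=abs((H-m)@n)<.003; H=H[k]; m=H.mean(0)
    h=w[0]*np.sign(w[0][0]); 
    E=[pt("",315,v,d[v,315],c) for v in range(160,200)]; E=[e for e in E if e[2]>.15]
    e=E[0]; C=e+.045*h-.011*n
    print(tag,"n",n.round(3),"tilt",np.degrees(np.arccos(n[2])).round(1),"hyaw",np.degrees(np.arctan2(h[1],h[0])).round(1),"C",C.round(4),"F",(C-.106*n).round(4),len(H))
    return C,n,h
E
python3 - <<'E'
from ov import *
s=manip.read_state();print(s["tool_pos"],s["force"],s["ft_torque"])
grab("wrist","w7");tilt("w4");tilt("w5");C,n,h=tilt("w7");grab("scene","s7");ov("s7",(420,80,530,190),"s7c",C,n,h,np.array([.5195,.3238,.1092]))
E
```

```text
[0.45206115 0.33670135 0.19688255] [1.2987248  0.03081071 0.00677317] [ 0.00798006 -0.48403982  0.00650329]
w4 n [-0.371  0.052  0.927] tilt 22.0 hyaw -5.1 C [0.4385 0.3314 0.27  ] F [0.4778 0.3259 0.1717] 2653
w5 n [-0.361  0.088  0.928] tilt 21.8 hyaw -10.9 C [0.4662 0.3355 0.2275] F [0.5044 0.3262 0.1291] 2651
w7 n [-0.473  0.086  0.877] tilt 28.7 hyaw -11.0 C [0.4623 0.3367 0.2127] F [0.5125 0.3275 0.1197] 2653
```

View pics/s7c.png

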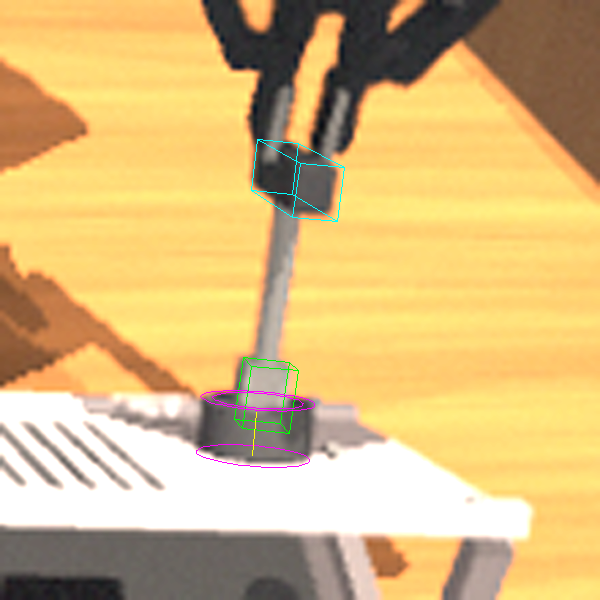

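Emit:
play_rows(series=[0.14,-0.01,-0.24,0,0.14,-0.02,-0.24,0,0.14,-0.01,-0.24,0,0.14,-0.01,-0.24,0,0.14,-0.01,-0.24,0,0,0,0,0,0,0,0,0])

```text
time_s: 9.73
tool_pos: [0.458, 0.3362, 0.1854]
ee_rot: [0.703, 0.068, 0.705, -0.067]
force: [-3.6, 0.1, 9.6]
gripper_width: 0.0148
```

```bash
python3 - <<'E'
from ov import *
s=manip.read_state();print(s["tool_pos"],s["force"],s["ft_torque"])
grab("wrist","w8");C,n,h=tilt("w8");grab("scene","s8");ov("s8",(420,80,530,190),"s8c",C,n,h,np.array([.5195,.3238,.1092]))
E
```

```text
[0.4580155  0.33620075 0.18536408] [-3.63677013  0.09177359  9.64155777] [0.05450961 0.39385323 0.04234388]
w8 n [-0.478  0.093  0.873] tilt 29.1 hyaw -11.0 C [0.4683 0.3361 0.201 ] F [0.519  0.3263 0.1084] 2655
```

View pics/s8c.png

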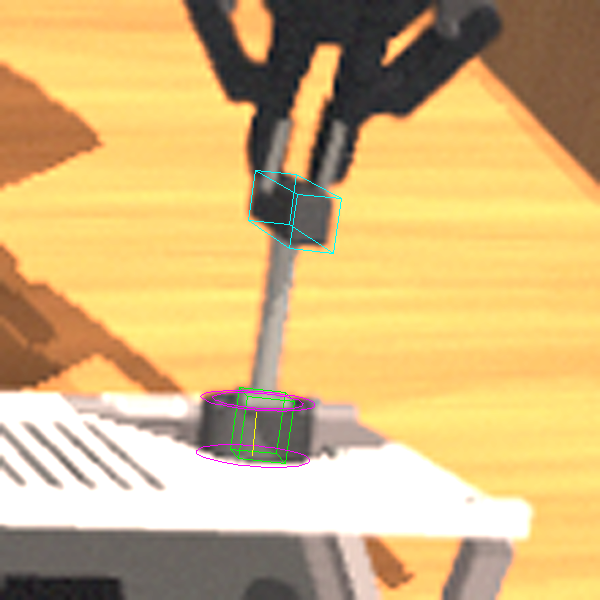

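Emit:
play_rows(series=[0,0,0,0,0,0,0,0,0,0,0,0,0.2,-0.2,-0.1,0,0.3,-0.3,-0.1,0,0.3,-0.2,-0.1,0,0,0,0,0], gripper=0.15, squeeze=20)

```text
time_s: 10.42
tool_pos: [0.4676, 0.3282, 0.1813]
ee_rot: [0.704, 0.067, 0.704, -0.068]
force: [0.0, -0.9, 0.1]
gripper_width: 0.0362
```

```bash
python3 - <<'E'
from ov import *
s=manip.read_state();print(s["tool_pos"],s["force"],s["ft_torque"],s["gripper_width"])
grab("wrist","w9");C,n,h=tilt("w9");grab("scene","s9");ov("s9",(420,80,530,190),"s9c",C,n,h,np.array([.5195,.3238,.1092]))
E
```

```text
[0.46764923 0.32822541 0.18125693] [ 0.02591124 -0.90889043  0.14525076] [-0.03083017 -0.00140556  0.0041135 ] 0.03617213392958491
w9 n [-0.185 -0.983  0.005] tilt 89.7 hyaw -10.8 C [0.4629 0.3424 0.1572] F [0.4825 0.4466 0.1567] 1704
```

View pics/s9c.png

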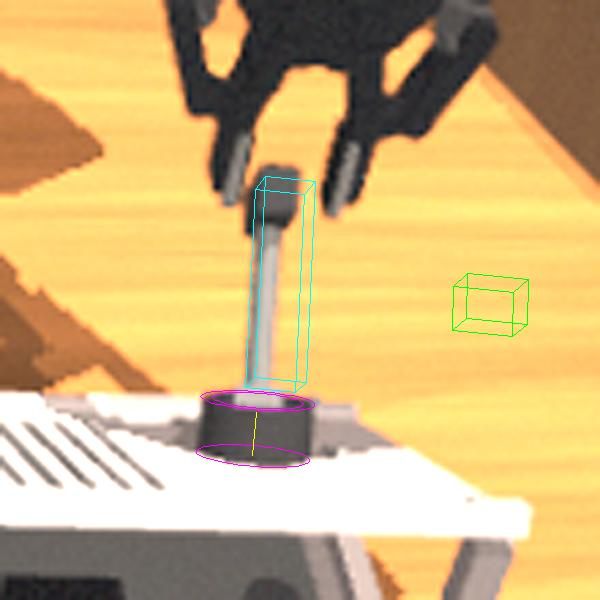

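View pics/w9.png

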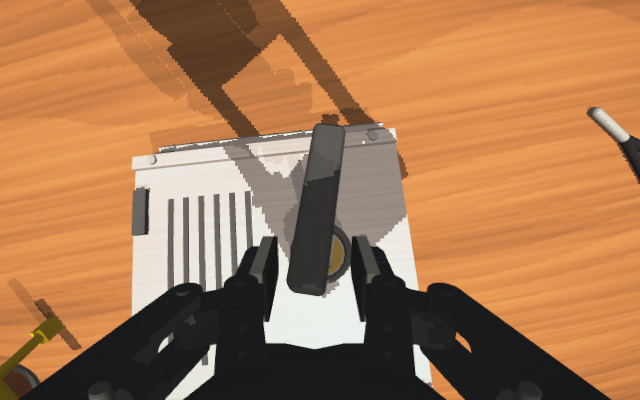

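```bash
cat >> ov.py <<'E'
def handle(tag,poly,zmin=.15):
    im,d,c=load(tag); M=np.zeros(d.shape,np.uint8); cv2.fillPoly(M,[np.array(poly)],1)
    vs,us=np.nonzero(M); H=np.array([pt("",u,v,d[v,u],c) for u,v in zip(us,vs) if d[v,u]>0]); H=H[H[:,2]>zmin]
    m=np.median(H,0); rng=np.random.default_rng(1);best=None
    for _ in range(300):
        a,b,e=H[rng.choice(len(H),3,False)]; q=np.cross(b-a,e-a)
        if np.linalg.norm(q)<1e-7: continue
        q/=np.linalg.norm(q); k=abs((H-a)@q)<.0015
        if best is None or k.sum()>best.sum(): best=k
    T=H[best]; m=T.mean(0); w=np.linalg.svd(T-m)[2]; n=w[2]*np.sign(w[2][2])
    h=w[0]; y=np.cross(n,h); a=(T-m)@h; b=(T-m)@y
    q=np.percentile(a,[.5,99.5]);r=np.percentile(b,[1,99])
    C=m+h*q.mean()+y*r.mean()-.011*n
    print(tag,"n",n.round(3),"tilt",np.degrees(np.arccos(n[2])).round(1),"hyaw",np.degrees(np.arctan2(h[1],h[0])).round(1),"len",np.ptp(q).round(4),np.ptp(r).round(4),"C",C.round(4),"F",(C-.106*n).round(4),len(T))
    return C,n,h
E
python3 - <<'E'
from ov import *
C,n,h=handle("w9",[(312,122),(348,124),(328,297),(285,292)])
ov("s9",(420,80,530,190),"s9c",C,n,h,np.array([.5195,.3238,.1092]))
E
```

```text
w9 n [-0.662  0.121  0.74 ] tilt 42.3 hyaw -22.1 len 0.0871 0.0166 C [0.4476 0.3361 0.1914] F [0.5177 0.3233 0.1129] 5551
```

View pics/s9c.png

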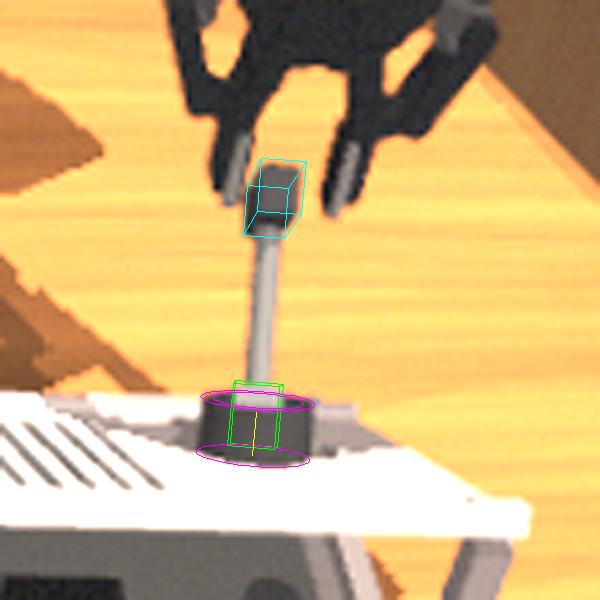

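Emit:
play_rows(series=[-0.7,0.3,-0.2,-4,-0.7,0.3,-0.2,-4,-0.6,0.2,-0.1,-4,0,0,0,-6,0.1,-0.05,0.05,-6,0.1,-0.05,0.05,-6,0.1,-0.05,0.05,-6,0.1,-0.05,0.05,-6,0.1,-0.05,0.05,-6,0,0,0,0])

```text
time_s: 11.35
tool_pos: [0.4522, 0.3344, 0.1793]
ee_rot: [0.615, 0.349, 0.615, -0.349]
force: [-0.1, 0.4, -0.6]
gripper_width: 0.0361
```

```bash
python3 - <<'E'
from ov import *
s=manip.read_state();print(s["tool_pos"],s["force"],s["ft_torque"],s["gripper_width"])
grab("wrist","w10");grab("scene","s10");crop("s10",420,80,530,190,"s10c")
E
```

```text
[0.4521892  0.33444937 0.17932185] [-0.14753875  0.44069318 -0.57278759] [-0.01715959 -0.02338656 -0.0448636 ] 0.03612813869538257
```

View pics/s10c.png

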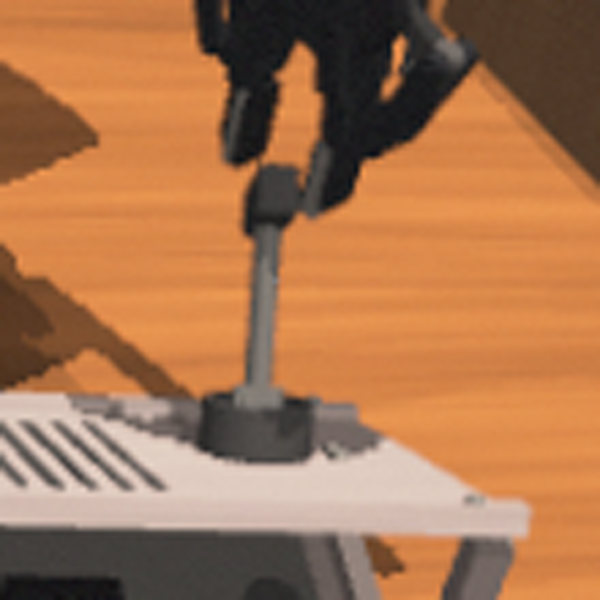

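View pics/w10.png

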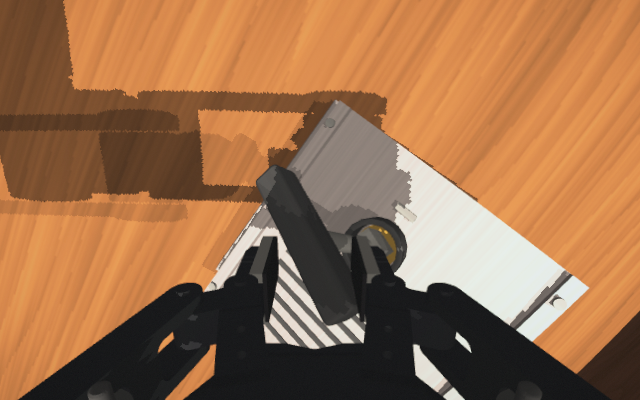

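Emit:
play_rows(series=[0.1,0.0,0,-6,0.1,0,0.03,-6,0.2,0,0.03,-6,0.2,-0.05,0.03,-6,0.2,-0.05,0.03,-6,0,0,0,0,0,0,0,0])

```text
time_s: 12.03
tool_pos: [0.4599, 0.3335, 0.1803]
ee_rot: [0.506, 0.494, 0.506, -0.494]
force: [0.7, -0.1, -0.9]
gripper_width: 0.0365
```

```bash
python3 - <<'E'
from ov import *
s=manip.read_state();print(s["tool_pos"],s["force"],s["ft_torque"],s["gripper_width"])
grab("wrist","w11");grab("scene","s11");crop("s11",420,80,530,190,"s11c")
E
```

```text
[0.45991905 0.33349926 0.18033385] [ 0.72255675 -0.0600875  -0.86877639] [ 0.08188779 -0.04363076  0.05353853] 0.03649647469390778
```

View pics/s11c.png

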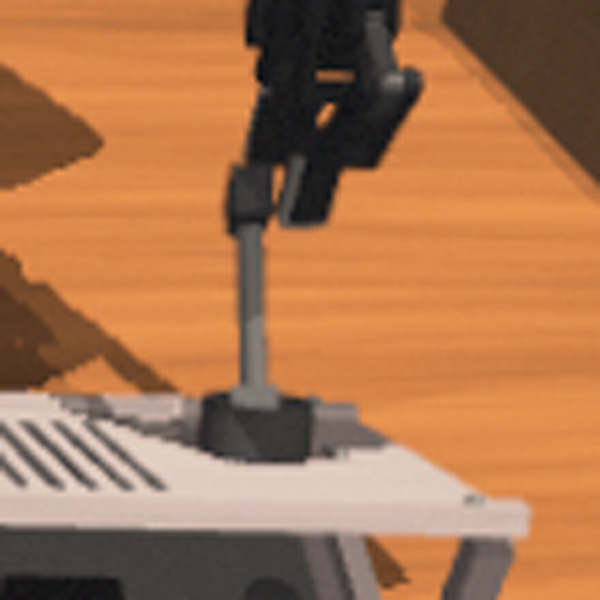

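View pics/w11.png

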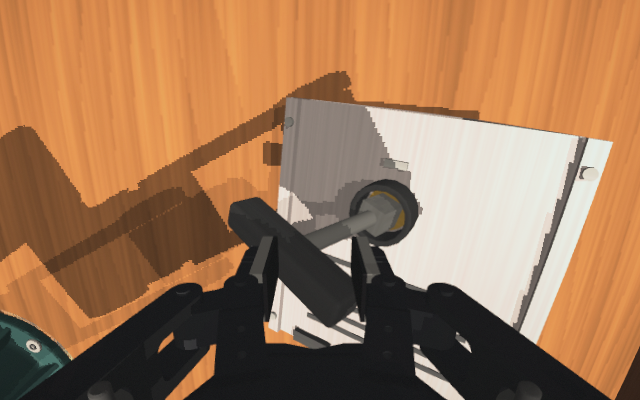

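Emit:
play_rows(series=[0,0,0,0,0,0,0,0,0,0,0,0,0,0,0,0,0,0,0,0,0,0,0,0], gripper=0.35, squeeze=30)

```text
time_s: 12.63
tool_pos: [0.4591, 0.3336, 0.1807]
ee_rot: [0.504, 0.495, 0.505, -0.495]
force: [-4.5, 1.8, 5.4]
gripper_width: 0.028
```

```bash
python3 - <<'E'
from ov import *
s=manip.read_state();print(s["tool_pos"],s["force"],s["ft_torque"],s["gripper_width"])
grab("wrist","w12");grab("scene","s12");crop("s12",420,80,530,190,"s12c")
E
```

```text
[0.45911978 0.33362807 0.18067337] [-4.52808332  1.83100039  5.3507087 ] [0.18039397 0.81422357 0.03999632] 0.027971979719697372
```

View pics/w12.png

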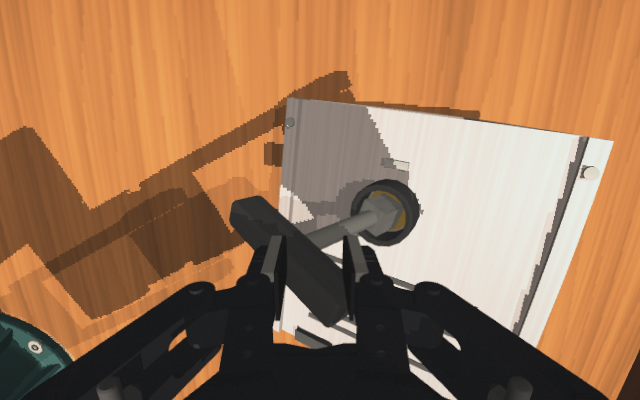

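View pics/s12c.png

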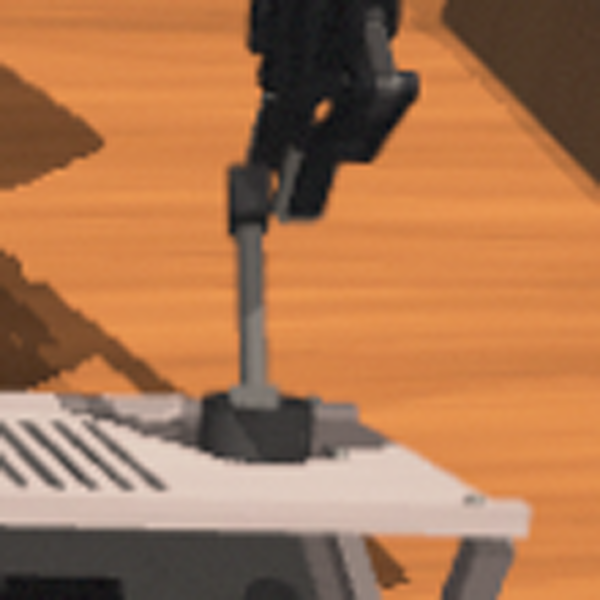

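Emit:
play_rows(series=[0,0,0,-4,0,0,0,-4,0,0,0,-4,0,0,0,-4,0,0,0,0])

```text
time_s: 13.15
tool_pos: [0.4599, 0.3337, 0.1805]
ee_rot: [0.43, 0.561, 0.43, -0.561]
force: [-2.0, -0.1, 3.4]
gripper_width: 0.028
```

```bash
python3 - <<'E'
from ov import *
s=manip.read_state();print(s["tool_pos"],s["force"],s["ft_torque"],s["gripper_width"])
grab("wrist","w13");grab("top","t13");crop("t13",80,240,180,330,"t13c")
E
```

```text
[0.45985239 0.33368335 0.18050801] [-1.98643392 -0.0738799   3.40415351] [0.22344517 0.45309291 0.12502656] 0.028011311502550023
```

View pics/w13.png

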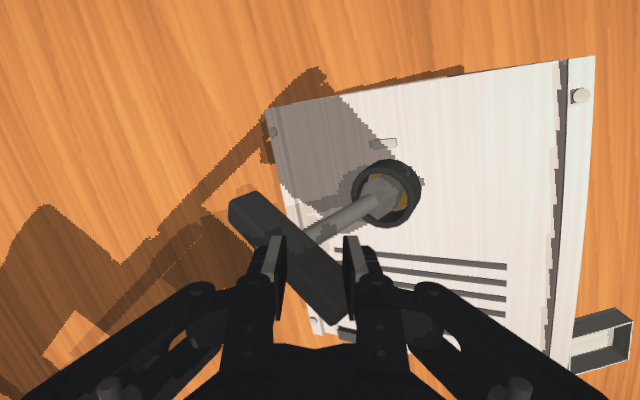

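View pics/t13c.png

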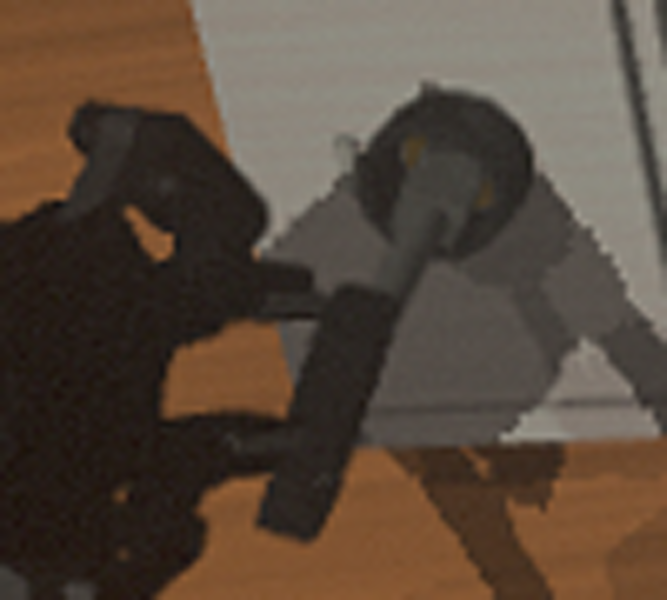

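```bash
python3 - <<'E'
from ov import *
handle("w10",[(258,180),(290,165),(360,310),(330,325)])
handle("w11",[(230,215),(255,197),(358,300),(330,322)])
C,n,h=handle("w13",[(230,205),(255,192),(350,305),(330,325)])
ov("t13",(80,240,180,330),"t13o",C,n,h,np.array([.5195,.3238,.1092]))
from scipy.spatial.transform import Rotation as Rt
q=manip.read_state()["ee_rot"];R=Rt.from_quat(np.r_[q[1:],q[0]]).as_matrix();print("jaw yaw",np.degrees(np.arctan2(R[1,1],R[0,1])))
E
```

```text
w10 n [-0.644  0.176  0.744] tilt 41.9 hyaw -21.7 len 0.0842 0.0143 C [0.4489 0.3367 0.1925] F [0.5172 0.318  0.1135] 4244
w11 n [0.169 0.949 0.266] tilt 74.6 hyaw -25.3 len 0.0846 0.0164 C [0.4433 0.3244 0.1937] F [0.4254 0.2238 0.1656] 3168
w13 n [0.36  0.831 0.425] tilt 64.8 hyaw -47.0 len 0.0852 0.0162 C [0.441  0.3298 0.1921] F [0.4029 0.2417 0.1471] 2834
jaw yaw -14.787188899261812
```

View pics/t13o.png

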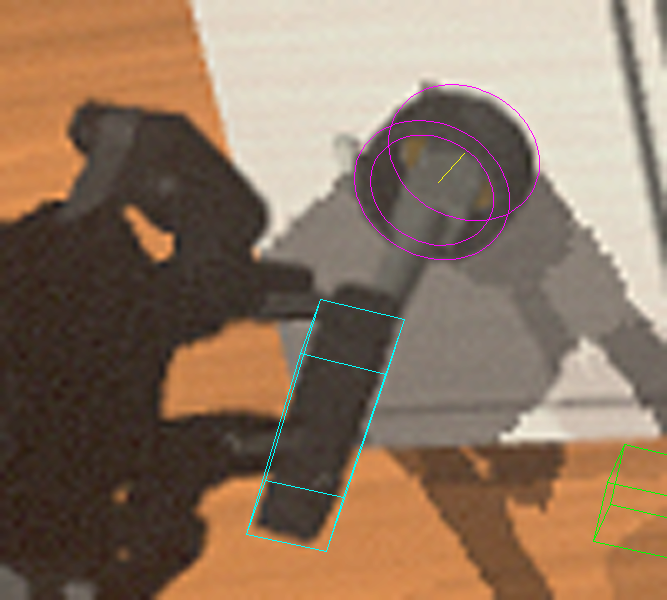

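Emit:
play_rows(series=[0,0,0,-5,0,0,0,-5,0,0,0,-5,0,0,0,-5,0,0,0,-5,0,0,0,-5,0,0,0,0])

```text
time_s: 13.83
tool_pos: [0.4606, 0.3331, 0.1802]
ee_rot: [0.271, 0.654, 0.27, -0.653]
force: [0.2, 0.2, 0.4]
gripper_width: 0.0277
```

```bash
python3 - <<'E'
from ov import *
s=manip.read_state();print(s["tool_pos"],s["force"],s["ft_torque"],s["gripper_width"])
grab("wrist","w14");grab("scene","s14");crop("s14",420,80,530,190,"s14c")
E
```

```text
[0.46055962 0.33310711 0.1801674 ] [0.21747424 0.24405127 0.44347374] [ 0.02820025 -0.02486928  0.04164516] 0.02767801946145696
```

View pics/w14.png

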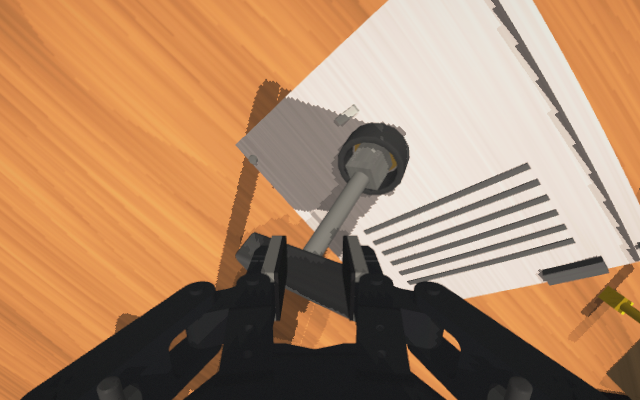

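View pics/s14c.png

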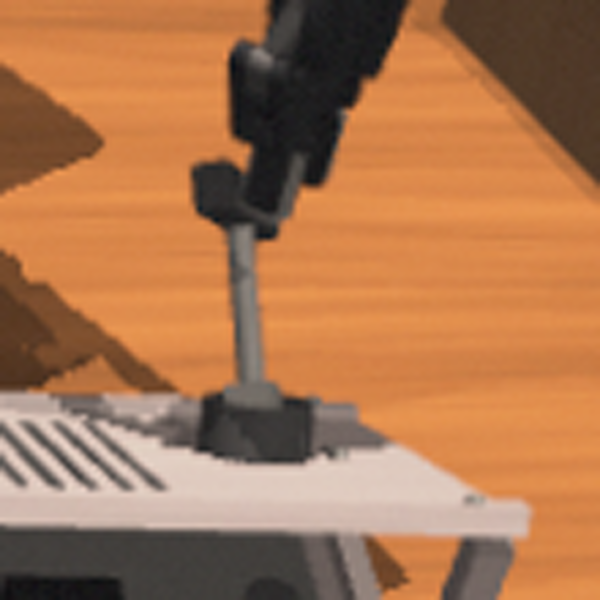

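Emit:
play_rows(series=[0,0,0.5,0,0,0,1.5,2,0,0,2,6,0,0,2,7,0,0,0,7,0,0,0,7,0,0,0,0,0,0,0,0])

```text
time_s: 14.6
tool_pos: [0.4599, 0.3332, 0.2405]
ee_rot: [-0.425, -0.565, -0.425, 0.565]
force: [-0.8, 0.3, -0.1]
gripper_width: 0.0276
```

```bash
python3 - <<'E'
from ov import *
s=manip.read_state();print(s["tool_pos"],s["force"],s["ft_torque"],s["gripper_width"])
grab("wrist","w15");grab("scene","s15");crop("s15",420,80,530,190,"s15c")
E
```

```text
[0.45991231 0.33324127 0.24051756] [-0.80576332  0.29915729 -0.11333622] [-0.02297496  0.02455988 -0.02140845] 0.027612843998321257
```

View pics/w15.png

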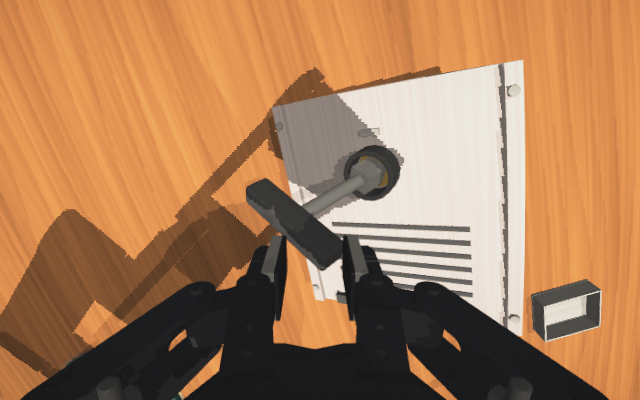

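View pics/s15c.png

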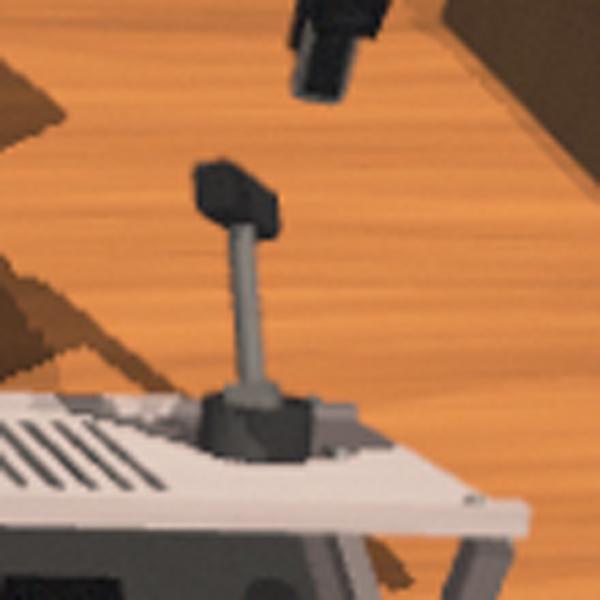

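```bash
python3 - <<'E'
from ov import *
im,d,c=load("w15")
M=np.zeros(d.shape,np.uint8); cv2.fillPoly(M,[np.array([(243,183),(267,176),(346,255),(325,275),(243,205)])],1)
vs,us=np.nonzero(M);H=np.array([pt("",u,v,d[v,u],c) for u,v in zip(us,vs) if d[v,u]>0]);H=H[H[:,2]>.15]
r=cv2.minAreaRect((H[:,:2]*1000).astype(np.float32));print(r,H.min(0),H.max(0))
C,n,h=handle("w15",[(243,183),(267,176),(346,255),(325,275),(243,205)])
crop("w15",220,140,420,290,"w15c")
E
```

```text
((439.3861999511719, 327.85968017578125), (47.84775924682617, 78.37287139892578), 65.83953857421875) [0.40382401 0.29548099 0.15569448] [0.47466453 0.35625842 0.28125386]
w15 n [0.314 0.84  0.442] tilt 63.8 hyaw -45.4 len 0.0876 0.0198 C [0.4366 0.3232 0.1857] F [0.4033 0.2341 0.1389] 2211
```

View pics/w15c.png

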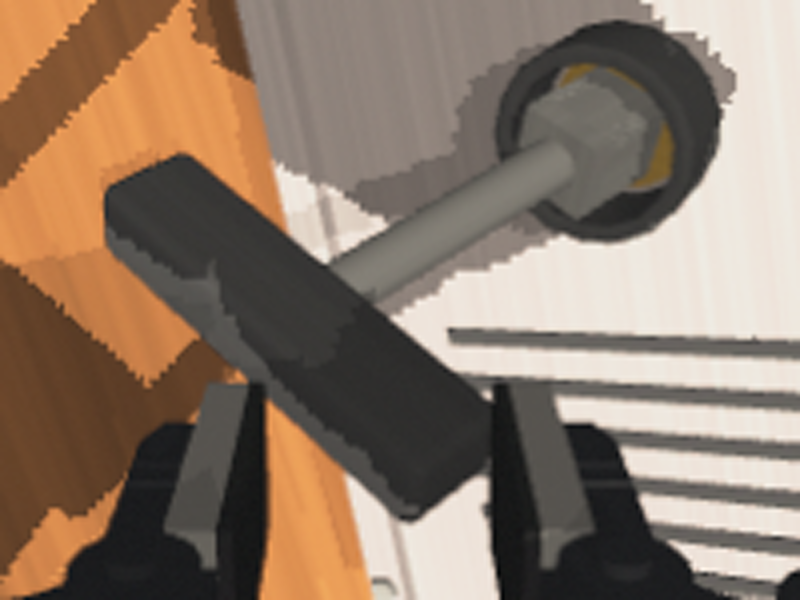

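Emit:
play_rows(series=[-0.25,-0.09,0,6.7,-0.25,-0.09,0,6.7,-0.25,-0.09,0,6.7,-0.25,-0.09,0,6.7,-0.25,-0.09,0,6.7,-0.25,-0.09,0,6.7,-0.25,-0.09,0,6.7,-0.25,-0.09,0,6.7,-0.3,-0.08,0,6.4,0,0,0,0,0,0,0,0], gripper=-0.2)

```text
time_s: 15.62
tool_pos: [0.4368, 0.3253, 0.2402]
ee_rot: [0.65, 0.277, 0.65, -0.278]
force: [-0.8, 0.1, 1.0]
gripper_width: 0.0512
```

```bash
python3 - <<'E'
from ov import *
s=manip.read_state();print(s["tool_pos"],s["force"],s["gripper_width"])
grab("wrist","w16");print(manip.read_state()["tool_pos"])
E
```

```text
[0.43684762 0.32531329 0.24019659] [-0.75756233  0.12880595  0.97581919] 0.05121976675651161
[0.4370564  0.32539142 0.24025576]
```

View pics/w16.png

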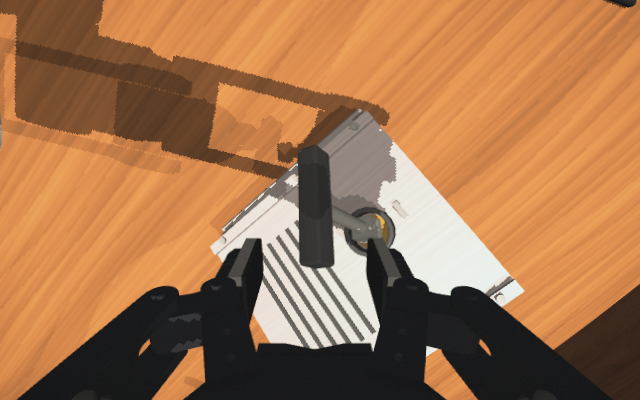

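```bash
python3 - <<'E'
from ov import *
im,d,c=load("w16")
for v in range(146,270,10): print(v,[pt("",u,v,d[v,u],c).round(3).tolist() for u in (306,316,326)])
C,n,h=handle("w16",[(300,150),(328,148),(332,266),(300,266)]); print(h)
E
```

```text
146 [[0.42, 0.329, 0.001], [0.411, 0.356, 0.168], [0.429, 0.352, 0.067]]
156 [[0.41, 0.345, 0.171], [0.415, 0.351, 0.175], [0.422, 0.355, 0.162]]
166 [[0.415, 0.34, 0.175], [0.42, 0.346, 0.178], [0.427, 0.35, 0.169]]
176 [[0.419, 0.336, 0.18], [0.424, 0.342, 0.184], [0.431, 0.345, 0.174]]
186 [[0.424, 0.331, 0.185], [0.428, 0.337, 0.19], [0.435, 0.34, 0.18]]
196 [[0.428, 0.327, 0.19], [0.432, 0.333, 0.196], [0.439, 0.336, 0.185]]
206 [[0.432, 0.323, 0.194], [0.436, 0.329, 0.199], [0.444, 0.332, 0.19]]
216 [[0.436, 0.319, 0.2], [0.44, 0.325, 0.204], [0.447, 0.327, 0.196]]
226 [[0.44, 0.314, 0.203], [0.444, 0.321, 0.208], [0.451, 0.323, 0.201]]
236 [[0.444, 0.31, 0.207], [0.448, 0.316, 0.211], [0.455, 0.319, 0.206]]
246 [[0.448, 0.306, 0.211], [0.452, 0.312, 0.215], [0.458, 0.315, 0.21]]
256 [[0.452, 0.303, 0.216], [0.455, 0.309, 0.22], [0.462, 0.311, 0.214]]
266 [[0.456, 0.298, 0.218], [0.462, 0.302, 0.216], [0.467, 0.306, 0.215]]
w16 n [-0.707  0.066  0.704] tilt 45.3 hyaw -44.2 len 0.0853 0.0159 C [0.4399 0.325  0.1864] F [0.5148 0.318  0.1118] 2215
[ 0.56362296 -0.54856357  0.61758171]
```

Emit:
play_rows(series=[0.3,0,-2,0,0,0,-2,0,0,0,-2,0,0,0,-1.2,0,0,0,0,0])

```text
time_s: 16.08
tool_pos: [0.4383, 0.3243, 0.1656]
ee_rot: [0.649, 0.276, 0.652, -0.279]
force: [0.4, -0.1, 0.1]
gripper_width: 0.0512
```

Emit:
play_rows(series=[0,0,0,0,0,0,0,0,0,0,0,0,0,0,0,0,0,0,0,0,0,0,0,0], gripper=1, squeeze=25)

```text
time_s: 16.58
tool_pos: [0.4401, 0.3258, 0.1693]
ee_rot: [0.651, 0.276, 0.651, -0.276]
force: [-3.3, 0.9, 4.9]
gripper_width: 0.0206
```

```bash
python3 - <<'E'
from ov import *
s=manip.read_state();print(s["tool_pos"],s["force"],s["ft_torque"],s["gripper_width"])
grab("wrist","w17");grab("scene","s17");crop("s17",420,80,530,190,"s17c")
E
```

```text
[0.4401262  0.32582635 0.16925039] [-3.30643693  0.87674833  4.91592233] [0.12585725 0.51344929 0.10420957] 0.020608384774908353
```

View pics/w17.png

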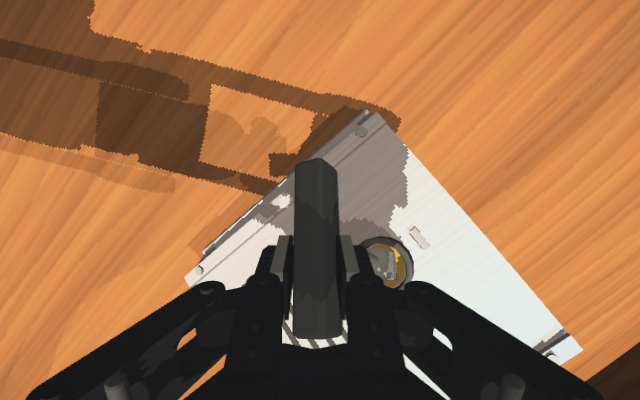

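View pics/s17c.png

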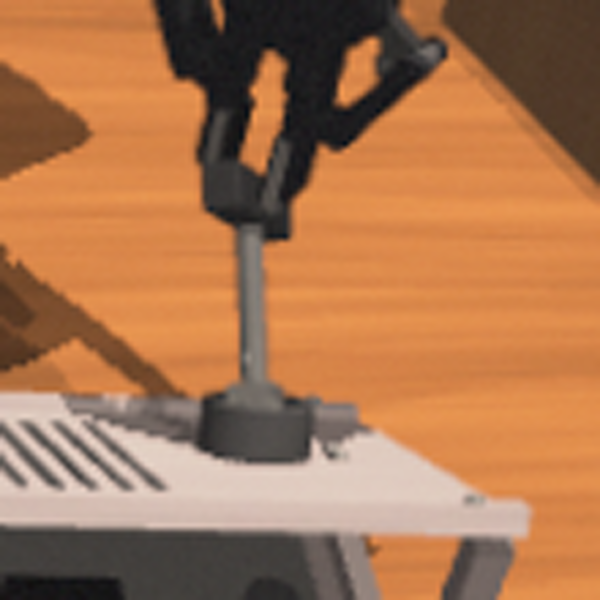

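Emit:
play_rows(series=[0.5,0.06,0.26,-3,0.5,0.06,0.26,-3,0.5,0.06,0.22,-3,0.5,0.06,0.2,-3,0.5,0.06,0.18,-3,0,0,0,0,0,0,0,0], squeeze=20)

```text
time_s: 17.27
tool_pos: [0.4646, 0.329, 0.1811]
ee_rot: [0.609, 0.359, 0.61, -0.358]
force: [-6.5, 0.7, 10.9]
gripper_width: 0.0208
```

```bash
python3 - <<'E'
from ov import *
s=manip.read_state();print(s["tool_pos"],s["force"],s["ft_torque"],s["gripper_width"])
grab("wrist","w18");grab("scene","s18");crop("s18",420,80,530,190,"s18c")
E
```

```text
[0.46455594 0.32901939 0.18105631] [-6.49958888  0.65543941 10.9464843 ] [0.15182723 1.08670781 0.1383046 ] 0.02075129024246536
```

View pics/w18.png

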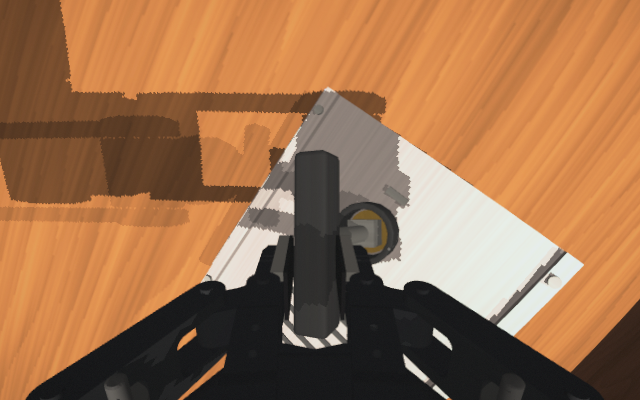

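View pics/s18c.png

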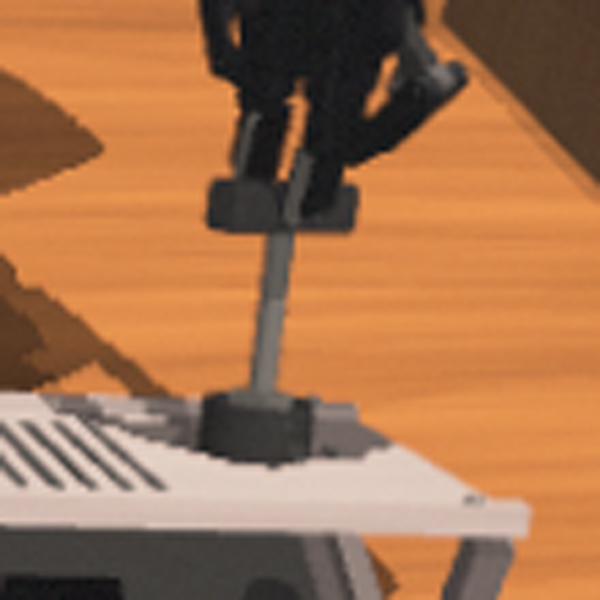

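Emit:
play_rows(series=[0,0,0.05,-4,0,0,0.05,-4,0,0,0,-4,0,0,0,-4,0,0,0,-4,0,0,0,-4,0,0,0,-4,0,0,0,-4,0,0,0,0,0,0,0,0])

```text
time_s: 18.2
tool_pos: [0.4653, 0.3289, 0.1817]
ee_rot: [0.487, 0.513, 0.487, -0.512]
force: [-4.4, -0.2, 8.9]
gripper_width: 0.0208
```

```bash
python3 - <<'E'
from ov import *
s=manip.read_state();print(s["tool_pos"],s["force"],s["ft_torque"],s["gripper_width"])
grab("wrist","w19");grab("scene","s19");crop("s19",420,80,530,190,"s19c")
E
```

```text
[0.46528756 0.32885164 0.18171636] [-4.41433617 -0.15846467  8.85742379] [0.13052344 0.44097534 0.07407047] 0.02082155559642365
```

View pics/w19.png

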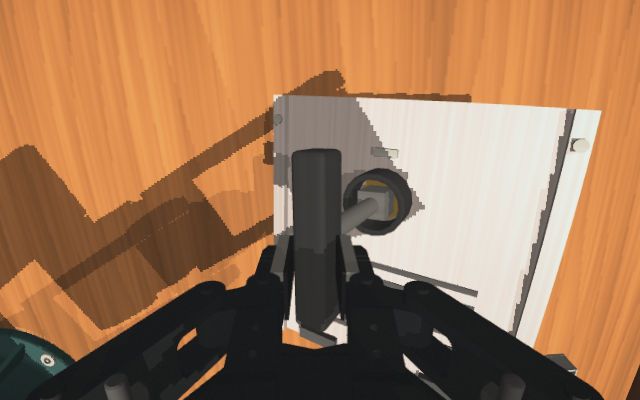

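View pics/s19c.png

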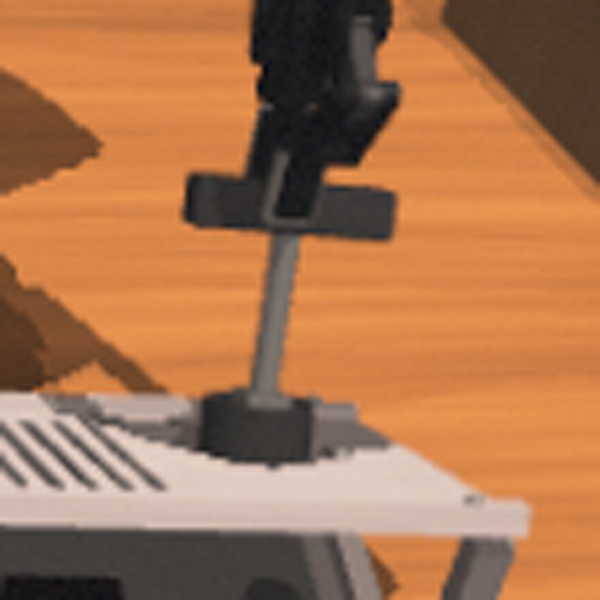

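Emit:
play_rows(series=[0,0,0,-3,0,0,0,-3,0,0,0,-3,0,0,0,-3,0,0,0,0,0,0,0,0])

```text
time_s: 18.8
tool_pos: [0.4648, 0.3289, 0.1817]
ee_rot: [0.431, 0.561, 0.431, -0.56]
force: [-4.8, 0.1, 10.3]
gripper_width: 0.0211
```

```bash
python3 - <<'E'
from ov import *
s=manip.read_state();print(s["tool_pos"],s["force"],s["ft_torque"],s["gripper_width"])
grab("wrist","w20")
E
```

```text
[0.46483072 0.32890219 0.18172771] [-4.81062439  0.09119279 10.25895591] [0.19024541 0.67892491 0.27539981] 0.0210845266611365
```

View pics/w20.png

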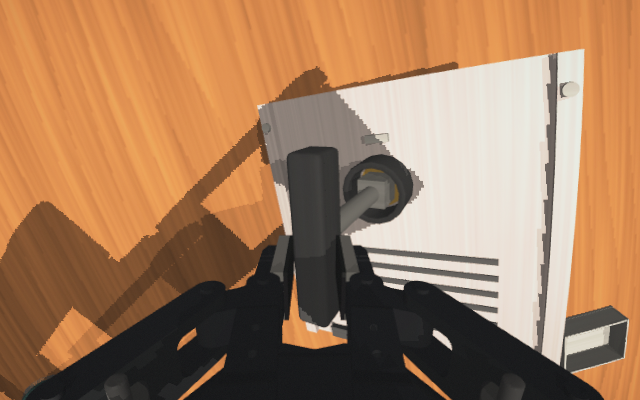

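Emit:
play_rows(series=[0,0,0,-2,0,0,0,-3,0,0,0,-3,0,0,0,-3,0,0,0,0,0,0,0,0], squeeze=40)

```text
time_s: 19.35
tool_pos: [0.4646, 0.3297, 0.1823]
ee_rot: [0.375, 0.6, 0.376, -0.599]
force: [-6.6, 2.4, 14.0]
gripper_width: 0.0195
```

```bash
python3 - <<'E'
from ov import *
s=manip.read_state();print(s["tool_pos"],s["force"],s["ft_torque"],s["gripper_width"])
from scipy.spatial.transform import Rotation as Rt
q=s["ee_rot"];R=Rt.from_quat(np.r_[q[1:],q[0]]).as_matrix();print("jaw yaw",np.degrees(np.arctan2(R[1,1],R[0,1])),np.degrees(s["joint_pos"]))
grab("wrist","w21");grab("scene","s21");crop("s21",420,80,530,190,"s21c")
crop("w21",240,120,440,270,"w21c")
E
```

```text
[0.46461383 0.32968792 0.18232881] [-6.64251256  2.37398289 13.95638744] [0.504015   1.04564772 0.6468756 ] 0.019541827578596835
jaw yaw -25.897135538341498 [28.33624117 19.47595102 92.29309491  0.1182479  68.14221705 54.18948167]
```

View pics/w21c.png

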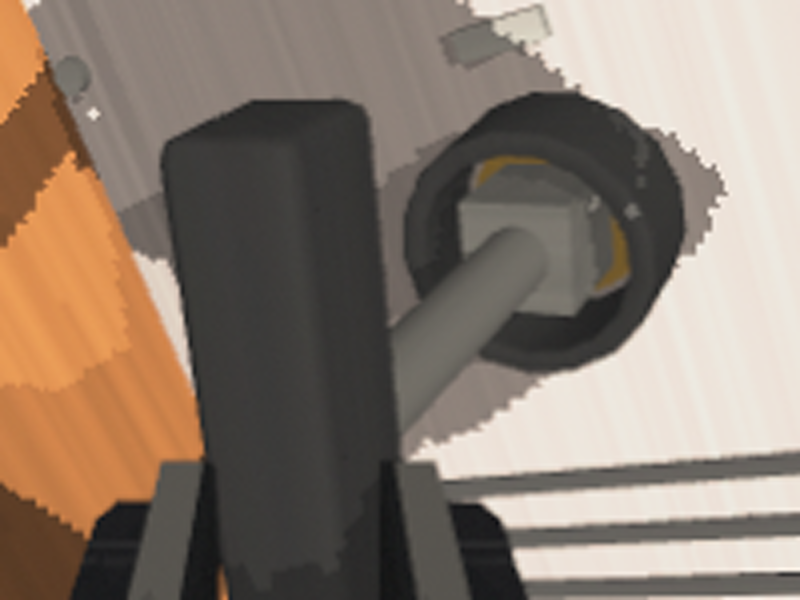

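View pics/s21c.png

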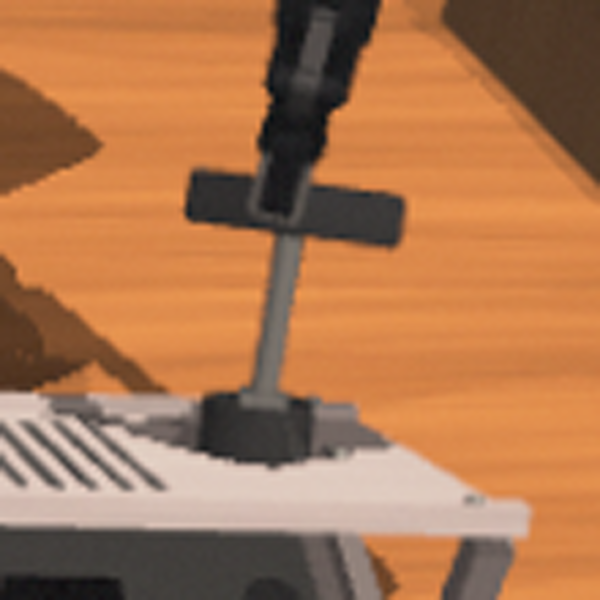

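Emit:
play_rows(series=[0,0,0,3,0,0,0.1,3,0,0,0.1,2,-0.2,0.02,0.35,0,-0.25,0.02,0.43,0,-0.25,0.02,0.43,0,-0.25,0.02,0.43,0,-0.25,0.02,0.43,0,-0.25,0.02,0.43,0,-0.25,0.02,0.43,0,0,0,0,0])

```text
time_s: 20.37
tool_pos: [0.4479, 0.3302, 0.2131]
ee_rot: [0.416, 0.572, 0.416, -0.571]
force: [-0.4, 0.1, 0.6]
gripper_width: -0.0003
```

```bash
python3 - <<'E'
from ov import *
s=manip.read_state();print(s["tool_pos"],s["force"],s["ft_torque"],s["gripper_width"])
grab("wrist","w22");grab("scene","s22");crop("s22",420,60,530,190,"s22c")
E
```

```text
[0.44791019 0.33019349 0.21310724] [-0.37623152  0.13664086  0.55117245] [0.05264675 0.0153449  0.02010415] -0.00025804760730969056
```

View pics/w22.png

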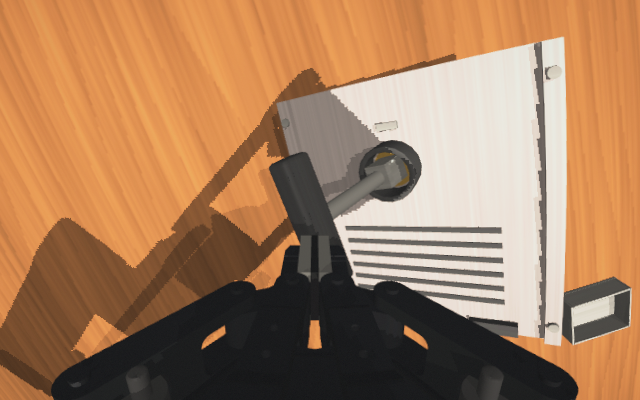

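View pics/s22c.png

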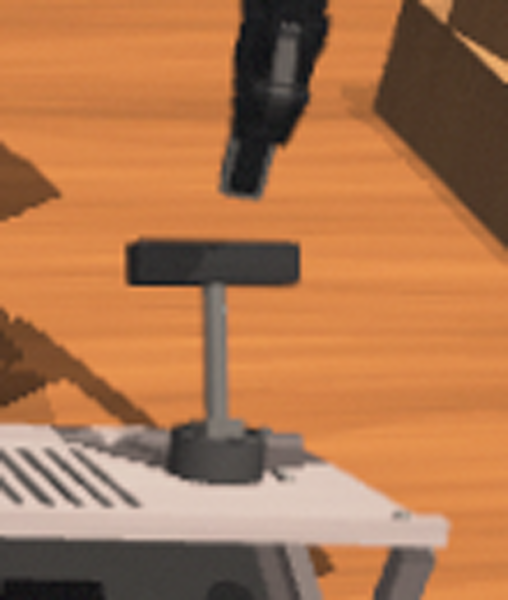

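```bash
python3 - <<'E'
from ov import *
crop("w22",250,130,430,265,"w22c")
C,n,h=handle("w22",[(268,165),(300,150),(350,270),(330,262),(312,235),(296,238)]);print(h)
from scipy.spatial.transform import Rotation as Rt
s=manip.read_state();q=s["ee_rot"];R=Rt.from_quat(np.r_[q[1:],q[0]]).as_matrix();print("jaw yaw",np.degrees(np.arctan2(R[1,1],R[0,1])))
E
```

```text
w22 n [0.707 0.088 0.702] tilt 45.4 hyaw 96.2 len 0.0801 0.0178 C [0.4425 0.3326 0.1895] F [0.3675 0.3233 0.1151] 1964
[-0.10778438  0.99405357 -0.01549306]
jaw yaw -17.941876414595804
```

View pics/w22c.png

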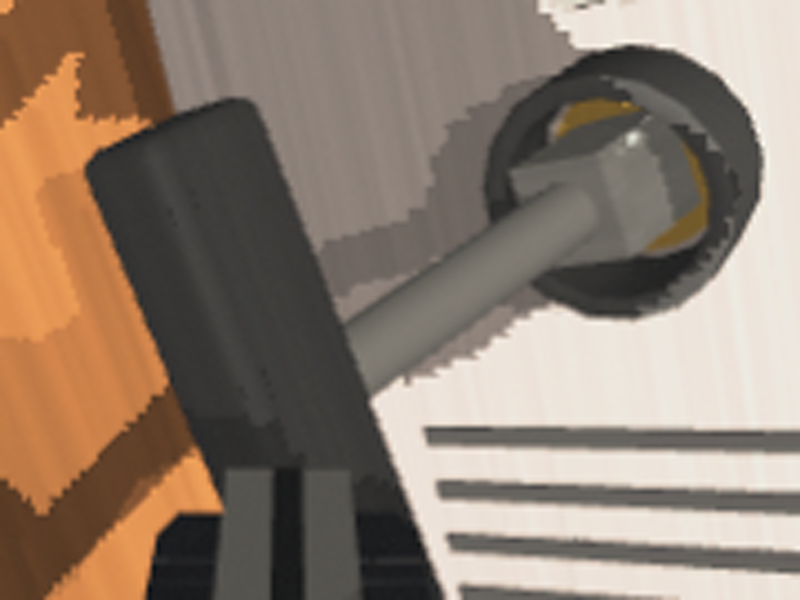

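Emit:
play_rows(series=[0,0,0.5,4,0,0,0.3,5,-0.1,0,0,5,-0.1,-0.1,0,5,-0.1,-0.1,0,5,0,0,0,0,0,0,-1.5,0,0,0,-1.5,0,0,0,-1.2,0,0,0,-0.7,0,0,0,0,0], gripper=-0.1)

```text
time_s: 21.38
tool_pos: [0.4439, 0.3271, 0.1692]
ee_rot: [0.525, 0.472, 0.526, -0.475]
force: [0.5, -0.4, 0.4]
gripper_width: 0.0471
```

```bash
python3 - <<'E'
from ov import *
s=manip.read_state();print(s["tool_pos"],s["force"],s["ft_torque"],s["gripper_width"])
grab("wrist","w23");grab("scene","s23");crop("s23",420,60,530,190,"s23c")
E
```

```text
[0.44392903 0.3271316  0.16916446] [ 0.45041091 -0.36466655  0.4116984 ] [ 0.01415081 -0.043319    0.00701637] 0.047069996277457865
```

View pics/w23.png

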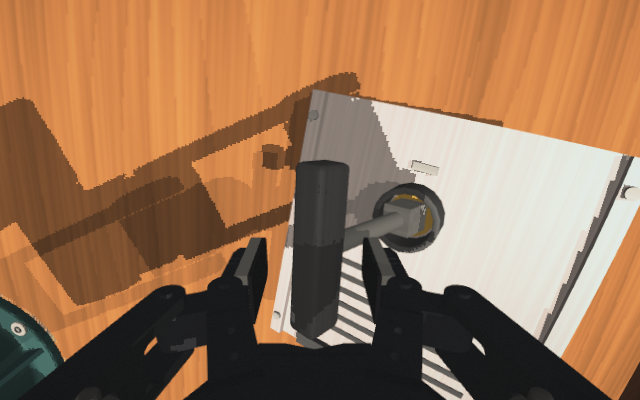

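View pics/s23c.png

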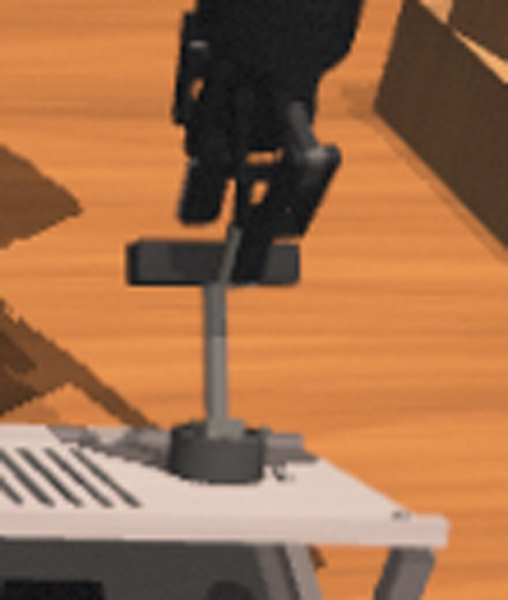

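Emit:
play_rows(series=[0,0,0,0,0,0,0,0,0,0,0,0,0,0,0,0,0,0,0,0,0,0,0,0], gripper=1, squeeze=20)

```text
time_s: 21.98
tool_pos: [0.4434, 0.3281, 0.1723]
ee_rot: [0.525, 0.473, 0.526, -0.473]
force: [-7.5, -0.2, 11.2]
gripper_width: 0.0138
```

```bash
python3 - <<'E'
from ov import *
s=manip.read_state();print(s["tool_pos"],s["force"],s["ft_torque"],s["gripper_width"])
grab("wrist","w24");grab("scene","s24");crop("s24",420,60,530,190,"s24c")
E
```

```text
[0.44340713 0.32805313 0.17229746] [-7.53110177 -0.19163154 11.19487637] [-0.13462926  1.30707404 -0.05053248] 0.013799164597424076
```

View pics/w24.png

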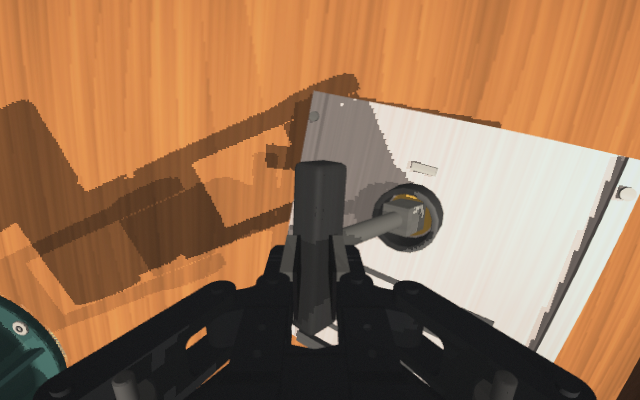

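View pics/s24c.png

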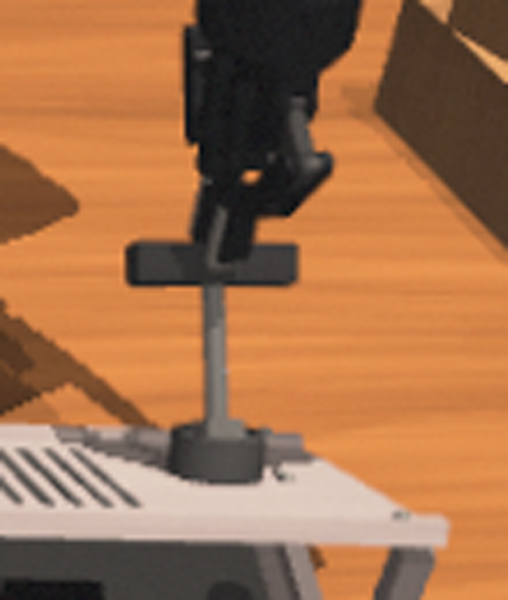

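```bash
python3 - <<'E'
from ov import *
crop("w24",260,140,380,350,"w24c")
C,n,h=handle("w23",[(297,165),(350,165),(340,330),(292,325)]);print(h)
C,n,h=handle("w24",[(297,165),(347,165),(343,230),(295,232)]);print(h)
im,d,c=load("w24")
for v in (175,200,225,260,300): print(v,[pt("",u,v,d[v,u],c).round(4).tolist() for u in (298,304,310,316,322,328,334,340,345)])
E
```

```text
w23 n [0.687 0.091 0.721] tilt 43.9 hyaw -86.4 len 0.0854 0.021 C [0.4432 0.3303 0.1889] F [0.3703 0.3207 0.1125] 4747
[ 0.06264953 -0.99588001  0.06555947]
w24 n [0.673 0.106 0.732] tilt 42.9 hyaw -83.2 len 0.0335 0.0214 C [0.4406 0.3562 0.1855] F [0.3693 0.3449 0.1079] 1981
[ 0.11791915 -0.99237394  0.03590325]
175 [[0.4309, 0.3668, 0.19], [0.4338, 0.3685, 0.1954], [0.4366, 0.3692, 0.197], [0.4393, 0.3698, 0.1984], [0.442, 0.3698, 0.1971], [0.4449, 0.3696, 0.1954], [0.448, 0.3691, 0.1918], [0.4511, 0.3689, 0.1896], [0.4538, 0.3685, 0.1868]]
200 [[0.4321, 0.3549, 0.1923], [0.435, 0.356, 0.1945], [0.4378, 0.3572, 0.1972], [0.4405, 0.3582, 0.1992], [0.4433, 0.358, 0.1978], [0.4463, 0.3576, 0.1957], [0.4495, 0.3568, 0.1923], [0.4527, 0.3563, 0.1897], [0.4696, 0.3222, 0.0827]]
225 [[0.4332, 0.3423, 0.1933], [0.4362, 0.3443, 0.1973], [0.439, 0.3453, 0.199], [0.4417, 0.3464, 0.2009], [0.4447, 0.3459, 0.1989], [0.4477, 0.3454, 0.1969], [0.451, 0.3439, 0.1927], [0.4546, 0.3423, 0.1881], [0.4723, 0.3003, 0.085]]
260 [[0.435, 0.3381, 0.2205], [0.4379, 0.3261, 0.1985], [0.4408, 0.3276, 0.2006], [0.4437, 0.328, 0.2008], [0.4468, 0.3274, 0.1991], [0.4499, 0.3265, 0.1969], [0.4495, 0.3417, 0.2241], [0.4522, 0.341, 0.2224], [0.4541, 0.3417, 0.2233]]
300 [[0.4367, 0.3226, 0.2261], [0.44, 0.3051, 0.2017], [0.443, 0.3062, 0.2027], [0.446, 0.3067, 0.203], [0.4493, 0.3048, 0.1999], [0.4526, 0.3035, 0.1976], [0.4507, 0.3286, 0.2323], [0.4504, 0.3399, 0.2479], [0.4513, 0.3429, 0.2519]]
```

View pics/w24c.png

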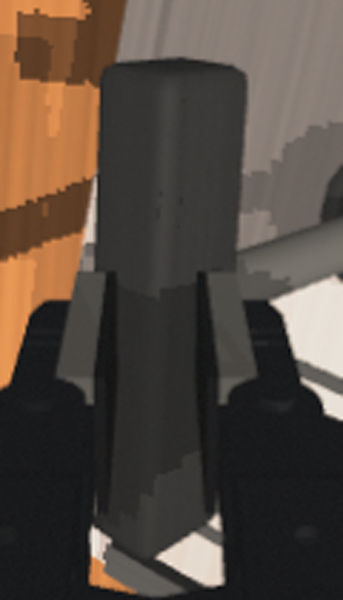

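Emit:
play_rows(series=[0,0,0,0,0,0,0,0,0,0,0,0,0,0,-0.4,0,0,0,-0.5,0,0,0,0,0], gripper=-0.1)

```text
time_s: 22.58
tool_pos: [0.4443, 0.3274, 0.1606]
ee_rot: [0.525, 0.472, 0.526, -0.474]
force: [-0.5, 0.2, -1.1]
gripper_width: 0.0469
```

Emit:
play_rows(series=[0,0,0,0,0,0,0,0,0,0,0,0,0,0,0,0,0,0,0,0,0,0,0,0], gripper=1, squeeze=20)

```text
time_s: 23.08
tool_pos: [0.4454, 0.3278, 0.1619]
ee_rot: [0.526, 0.473, 0.526, -0.473]
force: [1.2, -1.9, -1.0]
gripper_width: 0.0263
```

```bash
python3 - <<'E'
from ov import *
s=manip.read_state();print(s["tool_pos"],s["force"],s["ft_torque"],s["gripper_width"])
grab("wrist","w25");grab("scene","s25");crop("s25",420,60,530,190,"s25c");crop("w25",260,140,380,350,"w25c")
E
```

```text
[0.44537782 0.32779335 0.16191762] [ 1.19458955 -1.9136356  -1.02893471] [-0.12097407 -0.34666231 -0.05203194] 0.026319005691708783
```

View pics/w25c.png

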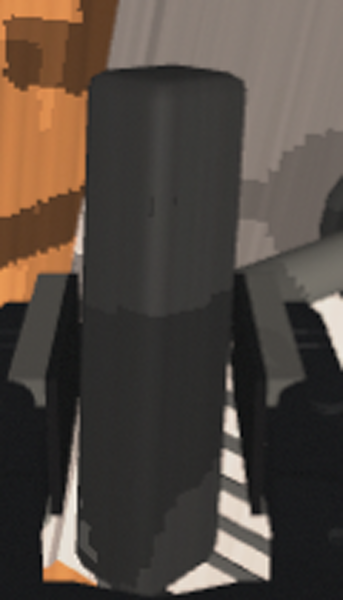

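View pics/s25c.png

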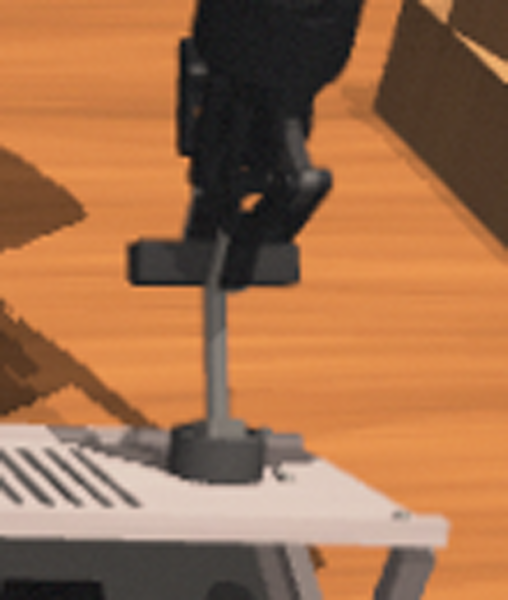

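Emit:
play_rows(series=[-0.19,0.015,0.23,0,-0.19,0.015,0.23,0,-0.19,0.015,0.23,0,-0.19,0.015,0.23,0,-0.19,0.015,0.23,0,0,0,0,0], squeeze=25)

```text
time_s: 23.68
tool_pos: [0.4347, 0.3287, 0.1739]
ee_rot: [0.526, 0.473, 0.526, -0.473]
force: [-0.5, -0.2, -1.0]
gripper_width: 0.0262
```

```bash
python3 - <<'E'
from ov import *
s=manip.read_state();print(s["tool_pos"],s["force"],s["ft_torque"],s["gripper_width"])
grab("wrist","w26");grab("scene","s26");crop("s26",420,60,530,190,"s26c");crop("w26",220,100,460,280,"w26c")
E
```

```text
[0.43474715 0.32869409 0.17385638] [-0.50169735 -0.15531942 -1.00128925] [-0.03902483  0.04009479  0.00932307] 0.026200463059999544
```

View pics/w26c.png

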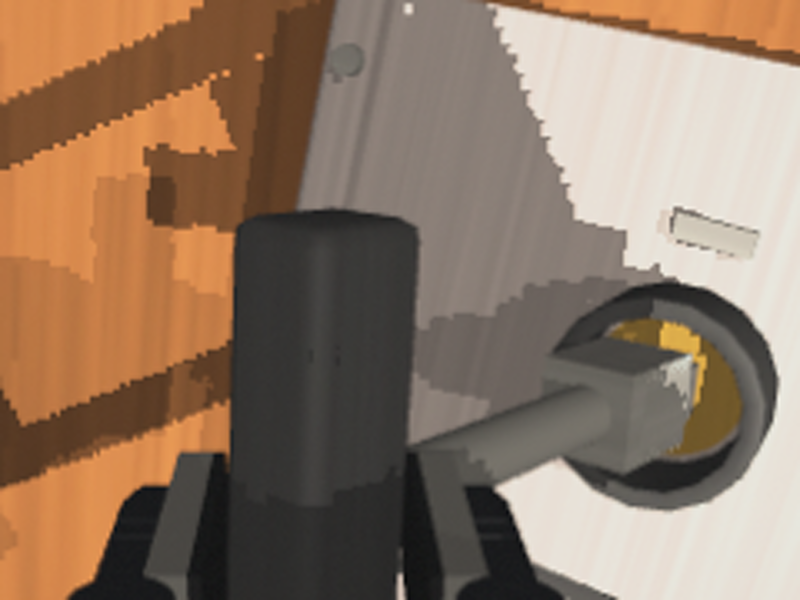

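View pics/s26c.png

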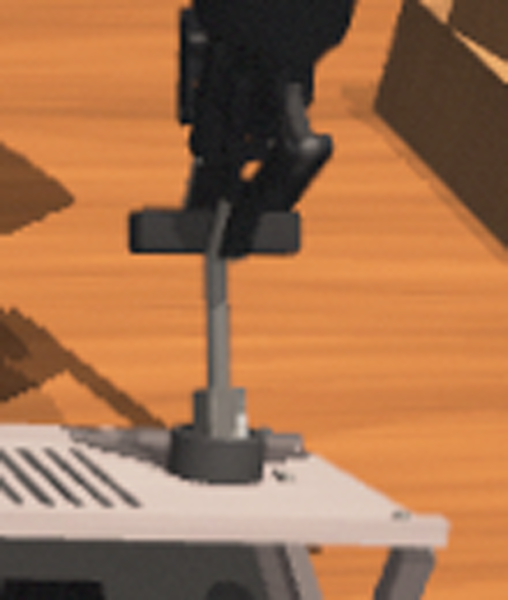

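Emit:
play_rows(series=[-0.3,0.02,0.4,0,-0.3,0.02,0.4,0,-0.3,0.02,0.4,0,-0.3,0.02,0.4,0,-0.2,0.02,0.6,0,0,0,1.2,0,0,0,1.5,0,0,0,1.5,0,0,0,1,0,0,0,0,0,0,0,0,0])

```text
time_s: 24.7
tool_pos: [0.4218, 0.3297, 0.2479]
ee_rot: [0.526, 0.473, 0.526, -0.472]
force: [0.1, -0.4, -1.4]
gripper_width: 0.0258
```

```bash
python3 - <<'E'
from ov import *
s=manip.read_state();print(s["tool_pos"],s["force"],s["ft_torque"],s["gripper_width"])
grab("wrist","w27");grab("scene","s27");grab("top","t27");crop("s27",420,40,530,190,"s27c");crop("t27",50,230,190,335,"t27c")
E
```

```text
[0.42176305 0.32974283 0.24789477] [ 0.05054305 -0.35538336 -1.43709247] [-0.00212452 -0.04597822 -0.0182291 ] 0.025844863029473246
```

View pics/w27.png

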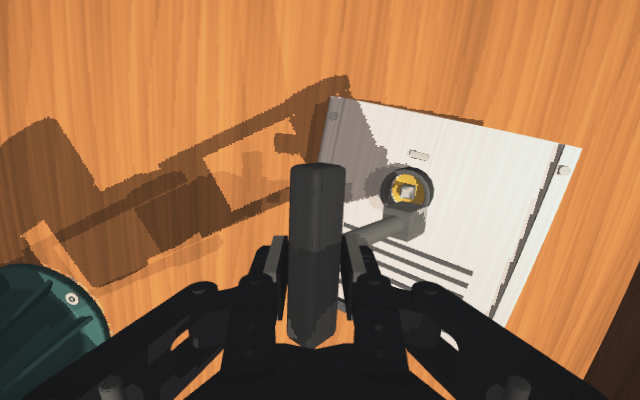

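View pics/s27c.png

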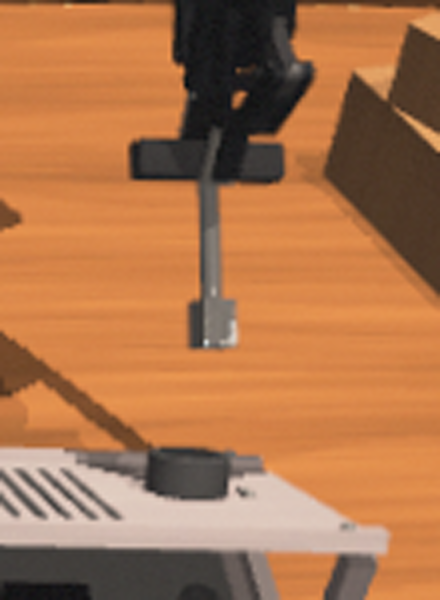

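View pics/t27c.png

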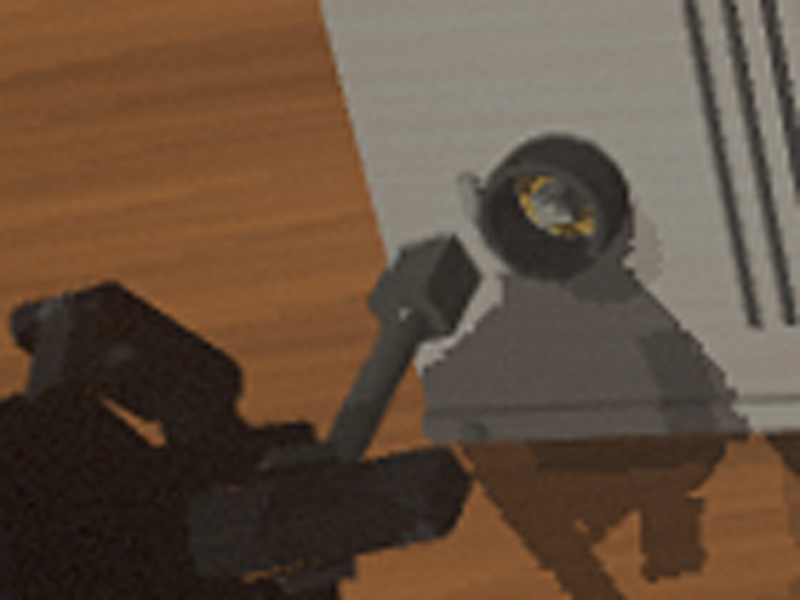

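```bash
python3 - <<'E'
from ov import *
b=cv2.imread("pics/w27.png")[160:222,370:445]; cv2.imwrite("pics/w27z.png",cv2.resize(b,None,fx=9,fy=9,interpolation=cv2.INTER_CUBIC))
C,n,h=handle("w27",[(293,168),(344,170),(340,240),(292,240)]);print(h)
C,n,h=handle("w27",[(293,168),(318,168),(312,320),(290,320)]);print(h)
im,d,c=load("w27")
for v in (180,210,240,300,335): print(v,[pt("",u,v,d[v,u],c).round(4).tolist() for u in range(290,346,6)])
E
```

```text
w27 n [0.661 0.105 0.743] tilt 42.0 hyaw -82.6 len 0.035 0.0203 C [0.417  0.358  0.2727] F [0.3469 0.3469 0.194 ] 2210
[ 0.1280937  -0.99140867  0.02647371]
w27 n [-0.651  0.023  0.759] tilt 40.6 hyaw -86.5 len 0.0742 0.0142 C [0.4216 0.3383 0.276 ] F [0.4906 0.3359 0.1955] 3697
[ 0.06007072 -0.99488581  0.08120179]
180 [[0.4059, 0.368, 0.2743], [0.4087, 0.369, 0.2768], [0.4115, 0.3704, 0.2811], [0.414, 0.3717, 0.2849], [0.4165, 0.3722, 0.2861], [0.419, 0.3722, 0.2851], [0.4217, 0.3717, 0.2821], [0.4246, 0.3712, 0.2789], [0.4276, 0.3706, 0.2754], [0.4306, 0.3703, 0.2731]]
210 [[0.4073, 0.3546, 0.2772], [0.4101, 0.3556, 0.2792], [0.4128, 0.3574, 0.2833], [0.4153, 0.3585, 0.2855], [0.4179, 0.3591, 0.2864], [0.4205, 0.3591, 0.2857], [0.4233, 0.3581, 0.2821], [0.4262, 0.3576, 0.28], [0.4293, 0.3565, 0.2763], [0.4597, 0.2865, 0.079]]
240 [[0.4086, 0.3407, 0.2796], [0.4114, 0.342, 0.2818], [0.4141, 0.3435, 0.2843], [0.4167, 0.3447, 0.2862], [0.4194, 0.345, 0.2863], [0.422, 0.3452, 0.2862], [0.425, 0.3437, 0.2825], [0.428, 0.3427, 0.2796], [0.4313, 0.3414, 0.2763], [0.4334, 0.3439, 0.281]]
300 [[0.4113, 0.3097, 0.2822], [0.4142, 0.3118, 0.2847], [0.4169, 0.3144, 0.2879], [0.4196, 0.3162, 0.29], [0.4224, 0.3159, 0.2891], [0.4255, 0.314, 0.2862], [0.4285, 0.3129, 0.2842], [0.4319, 0.3106, 0.2806], [0.4657, 0.1784, 0.0946], [0.4729, 0.1788, 0.0941]]
335 [[0.413, 0.2901, 0.2841], [0.4159, 0.2933, 0.2872], [0.4187, 0.2953, 0.2891], [0.4215, 0.2972, 0.291], [0.4245, 0.2961, 0.2894], [0.4276, 0.2945, 0.2873], [0.431, 0.292, 0.2841], [0.4346, 0.2891, 0.2804], [0.4898, 0.046, 0.0016], [0.4996, 0.0458, 0.0003]]
```

View pics/w27z.png

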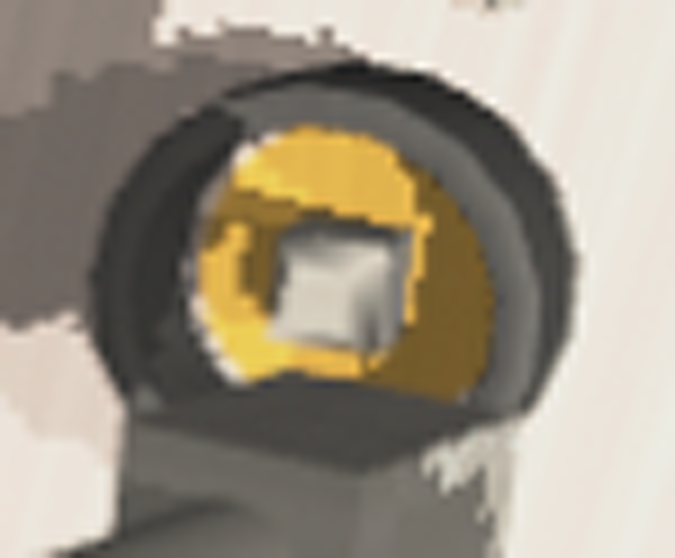

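```bash
python3 - <<'E'
from ov import *
im,d,c=load("w27"); S=np.array([.5195,.3238,.1092]); n=N/np.linalg.norm(N)
ex=np.array([.996,-.088,0]);ey=np.cross(n,ex);ey/=np.linalg.norm(ey);es=np.cross(ey,n)
b0=cv2.resize(im[160:222,370:445],None,fx=9,fy=9,interpolation=cv2.INTER_CUBIC); outs=[]
def P(p):
    u,v=proj("",p,c); return (int((u-370+.5)*9),int((v-160+.5)*9))
for q in (1.4,1.25,1.1):
    b=b0.copy(); x=np.cos(q)*es-np.sin(q)*ey; y=np.cross(n,x)
    for z,a in((.014,.006),(.019,.003)):
        cv2.polylines(b,[np.array([P(S+z*n+a*(i*x+j*y)) for i,j in((1,1),(1,-1),(-1,-1),(-1,1))])],True,(0,0,255),1)
    for r in(.019,.024): cv2.polylines(b,[np.array([P(S+.024*n+r*(np.cos(t)*es+np.sin(t)*ey)) for t in np.arange(0,6.3,.1)])],True,(255,0,255),1)
    outs.append(b[60:420,80:600])
cv2.imwrite("pics/w27q.png",cv2.resize(np.hstack(outs),None,fx=.5,fy=.5))
E
```

```text
(no output)
```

View pics/w27q.png

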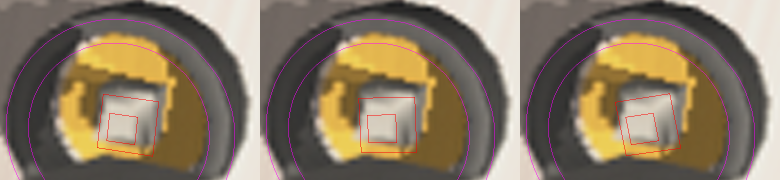

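Emit:
play_rows(series=[0.3,-1.5,0.3,0,0.6,-2.5,0.3,0.6,0.68,-3.3,0,0.6,0.68,-3.3,0,0.6,0.68,-3.3,0,0.6,0.68,-3.3,0,0.6,0.68,-3.3,0,0.6,0.68,-3.3,0,0.6,0.68,-3.3,0,0.6,0.68,-3.3,0,0.6,0.68,-3.3,0,0.6,0.68,-3.3,0,0.6,0.68,-3.3,0,0.6,0.68,-3.3,0,0.6,0.68,-3.3,0,0.6,0.68,-3.3,0,0.6,0.68,-3.3,0,0.6,0.68,-3.3,0,0.6,0.28,-1.9,0,0.3,0,0,0,0])

```text
time_s: 26.52
tool_pos: [0.5424, -0.2619, 0.252]
ee_rot: [0.566, 0.423, 0.566, -0.424]
force: [0.6, 0.5, -1.5]
gripper_width: 0.0262
```

Emit:
play_rows(series=[0,0,-2,0,0,0,-2,0,0,0,-2,0,0,0,-1.5,0,0,0,0,0,0,0,0,0])

```text
time_s: 27.02
tool_pos: [0.541, -0.2563, 0.1771]
ee_rot: [0.566, 0.423, 0.568, -0.423]
force: [0.4, -0.4, -2.1]
gripper_width: 0.0261
```

```bash
python3 - <<'E'
from ov import *
s=manip.read_state();print(s["tool_pos"],s["force"],s["ft_torque"],s["gripper_width"])
grab("wrist","w28");grab("scene","s28");grab("top","t28");crop("s28",130,110,330,260,"s28c");crop("t28",340,140,480,245,"t28c")
print(manip.read_state()["tool_pos"])
E
```

```text
[ 0.54100539 -0.2562854   0.17710637] [ 0.41665035 -0.3988914  -2.11031218] [-0.02013456 -0.02264882  0.05394863] 0.02610428769585218
[ 0.54288723 -0.25763843  0.17952527]
```

View pics/w28.png

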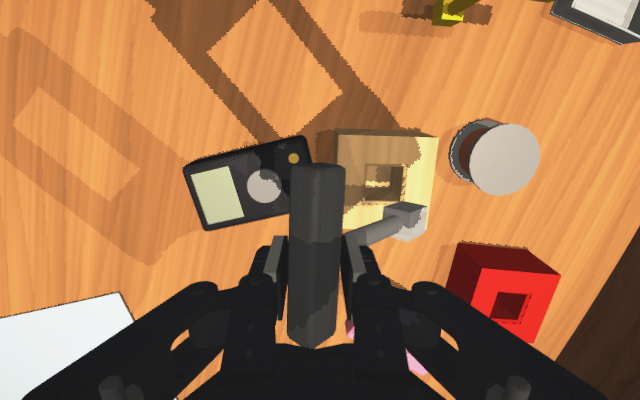

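View pics/s28c.png

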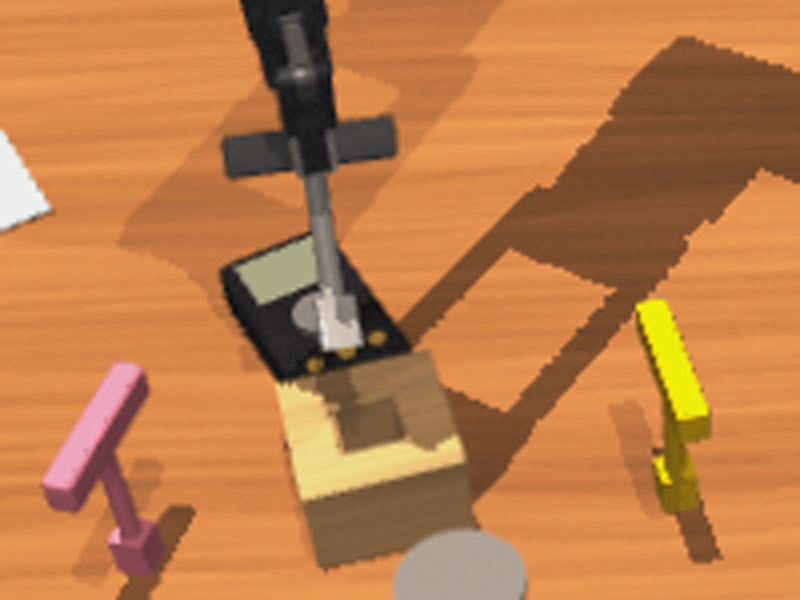

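View pics/t28c.png

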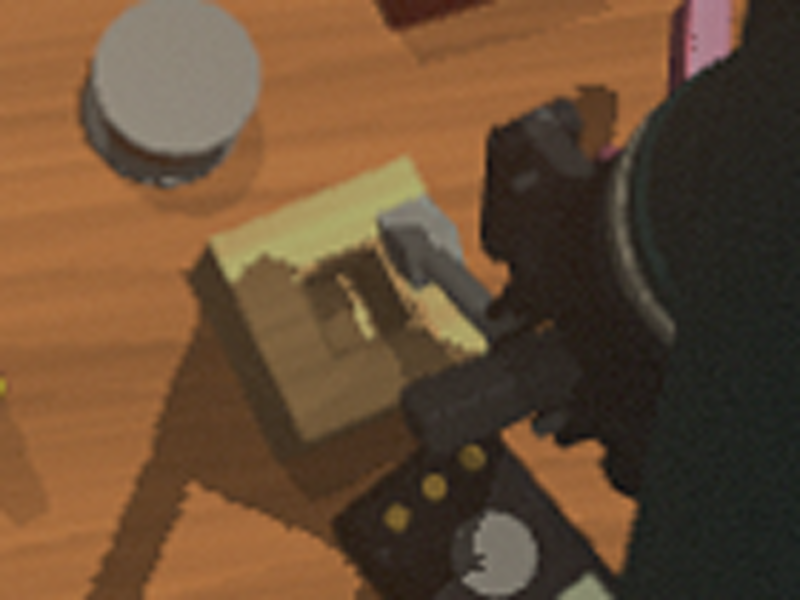

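```bash
python3 - <<'E'
from ov import *
im,d,c=load("w28")
C1,n1,h1=handle("w28",[(293,168),(316,168),(312,320),(290,320)])
C2,n2,h2=handle("w28",[(322,172),(344,172),(340,240),(320,240)])
# ridge/edges far end
for v in (160,164,168,172): print(v,pt("",318,v,d[v,318],c).round(4))
n=n1; h=h1; 
# foot points
for u,v in [(395,212),(405,208),(415,212),(425,208),(405,225),(418,228),(410,235)]: print(u,v,pt("",u,v,d[v,u],c).round(4))
crop("w28",340,120,460,260,"w28c")
C=np.array([0.5440,-.2570,.2045])
F=ov("t28",(340,140,480,245),"t28o",C,n,h,np.array([.5195,.3238,.1092]));ov("s28",(130,110,330,260),"s28o",C,n,h,np.array([.5195,.3238,.1092])); print(F)
E
```

```text
w28 n [-0.65  -0.102  0.753] tilt 41.1 hyaw -75.7 len 0.0744 0.014 C [ 0.5397 -0.2478  0.2052] F [ 0.6086 -0.237   0.1254] 3558
w28 n [0.699 0.234 0.676] tilt 47.5 hyaw -73.3 len 0.0333 0.016 C [ 0.5327 -0.2295  0.2013] F [ 0.4586 -0.2543  0.1297] 1516
160 [ 5.417e-01 -2.465e-01  4.000e-04]
164 [ 0.5293 -0.2115  0.1994]
168 [ 0.5289 -0.2106  0.2124]
172 [ 0.5293 -0.2121  0.2132]
395 212 [ 0.5912 -0.2383  0.1468]
405 208 [ 0.5986 -0.2351  0.1416]
415 212 [ 0.6035 -0.2341  0.1481]
425 208 [ 0.6143 -0.2325  0.1362]
405 225 [ 0.5986 -0.2433  0.1526]
418 228 [ 0.612  -0.2458  0.1433]
410 235 [ 0.6046 -0.2491  0.1522]
[ 0.61286846 -0.24619209  0.12464811]
```

View pics/t28o.png

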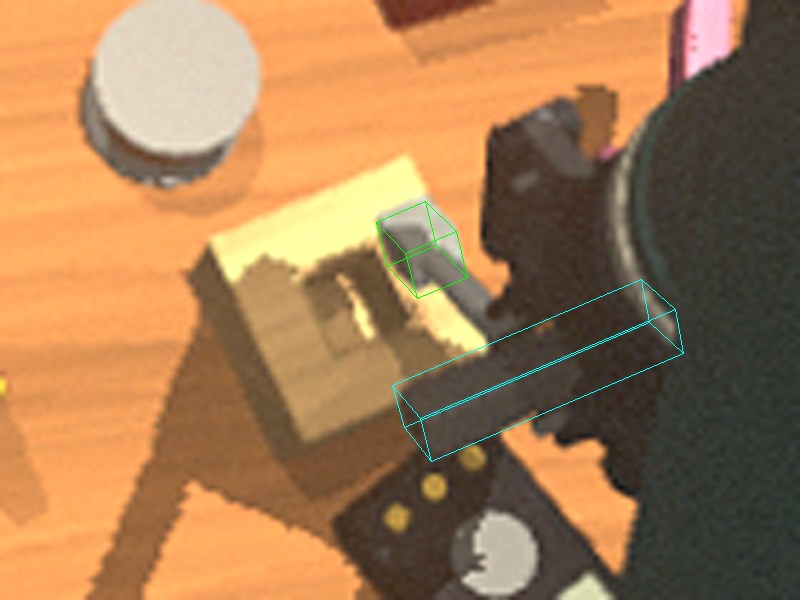

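View pics/s28o.png

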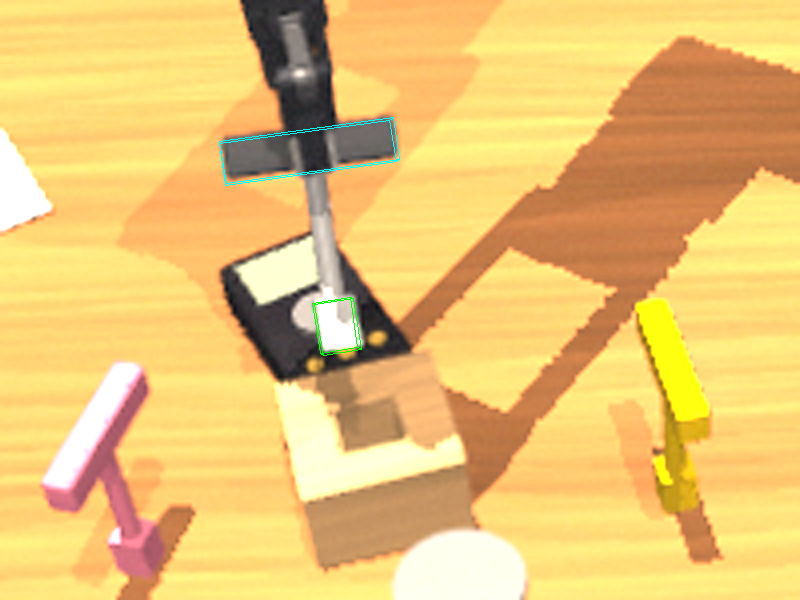

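View pics/w28c.png

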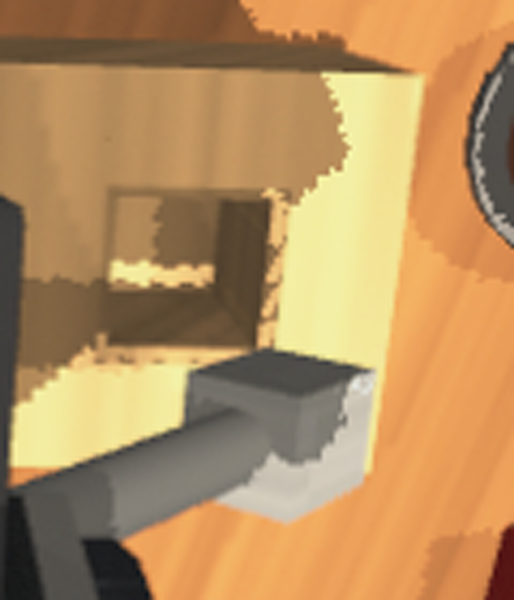

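Emit:
play_rows(series=[-0.24,0.31,-1,0,-0.24,0.32,-1.5,0,0,0,-1.5,0,0,0,-1.2,0,0,0,-0.8,0,0,0,-0.6,0,0,0,-0.6,0,0,0,0,0])

```text
time_s: 27.83
tool_pos: [0.5369, -0.2509, 0.1055]
ee_rot: [0.566, 0.423, 0.567, -0.423]
force: [0.4, 0.4, -1.9]
gripper_width: 0.026
```

```bash
python3 - <<'E'
from ov import *
s=manip.read_state();print(s["tool_pos"],s["force"],s["ft_torque"],s["gripper_width"])
grab("wrist","w29");grab("scene","s29");grab("top","t29");crop("s29",130,110,330,260,"s29c");crop("t29",340,140,480,245,"t29c");crop("w29",280,90,520,270,"w29c")
print(manip.read_state()["tool_pos"])
E
```

```text
[ 0.53691087 -0.25088419  0.10552396] [ 0.42875073  0.35917669 -1.86414126] [ 0.01559478 -0.01983534 -0.03902251] 0.025966361270846477
[ 0.53775522 -0.2514416   0.10688905]
```

View pics/w29c.png

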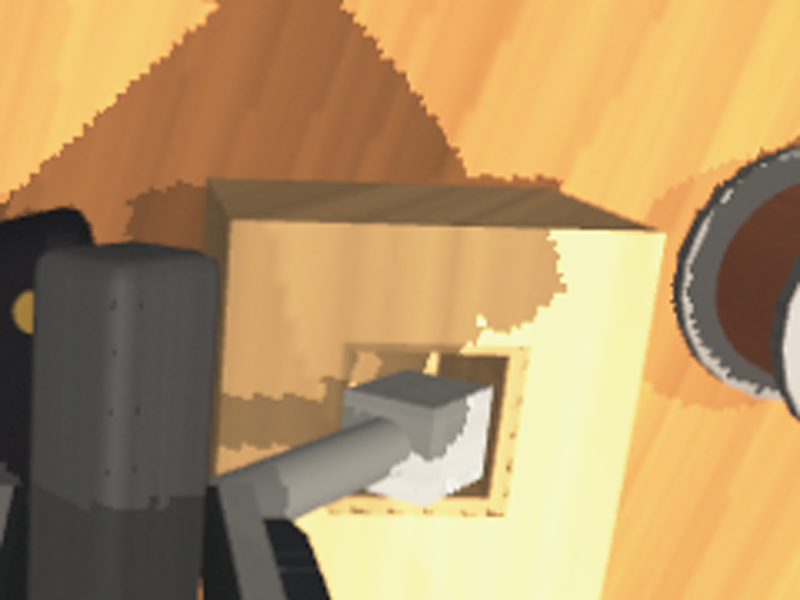

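View pics/s29c.png

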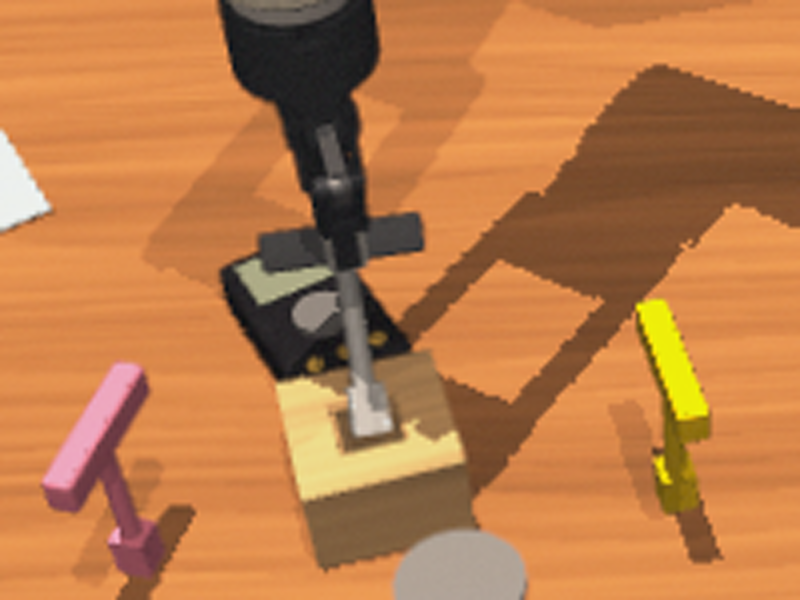

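View pics/t29c.png

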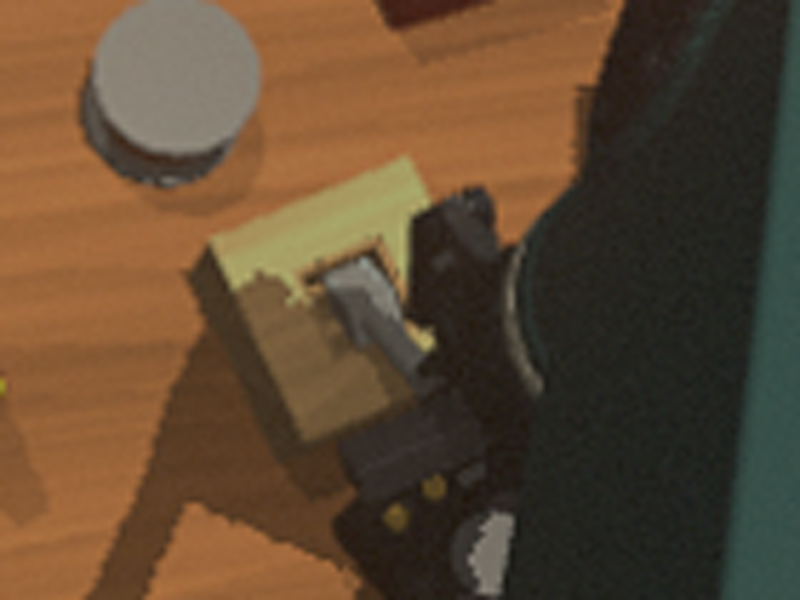

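Emit:
play_rows(series=[0.48,0.13,0,0,0.48,0.13,0,0,0.48,0.13,0,0,0.48,0.13,0,0,0.48,0.13,0,0,0.48,0.13,0,0,0,0,0,0])

```text
time_s: 28.57
tool_pos: [0.5613, -0.2455, 0.1099]
ee_rot: [0.565, 0.419, 0.569, -0.425]
force: [-22.1, -3.7, 33.0]
gripper_width: 0.0254
```

```bash
python3 - <<'E'
from ov import *
s=manip.read_state();print(s["tool_pos"],s["force"],s["ft_torque"],s["gripper_width"])
grab("wrist","w30");grab("scene","s30");crop("s30",130,110,330,260,"s30c");crop("w30",240,90,480,270,"w30c")
E
```

```text
[ 0.56125266 -0.24554463  0.10987791] [-22.10100317  -3.66155061  32.98813441] [-0.69694146  3.50098151  0.05884582] 0.02540307894885003
```

View pics/w30c.png

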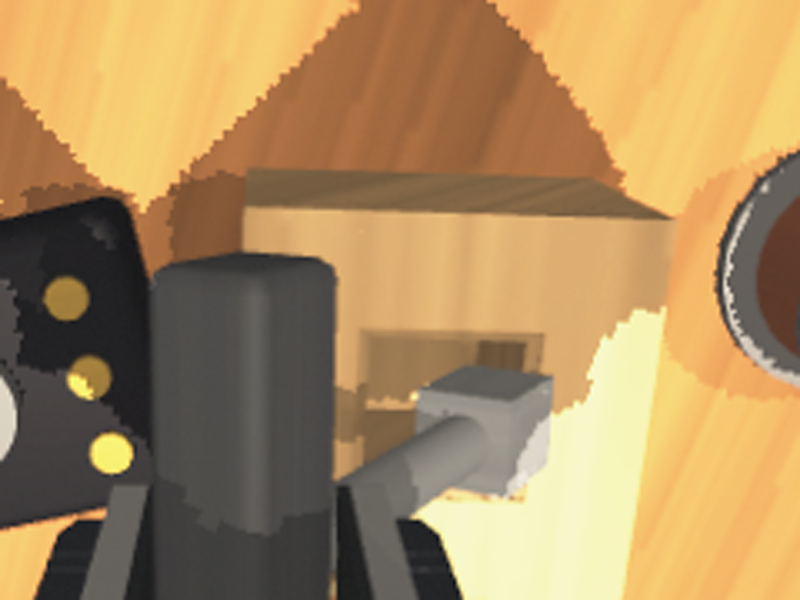

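View pics/s30c.png

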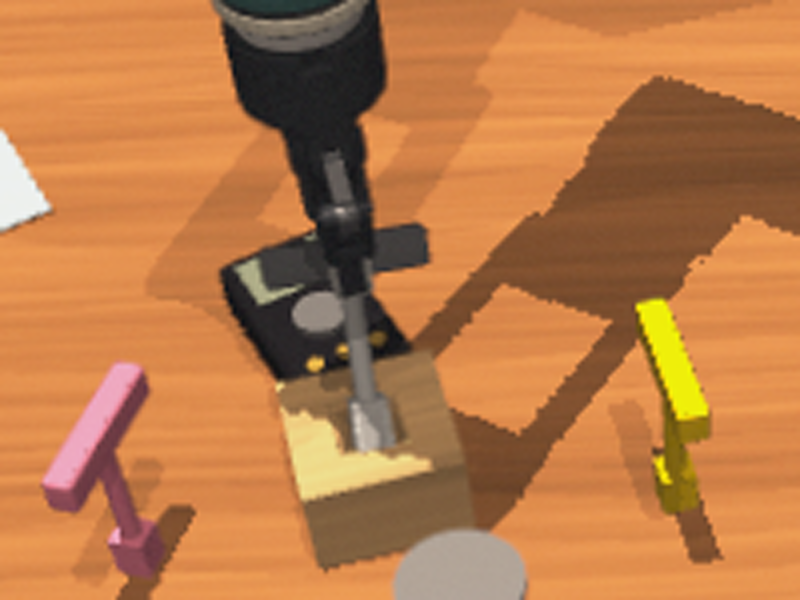

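```bash
python3 - <<'E'
from ov import *
C1,n1,h1=handle("w30",[(288,172),(310,168),(306,240),(287,240)])
C2,n2,h2=handle("w30",[(318,172),(340,172),(338,235),(320,235)])
im,d,c=load("w30")
for v in (180,210,240,): print(v,[pt("",u,v,d[v,u],c).round(4).tolist() for u in range(287,343,6)])
E
```

```text
w30 n [-0.525 -0.065  0.849] tilt 31.9 hyaw -81.0 len 0.0305 0.0094 C [ 0.5522 -0.2158  0.143 ] F [ 0.6079 -0.2089  0.053 ] 1110
w30 n [0.778 0.3   0.552] tilt 56.5 hyaw -69.8 len 0.0278 0.0069 C [ 0.5467 -0.2159  0.1468] F [ 0.4643 -0.2476  0.0883] 570
180 [[0.5382, -0.2078, 0.1477], [0.5406, -0.2066, 0.1493], [0.5429, -0.2054, 0.1509], [0.5452, -0.2042, 0.1528], [0.5474, -0.2033, 0.1535], [0.5496, -0.2023, 0.1548], [0.5522, -0.2023, 0.1521], [0.555, -0.2027, 0.1477], [0.5579, -0.2028, 0.144], [0.5729, -0.2215, 0.0607]]
210 [[0.5417, -0.2206, 0.1478], [0.5441, -0.2189, 0.1503], [0.5464, -0.2175, 0.1523], [0.5487, -0.2161, 0.1539], [0.5509, -0.2149, 0.1553], [0.5532, -0.2142, 0.1554], [0.5558, -0.2143, 0.1531], [0.5588, -0.215, 0.149], [0.562, -0.2158, 0.1443], [0.5796, -0.2423, 0.0622]]
240 [[0.5453, -0.2336, 0.1493], [0.5476, -0.2313, 0.1525], [0.55, -0.2298, 0.1541], [0.5523, -0.2288, 0.1546], [0.5547, -0.2278, 0.1552], [0.557, -0.2266, 0.1562], [0.5597, -0.2269, 0.1541], [0.5629, -0.2281, 0.1496], [0.5661, -0.2289, 0.1461], [0.5711, -0.233, 0.135]]
```

Emit:
play_rows(series=[0,0,0.6,0,0.3,0.08,0.3,0,0.48,0.13,0.28,0,0.48,0.13,0.26,0,0.48,0.13,0.24,0,0,0,0,0])

```text
time_s: 29.17
tool_pos: [0.5858, -0.2386, 0.124]
ee_rot: [0.568, 0.423, 0.566, -0.422]
force: [-2.1, 0.3, 3.7]
gripper_width: 0.0227
```

```bash
python3 - <<'E'
from ov import *
s=manip.read_state();print(s["tool_pos"],s["force"],s["ft_torque"],s["gripper_width"])
grab("wrist","w31");grab("scene","s31");crop("s31",130,110,330,260,"s31c");crop("w31",240,90,480,270,"w31c")
C1,n1,h1=handle("w31",[(288,172),(310,168),(306,240),(287,240)])
E
```

```text
[ 0.58583887 -0.23857736  0.12400871] [-2.09722049  0.27164714  3.72278035] [-0.04147682  0.17855353 -0.01703536] 0.022672948072732978
w31 n [-0.406 -0.014  0.914] tilt 24.0 hyaw -76.0 len 0.0296 0.0096 C [ 0.574  -0.209   0.1566] F [ 0.6171 -0.2076  0.0597] 1355
```

View pics/w31c.png

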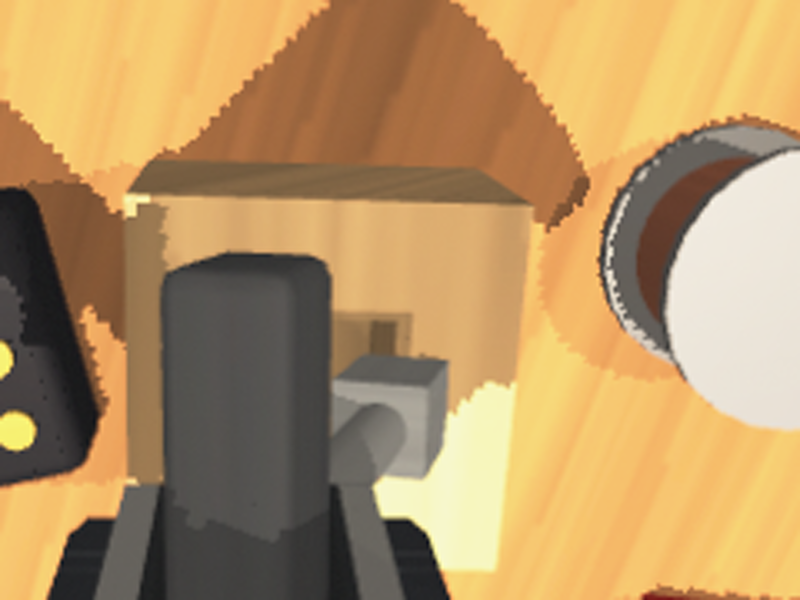

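View pics/s31c.png

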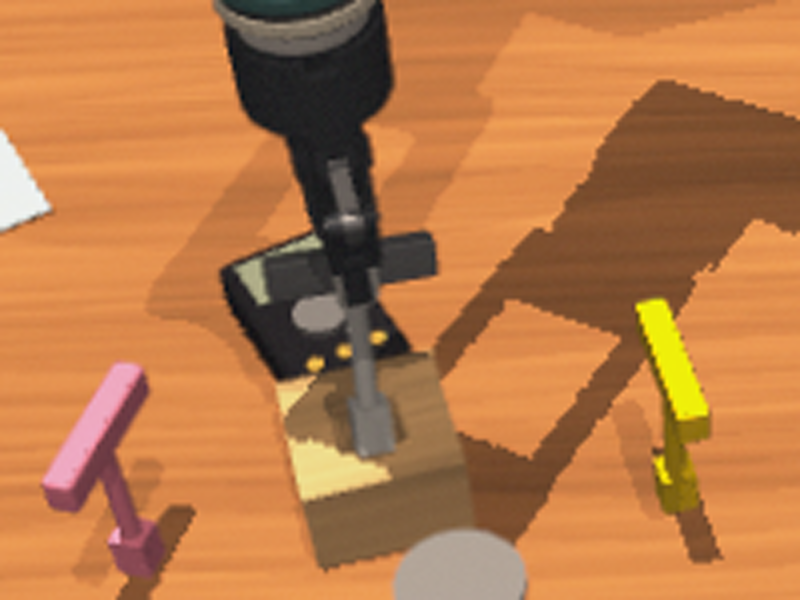

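Emit:
play_rows(series=[0,0,0.8,0,0,0,0.8,0,0,0,0,0,0,0,0,0,0,0,0,0], squeeze=80)

```text
time_s: 29.68
tool_pos: [0.5833, -0.2385, 0.139]
ee_rot: [0.567, 0.423, 0.567, -0.423]
force: [-0.1, 0.2, -1.7]
gripper_width: 0.0192
```

```bash
python3 - <<'E'
from ov import *
s=manip.read_state();print(s["tool_pos"],s["force"],s["ft_torque"],s["gripper_width"])
grab("wrist","w32");grab("scene","s32");crop("s32",130,110,330,260,"s32c");crop("w32",240,90,480,270,"w32c")
C1,n1,h1=handle("w32",[(290,172),(312,168),(308,240),(291,240)])
E
```

```text
[ 0.58325302 -0.23854823  0.13897003] [-0.08596899  0.20794994 -1.70529515] [-0.03370899  0.01727554 -0.00045626] 0.019240327577505593
w32 n [-0.346  0.004  0.938] tilt 20.2 hyaw -75.7 len 0.0294 0.0094 C [ 0.5717 -0.2092  0.1709] F [ 0.6083 -0.2096  0.0715] 1391
```

View pics/w32c.png

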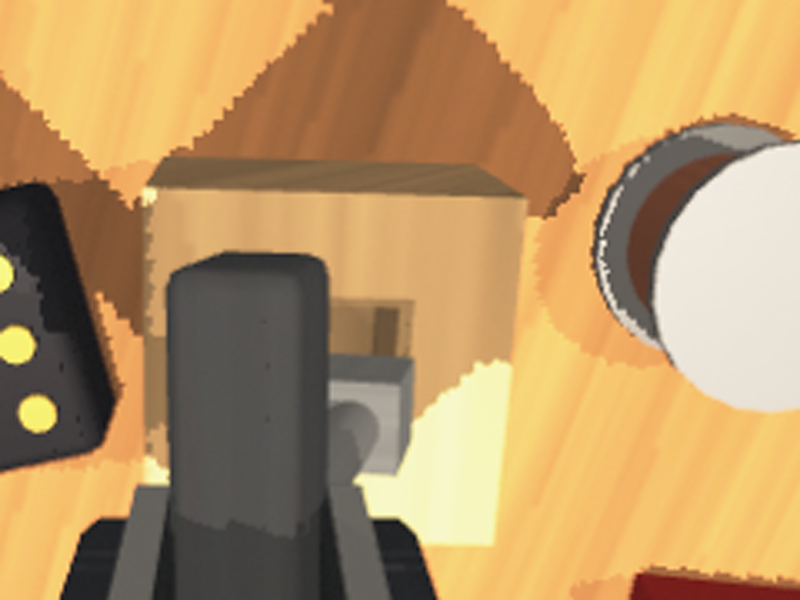

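View pics/s32c.png

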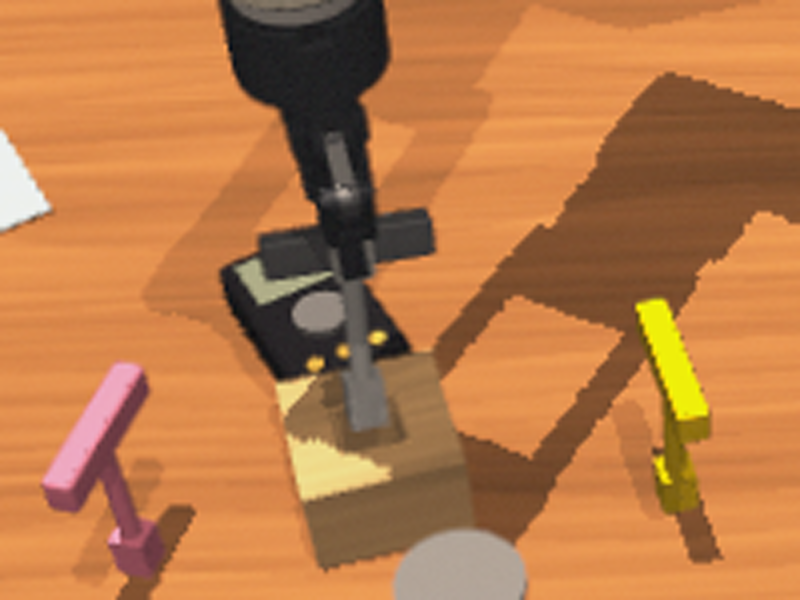

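```bash
python3 - <<'E'
from ov import *
C1,n,h=handle("w32",[(290,172),(338,172),(337,242),(291,242)]);print(h)
if h[1]>0:h=-h
# far end is +y end => -h ; centre = far end + 45 h
im,d,c=load("w32")
for v in (166,168,170): print(pt("",312,v,d[v,312],c))
e=pt("",312,170,d[170,312],c)
C=C1+h*(0.045-0.0147)
print(C,C-.106*n)
ov("s32",(130,110,330,260),"s32o",C,n,h,np.array([.5195,.3238,.1092]))
E
```

```text
w32 n [-0.27   0.024  0.962] tilt 15.7 hyaw -74.7 len 0.0299 0.0166 C [ 0.5748 -0.2087  0.1718] F [ 0.6034 -0.2112  0.0698] 2701
[ 0.26316179 -0.95980882  0.09753411]
[ 0.56888628 -0.19454344  0.16542251]
[ 0.56879336 -0.19407933  0.17161155]
[ 0.56869189 -0.19359173  0.1775686 ]
[ 0.58273332 -0.23773794  0.17473146] [ 0.61139163 -0.24024761  0.07270988]
```

View pics/s32o.png

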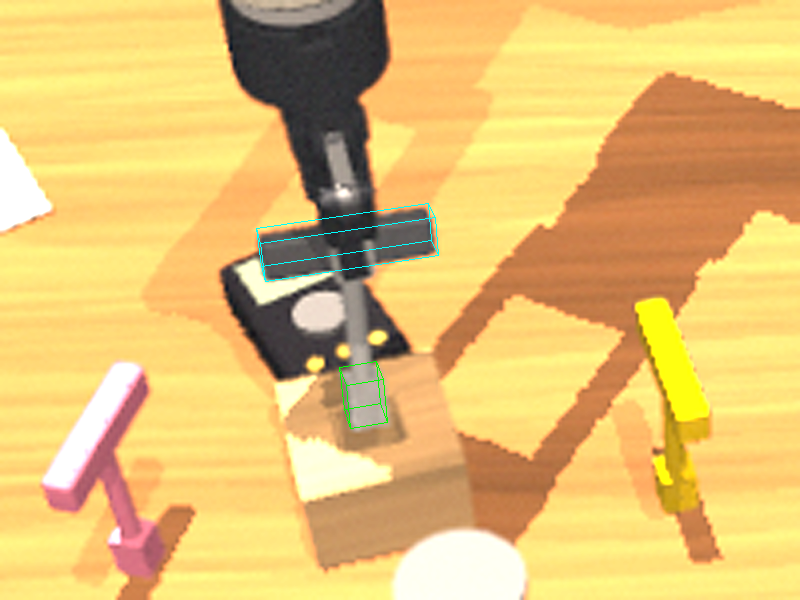

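Emit:
play_rows(series=[-0.22,0.03,0,0,-0.21,0.02,-0.5,0,0,0,-0.8,0,0,0,-0.8,0,0,0,-0.7,0,0,0,-0.5,0,0,0,0,0], squeeze=60)

```text
time_s: 30.37
tool_pos: [0.5781, -0.2376, 0.1043]
ee_rot: [0.566, 0.423, 0.568, -0.423]
force: [-0.4, 1.0, -2.0]
gripper_width: 0.0193
```

```bash
python3 - <<'E'
from ov import *
s=manip.read_state();print(s["tool_pos"],s["force"],s["ft_torque"],s["gripper_width"])
grab("wrist","w33");grab("scene","s33")
C1,n,h=handle("w33",[(290,172),(338,172),(337,242),(291,242)]);print(h)
if h[1]>0:h=-h
C=C1+h*(0.045-0.0147); print(C,C-.106*n)
ov("s33",(130,110,330,260),"s33o",C,n,h,np.array([.5195,.3238,.1092]));crop("w33",240,90,480,270,"w33c")
E
```

```text
[ 0.57811673 -0.23757181  0.10426015] [-0.40667151  0.97310314 -2.00848443] [0.00734601 0.02258284 0.04203221] 0.01928083459692678
w33 n [-0.056  0.003  0.998] tilt 3.2 hyaw -76.8 len 0.0181 0.0093 C [ 0.5723 -0.2112  0.1393] F [ 0.5783 -0.2116  0.0335] 182
[ 0.22902181 -0.97329169  0.0158842 ]
[ 0.57922809 -0.24074005  0.13981409] [ 0.5851958  -0.24106298  0.03398271]
```

View pics/s33o.png

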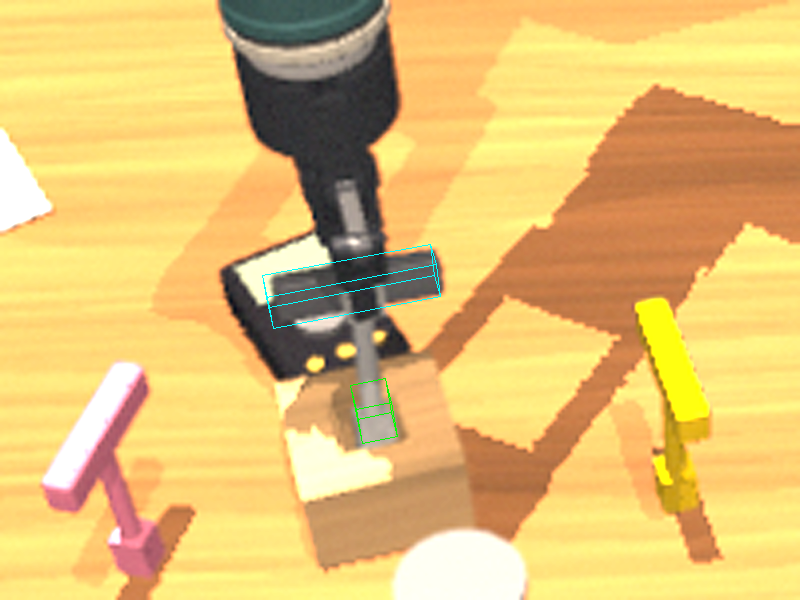

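View pics/w33c.png

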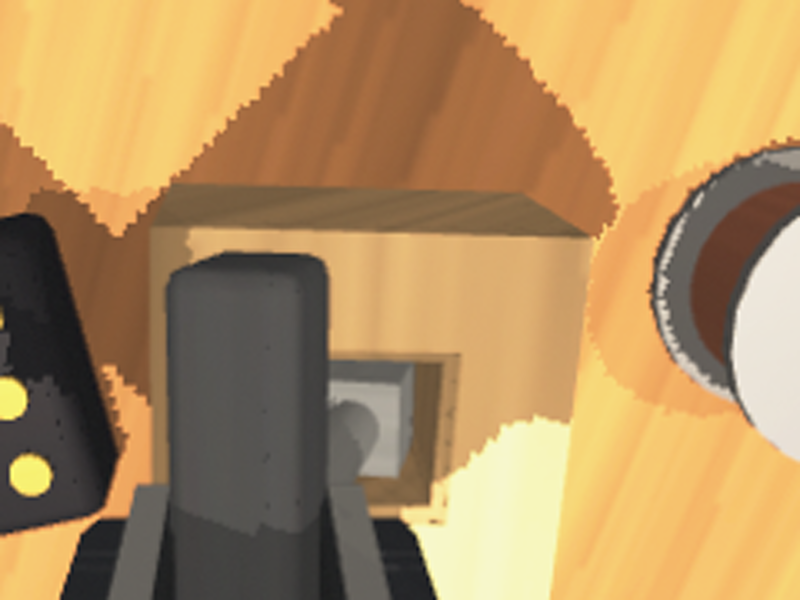

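Emit:
play_rows(series=[0.39,0.1,0,0,0.39,0.1,0.08,0,0.39,0.1,0.08,0,0.39,0.1,0.08,0,0.39,0.1,0.06,0,0.39,0.1,0.04,0,0,0,0,0], squeeze=40)

```text
time_s: 31.05
tool_pos: [0.6035, -0.2321, 0.1097]
ee_rot: [0.567, 0.423, 0.567, -0.423]
force: [0.6, 0.5, -0.9]
gripper_width: 0.0177
```

```bash
python3 - <<'E'
from ov import *
s=manip.read_state();print(s["tool_pos"],s["force"],s["ft_torque"],s["gripper_width"])
grab("wrist","w34");grab("scene","s34")
C1,n,h=handle("w34",[(290,172),(338,172),(337,242),(291,242)],.1);print(h)
if h[1]>0:h=-h
C=C1+h*(0.045-0.0147); print(C,C-.106*n)
ov("s34",(130,110,330,260),"s34o",C,n,h,np.array([.5195,.3238,.1092]));crop("w34",240,90,480,270,"w34c")
E
```

```text
[ 0.60346445 -0.23205343  0.10974071] [ 0.61768036  0.49202458 -0.90856884] [0.01892766 0.04770043 0.01731148] 0.017656227541762975
w34 n [-0.054  0.091  0.994] tilt 6.1 hyaw -73.6 len 0.0303 0.0164 C [ 0.5949 -0.2029  0.1397] F [ 0.6006 -0.2125  0.0343] 2750
[ 0.28073963 -0.95431871  0.10227932]
[ 0.60338255 -0.23183726  0.14281857] [ 0.60907857 -0.24145881  0.03740993]
```

View pics/s34o.png

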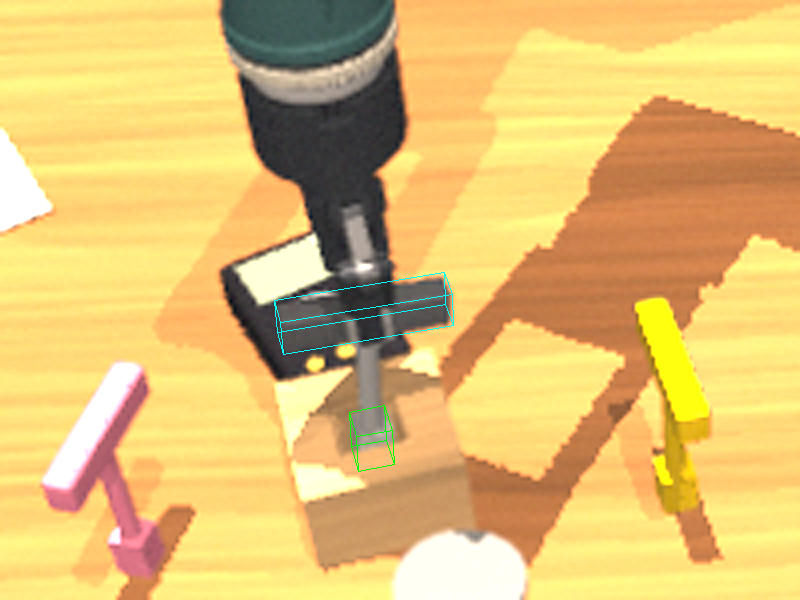

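View pics/w34c.png

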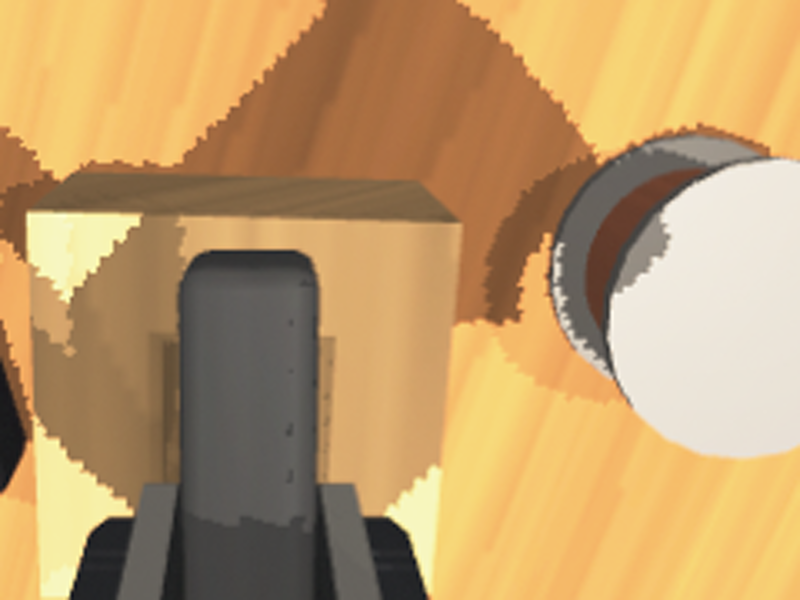

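Emit:
play_rows(series=[-0.2,0,-0.4,0,-0.1,0,-0.5,0,0,0,-0.5,0,0,0,-0.4,0,0,0,-0.3,0,0,0,-0.3,0,0,0,-0.2,0,0,0,0,0,0,0,0,0])

```text
time_s: 31.9
tool_pos: [0.6003, -0.2322, 0.084]
ee_rot: [0.567, 0.423, 0.566, -0.423]
force: [0.9, 0.2, 1.3]
gripper_width: 0.017
```

```bash
python3 - <<'E'
from ov import *
s=manip.read_state();print(s["tool_pos"],s["force"],s["ft_torque"],s["gripper_width"])
grab("wrist","w35")
C1,n,h=handle("w35",[(290,172),(338,172),(337,242),(291,242)],.1);print(h)
if h[1]>0:h=-h
C=C1+h*(0.045-0.0147); print(C,C-.106*n)
E
```

```text
[ 0.60028304 -0.23224575  0.08395156] [0.93507342 0.22526336 1.29211868] [ 0.21039648 -0.21919317  0.03295249] 0.016995481099331907
w35 n [-0.043  0.092  0.995] tilt 5.8 hyaw -73.6 len 0.0302 0.0167 C [ 0.5916 -0.2031  0.114 ] F [ 0.5962 -0.2128  0.0086] 2778
[ 0.28055708 -0.95459346  0.10019506]
[ 0.60008913 -0.23198569  0.11706023] [ 0.60466977 -0.24170796  0.01160647]
```

Emit:
play_rows(series=[0.1,-0.3,0,0,0.1,-0.3,-0.1,0,0,0,-0.1,0,0,0,0,0,0,0,0,0], squeeze=30)

```text
time_s: 32.37
tool_pos: [0.6031, -0.2387, 0.0835]
ee_rot: [0.568, 0.423, 0.566, -0.423]
force: [-0.1, 2.8, 10.8]
gripper_width: 0.0172
```

Emit:
play_rows(series=[0,0,0,0,0,0,0,0,0,0,0,0,0,0,0,0,0,0,0,0,0,0,0,0], gripper=-0.1)

```text
time_s: 32.87
tool_pos: [0.6014, -0.2382, 0.0812]
ee_rot: [0.567, 0.423, 0.567, -0.423]
force: [0.3, -0.2, 0.9]
gripper_width: 0.0473
```

Emit:
play_rows(series=[0,0,0.5,0,0,0,1,0,0,0,2,0,0,0,3,0,0,0,3,0,0,0,3,0,0,0,0,0,0,0,0,0])

```text
time_s: 33.53
tool_pos: [0.6033, -0.239, 0.2101]
ee_rot: [0.569, 0.423, 0.565, -0.423]
force: [0.2, -0.4, -0.2]
gripper_width: 0.047
```

```bash
python3 - <<'E'
from ov import *
s=manip.read_state();print(s["tool_pos"],s["force"],s["ft_torque"],s["gripper_width"])
grab("wrist","w36");grab("top","t36");grab("scene","s36");crop("s36",130,110,330,260,"s36c")
E
```

```text
[ 0.60331004 -0.23900321  0.21008401] [ 0.2401815  -0.41425988 -0.15855751] [0.04698232 0.04781507 0.00401026] 0.04704320032232352
```

View pics/w36.png

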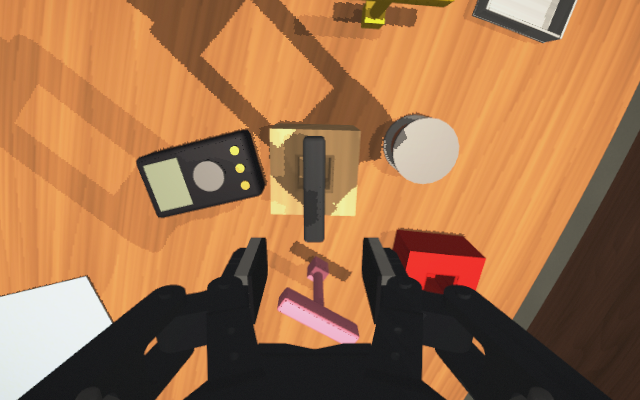

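View pics/s36c.png

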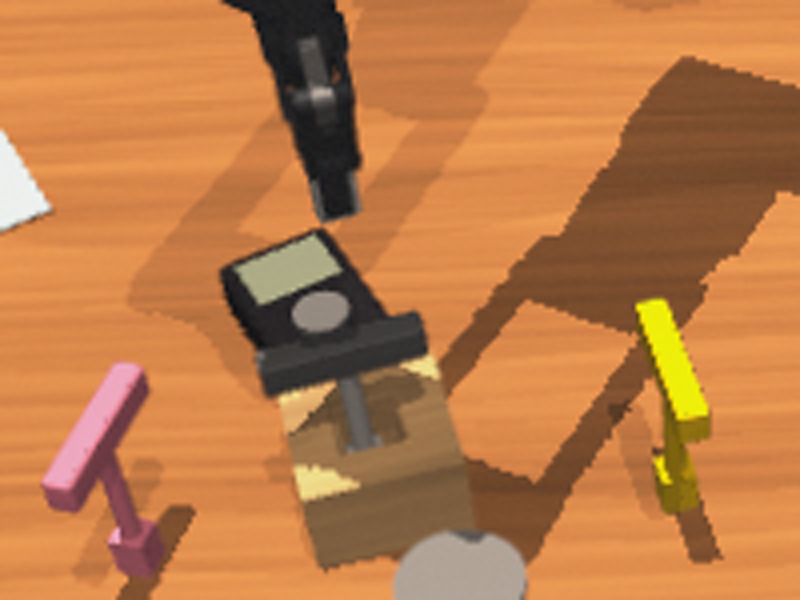

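```bash
python3 - <<'E'
from ov import *
C,n,h=handle("w36",[(300,134),(328,134),(328,244),(300,244)],.1);print(h)
S=np.array([.5195,.3238,.1092]);nn=N/np.linalg.norm(N)
ex=np.array([.996,-.088,0]);ey=np.cross(nn,ex);ey/=np.linalg.norm(ey)
outs=[cv2.resize(load(t)[0][250:282,130:166],None,fx=11,fy=11,interpolation=cv2.INTER_CUBIC) for t in("top0","t36")]
cv2.imwrite("pics/z36.png",np.clip(np.hstack(outs)*2.0,0,255).astype(np.uint8))
E
```

```text
w36 n [-0.012  0.037  0.999] tilt 2.2 hyaw -73.6 len 0.0877 0.0166 C [ 0.6035 -0.2397  0.1168] F [ 0.6047 -0.2437  0.0108] 2042
[ 0.28215409 -0.95857557  0.03901211]
```

View pics/z36.png

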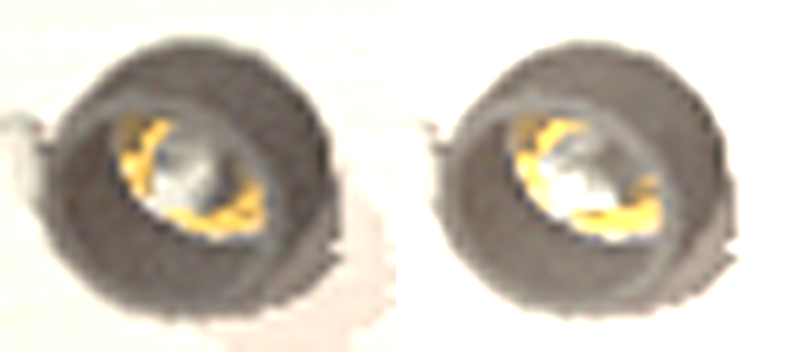

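```bash
python3 - <<'E'
from h import *
print(manip.job_done()); print(manip.read_state()["time_s"])
E
```

```text
the job is handed in; nothing more can be done
None
the job is handed in; nothing more can be done
```

The job is handed in. By my last checks the door is locked and the key is back in its block, but no verdict was reported.

**What I did:**
- I took the key from the block and tilted it about 29° against the rim of the hole.
- I seated the socket on the spindle and let go briefly. The key sagged, and while it hung loose its foot was estimated about 10 mm off the door.
- I regripped, pressed it home and turned it clockwise until the stop resisted at about 0.65 N m on the wrist.
- The first pull slipped off the handle. I regripped lower and the key came off freely.
- I tipped the key upright in the hole and lowered it to the floor. Then I let go and backed off.

**Last checks:**
- **Lock:** after removal, the wrist camera showed the spindle at about 1.4 rad. I could tell it from 1.25 rad only by eye, and I did not measure it again at the end.
- **Key:** it stands about 2° off vertical. Its foot measured 10.8 mm above the bench (the hole's floor is at 10 mm) and about 4 mm from the hole's centre.
- **Bystanders:** they looked unmoved in the pictures, but I did not measure them.
- **Forces:** the highest wrist force I read was about 40 N, when the key jammed in the hole while I was tipping it upright. I never saw a finger touch the door or lock.
- **Time:** about 34 s of the 64 s allowed.

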